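Put the rinsed filter set away: discs, covers, beakers

TASK

Put the rinsed solvent-filter set away. Lay each steel filter disc in a round seat of the grey tray - its edge goes under the seat's lip first, then level it so that it lies flat - and then put a square cover down over each seated disc. Stand every beaker that is on the bench upside down over a peg of its own on the drying rack; leave the other things on the bench where they are.

Things in the scene. Friction and masses are not known exactly. Their poses are not given: they have to be found in the camera images.
- tray: Fixed grey tray plate, 130 (x) x 270 (y) x 10 mm high, with two round steel seats 140 mm apart along its y. Origin: centre of its underside; z up; yaw within 0.15 rad, -x side towards the robot. Each seat: collar 92 mm outside, 78 mm inside, its top 11 mm above the seat floor; a lip over the floor on the +x (far) side only
- seat0 (a point): Centre of the floor of the tray's -y seat, 14 mm above the bench, 4 mm above the plate; axes as the tray's. Lip on the +x (far) side: 44 mm wide (y), underside 11 mm and top 15 mm above the floor, its straight inner edge 29 mm from the centre. A level disc cannot pass it: tilt the disc 15 to 20 degrees, lip-side edge down, slide that edge under, then level
- seat1 (a point): Centre of the floor of the tray's +y seat, made just like seat0: 14 mm above the bench, lip on the tray's +x side; axes as the tray's
- rack: Fixed white drying rack: base plate 100 (x) x 270 (y) x 12 mm high with three upright round pegs of 16 mm diameter in a row along its y axis, 85 mm apart, each standing 58 mm above the plate with a rounded top. Origin: centre of its underside, on the bench; z up. Tray and rack may be on either side
- peg0 (a point): Foot of the peg at the rack's -y end, on the plate's top, 12 mm above the bench
- peg1 (a point): Foot of the middle peg, on the plate's top, 12 mm above the bench
- peg2 (a point): Foot of the peg at the rack's +y end, on the plate's top, 12 mm above the bench
- disc0: Steel filter disc, 72 mm diameter, 8 mm thick, 0.22 kg, lying flat on the bench, with an upright grip bar on its centre: 36 mm long (disc's x), 12 mm thick (disc's y), top 38 mm above the disc's underside. Origin: centre of its underside; z up. Two alike
- disc1: Steel filter disc, 72 mm diameter, 8 mm thick, 0.22 kg, lying flat on the bench, with an upright grip bar on its centre: 36 mm long (disc's x), 12 mm thick (disc's y), top 38 mm above the disc's underside. Origin: centre of its underside; z up. Two alike
- cover0: Square aluminium cover, open below: 108 mm outside, 100 mm inside, roof 52 mm above its rim, 0.25 kg; on the roof an upright grip bar 44 mm long (x), 14 mm thick (y), 30 mm tall (82 mm in all). Stands on its rim on the bench; goes over a seat's collar, any way round, and rests on the tray plate. Origin: centre of the rim's plane; z up. Two alike
- cover1: Square aluminium cover, open below: 108 mm outside, 100 mm inside, roof 52 mm above its rim, 0.25 kg; on the roof an upright grip bar 44 mm long (x), 14 mm thick (y), 30 mm tall (82 mm in all). Stands on its rim on the bench; goes over a seat's collar, any way round, and rests on the tray plate. Origin: centre of the rim's plane; z up. Two alike
- beaker0: Square plastic beaker, 46 x 46 mm outside, 70 mm long, walls 3 mm, 0.12 kg, on its side; origin: its middle (23 mm up). x points from the open mouth to the closed end, near which is a dark rubber band; at the start the mouth faces the robot within about 0.3 rad, z up. Two or three are present. Upside down on the rack: x up, origin 35 mm above the plate
- beaker1: Square plastic beaker, 46 x 46 mm outside, 70 mm long, walls 3 mm, 0.12 kg, on its side; origin: its middle (23 mm up). x points from the open mouth to the closed end, near which is a dark rubber band; at the start the mouth faces the robot within about 0.3 rad, z up. Two or three are present. Upside down on the rack: x up, origin 35 mm above the plate
- beaker2: Square plastic beaker, 46 x 46 mm outside, 70 mm long, walls 3 mm, 0.12 kg, on its side; origin: its middle (23 mm up). x points from the open mouth to the closed end, near which is a dark rubber band; at the start the mouth faces the robot within about 0.3 rad, z up. Two or three are present. Upside down on the rack: x up, origin 35 mm above the plate
- spatula: Bystander: slim steel lab spatula, 130 mm long (x), 14 mm wide, 6 mm high, lying between tray and rack, origin under its middle
- solvent0: Bystander: clear solvent bottle with blue cap, 86 mm across, 190 mm tall, beyond the covers and discs; origin at its underside
- solvent1: Bystander: clear solvent bottle with blue cap, 86 mm across, 190 mm tall, beyond the covers and discs; origin at its underside
- papercup: Bystander: paper cup, 85 mm tall, 72 mm across, beyond the rack and tray; origin at its underside
- notebook: Bystander: closed green notebook, 210 x 145 x 22 mm; origin at its underside
- vial: Bystander: small amber jar, 32 mm across, 50 mm tall; origin at its underside
There are look-alikes about, which are no part of the job. What is shaped like the beaker2 but green or yellow is not meant.

How it is judged:
By the outcome, as a careful person would: the job done as asked, in the order asked, and still so for the second after the job is handed in, with the robot touching nothing.
Of beaker0, beaker1, beaker2 only 2 to 3 are there at a start; the rules pass over those that are not, and their reading is None.
At some moment in a run one of disc0, disc1, beaker0, beaker1, beaker2 may be knocked a few centimetres aside while the robot is not near it.
It also fails if it takes over 208 s, if anything falls off the work surface, if the arm or the gripper's body presses on something with over 40 N, if the wrist force passes 120 N, or if a joint passes its speed limit or range.

ROBOT

A 6-joint arm with a two-finger parallel gripper is mounted at the origin on the work surface. World frame = base frame: x ahead of the robot, y to its left, z up, the work surface at z = 0. Lengths are in m, angles in rad, forces in N, time in s.
With the tool pointing down it reaches from about 0.25 to 0.775 m from the base axis. Payload 4 kg.
Tool frame: the origin (TCP) lies at the centre of the arm's flange, where the gripper is bolted on; the fingertips stand ahead of it and the grasp point (between the pads) lies 180 mm ahead of it (robot.tcp_to_tips is the z of the fingertips in the tool frame, in m); z points along the fingers, y is the direction in which the jaws open and shut (so a half turn about z gives the same grasp; the last joint's range is limited). The gripper opens to 94 mm and grips with 3 to 60 N. Pads are 16 mm wide; open, the fingers measure 119 mm over their backs; the gripper's body (75 mm by 177 mm) begins 78 mm behind the grasp point.
Start: joints at [1.08, 0.087, 1.371, -0, 1.684, -0.103], TCP at [0.208, 0.509, 0.405] pointing down, gripper open.
Joint ranges: [-3.1, 3.1], [-0.76, 2.03], [0.27, 2.55], [-1.08, 4.22], [0.17, 2.65], [-2.57, 2.57]. Speed limits (rad/s): [2.79, 2.79, 3.14, 3.14, 3.14, 3.14].

INTERFACE

Orientations are given as [roll, pitch, yaw] about the fixed x, y, z axes, in that order (R = Rz(yaw) Ry(pitch) Rx(roll)).
In Python, from bench import robot gives the robot as it stands.
- The arm moves only by the tool move_arm, never from a script. Its argument "increments" is a list that holds one entry, the list of rows, each a list of 7 numbers: the opening, from 0 (shut) to 1 (fully open), then the shift along the tool's x, y, z as a fraction of full scale, then the turn, a rotation vector about the tool's x, y, z as a fraction of full scale. In form: [[[jaw, dx, dy, dz, rx, ry, rz], ...]]. A call has 1 to 8 rows; each row is the pose to reach, as a shift and turn from the pose commanded when the call began, along the tool's axes at that moment; what a row does not reach only later rows make up. Full scale, the value 1, is 0.1 m for a shift and pi/2 rad for a turn. A row lasts 1/12 s, in which the tool goes at most 41.7 mm and 7.16 degrees, less where a joint would pass 70% of its speed; a pose out of reach is approached as far as the arm can. A call with a number of a shift or a turn outside -1 to 1 is refused whole. A call with a gripper value outside its range is refused whole. The fingers move at their own pace and stop on an object; the grip force is fixed at half the most. Time passes only in rows, so rows that repeat a pose let the fingers close. It gives the time, the measured TCP pose, the force and the opening at its end, in the units of the state.
- robot.get_obs(): the state, without advancing time (a new reading comes with each control period).
- robot.snapshot(name): name is "scene" or "side" or "wrist"; returns (picture, depth): 480x640x3 uint8, red, green, blue; 480x640 float32, m along the optical axis (not along the pixel's ray), 0 where there is no reading.
- robot.camera_params(name): a dict with "mtx" (3x3 intrinsics, pixels), "R" (3x3) and "t" (3): a world point X has camera coordinates R X + t. Camera axes: x right, y down, z forward; pixel columns grow to the right and rows downward; lengths in m; the calibration is good to about 2 mm. A picture is of the moment at which its call begins: read the wrist's pose just before it. camera_params takes no time and is no camera call; for the wrist camera it gives the pose at the moment of the call.
- robot.close_job(): hands the job in, once; it reports no verdict.
The state is a dict: "time": time; "joint_positions": joint angles; "qvel": joint speeds; "joint_torque": joint torques, N m; "tool_pos": TCP position; "ee_rot": TCP orientation; "wrist_force": force on the tool from outside, world axes, zero at the start; "wrist_torque": the same for the moment, N m; "width": finger opening in m.
Only numpy, scipy, OpenCV 4.12 (cv2) and the standard library are available. Lean on these libraries where they do the work, as an engineer would, in place of code of your own. Each camera call takes 0.05 s, during which the arm holds its last target.

## Working session

There is one attempt and no reset: what is moved stays moved. The work goes in short steps, Python scripts to look and compute and a tool call to move; the robot and the scene stay as the last step left them, time stands still between calls to the robot, and variables do not carry over. Pictures are saved under pics/ and viewed, and the job is handed in when it is done.

Besides the shell and the picture viewer there is one more tool, called after ">>>" by a JSON object that holds its "name" and its "arguments". move_arm: Moves the arm, as the interface text tells. Its arguments: {"type":"object","properties":{"increments":{"type":"array","items":{"type":"array","items":{"type":"array","items":{"type":"number","minimum":-1,"maximum":1}}}}},"required":["increments"]}

```bash
ls; mkdir -p pics; python3 - <<'E'
from bench import robot
import cv2, numpy as np
o=robot.get_obs(); print(o)
for n in ["scene","side","wrist"]:
    p=robot.camera_params(n); print(n,p)
    im,d=robot.snapshot(n); cv2.imwrite(f"pics/a_{n}.png",im[:,:,::-1]); np.savez(f"pics/a_{n}.npz",im=im,d=d,**p)
print(robot.tcp_to_tips)
E
```

```text
pics
{'time': 0.0, 'joint_positions': array([ 1.07989636e+00,  8.79349207e-02,  1.37226365e+00, -2.46436680e-06,
        1.68359548e+00, -1.03080044e-01]), 'qvel': array([-0.00117915,  0.00063169, -0.00092712,  0.0005643 , -0.00168574,
       -0.0015493 ]), 'joint_torque': array([ 1.25198171e-04, -3.40186894e+01, -3.02426755e+01,  7.17144390e-02,
        3.30620573e-02, -1.53245323e-04]), 'tool_pos': array([0.20793176, 0.5090506 , 0.40350991]), 'ee_rot': array([-3.13940269e+00, -2.24081609e-04,  2.75377221e+00]), 'wrist_force': array([-0.98105784,  0.94778441, -0.15993031]), 'wrist_torque': array([-0.02779014,  0.00318491, -0.003728  ]), 'width': 0.09371822329544524}
scene {'mtx': array([[594.42494903,   0.        , 308.71505604],
       [  0.        , 594.42494903, 242.24159495],
       [  0.        ,   0.        ,   1.        ]]), 'R': array([[ 0.68033343,  0.73287727,  0.00610991],
       [ 0.45483497, -0.41565912, -0.78762468],
       [-0.57469259,  0.5386264 , -0.61612501]]), 't': array([-0.35816684, -0.21702435,  1.52801002])}
side {'mtx': array([[603.18819234,   0.        , 323.26268361],
       [  0.        , 603.18819234, 233.52964013],
       [  0.        ,   0.        ,   1.        ]]), 'R': array([[ 0.91152861, -0.41110681, -0.01033396],
       [-0.30361897, -0.65582695, -0.69116317],
       [ 0.2773646 ,  0.63315259, -0.72262486]]), 't': array([-0.48704639,  0.20325345,  1.24612761])}
wrist {'mtx': array([[349.87652104,   0.        , 320.25305852],
       [  0.        , 349.87652104, 240.01587958],
       [  0.        ,   0.        ,   1.        ]]), 'R': array([[ 0.37812184,  0.92575333, -0.00215557],
       [ 0.88711038, -0.36167051,  0.28675706],
       [ 0.26468669, -0.11034134, -0.95800091]]), 't': array([-0.54950224, -0.02983301,  0.39255407])}
0.1992
```

View pics/a_scene.png

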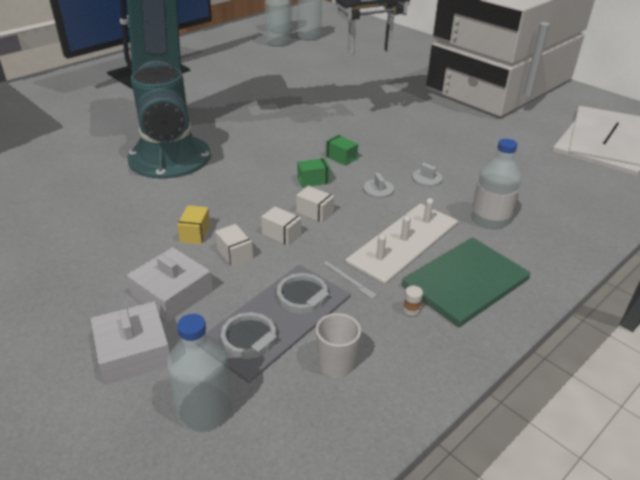

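View pics/a_side.png

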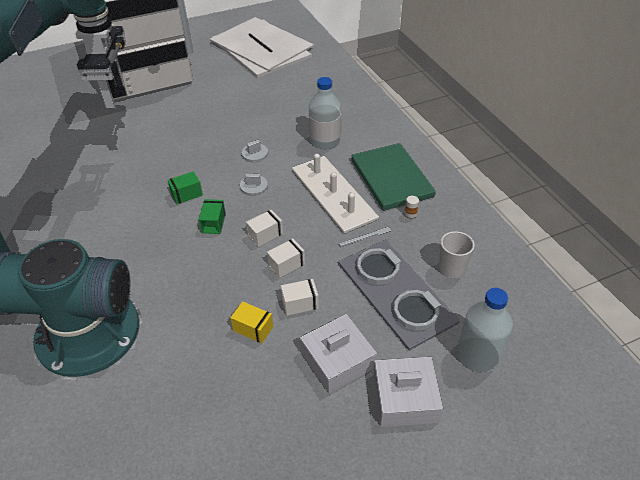

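View pics/a_wrist.png

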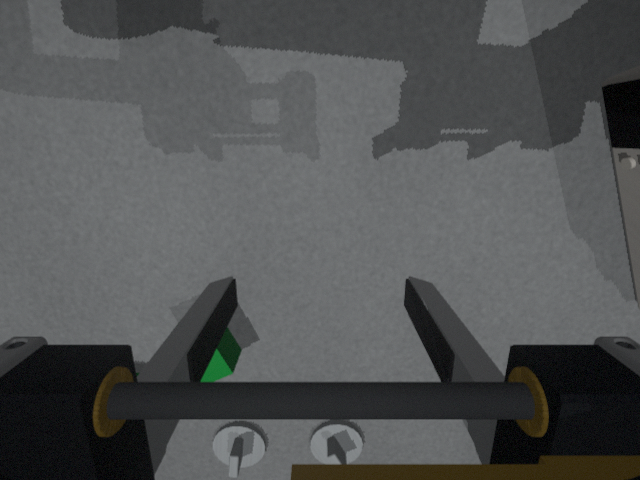

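```bash
cat > h.py <<'E'
import numpy as np, cv2
from bench import robot
from scipy.spatial.transform import Rotation as Rn
def snap(n,tag=None):
    p=robot.camera_params(n); im,d=robot.snapshot(n)
    if tag: cv2.imwrite(f"pics/{tag}_{n}.png",im[:,:,::-1])
    return im,d,p
def cloud(d,p,u=None,v=None):
    K=p["mtx"]; 
    vv,uu=np.mgrid[0:480,0:640]
    X=np.stack([(uu-K[0,2])/K[0,0]*d,(vv-K[1,2])/K[1,1]*d,d],-1)
    W=(X-p["t"])@p["R"]
    W[d<=0]=np.nan
    return W
def proj(P,p):
    c=np.asarray(P)@p["R"].T+p["t"]; c=c@p["mtx"].T
    return c[...,:2]/c[...,2:]
def ortho(W,im,x0=0.0,x1=0.8,y0=-.6,y1=.6,res=.002,zmin=-.02,zmax=.25):
    nx=int((x1-x0)/res);ny=int((y1-y0)/res)
    H=np.full((nx,ny),np.nan);C=np.zeros((nx,ny,3),np.uint8)
    m=np.isfinite(W[...,0])&(W[...,2]>zmin)&(W[...,2]<zmax)
    P=W[m];c=im[m]
    i=((x1-P[:,0])/res).astype(int);j=((y1-P[:,1])/res).astype(int)
    k=(i>=0)&(i<nx)&(j>=0)&(j<ny);i,j,P,c=i[k],j[k],P[k],c[k]
    o=np.argsort(P[:,2]);H[i[o],j[o]]=P[o,2];C[i[o],j[o]]=c[o]
    return H,C
E
python3 - <<'E'
from h import *
for n in ["scene","side"]:
    z=np.load(f"pics/a_{n}.npz"); W=cloud(z["d"],z); im=z["im"]
    H,C=ortho(W,im)
    cv2.imwrite(f"pics/o_{n}.png",C[:,:,::-1])
    # bench height
    b=W[(abs(W[...,2])<.01)&(W[...,0]>.2)&(W[...,0]<.7)&(abs(W[...,1])<.5)]; print(n,np.median(b[:,2]))
    m=(W[...,2]>.006)&(W[...,2]<.3)&(W[...,0]>.2)&(W[...,0]<.9)&(abs(W[...,1])<.6)
    nl,l,s,c=cv2.connectedComponentsWithStats(m.astype(np.uint8))
    for k in range(1,nl):
        if s[k,4]>60:
            P=W[l==k]; print(s[k,4],c[k].round(),"min",P.min(0).round(3),"max",P.max(0).round(3),"med",np.median(P,0).round(3),np.median(im[l==k],0))
E
```

```text
scene 0.0012016707525591664
259 [388.  32.] min [0.216 0.541 0.205] max [0.242 0.563 0.3  ] med [0.233 0.553 0.254] [101. 101. 100.]
667 [340. 148.] min [0.259 0.294 0.006] max [0.34  0.354 0.052] med [0.306 0.307 0.038] [ 59. 104.  66.]
3053 [497. 188.] min [0.672 0.331 0.006] max [0.755 0.44  0.194] med [0.724 0.352 0.1  ] [134. 136. 136.]
1706 [314. 189.] min [0.292 0.074 0.006] max [0.471 0.235 0.053] med [0.406 0.125 0.04 ] [119. 132. 111.]
445 [427. 175.] min [0.477 0.367 0.006] max [0.548 0.442 0.043] med [0.517 0.401 0.011] [145. 147. 147.]
469 [378. 187.] min [0.429 0.243 0.006] max [0.503 0.32  0.043] med [0.471 0.275 0.01 ] [149. 150. 149.]
4036 [401. 242.] min [0.577 0.029 0.006] max [0.699 0.306 0.073] med [0.645 0.154 0.013] [192. 187. 181.]
947 [193. 224.] min [ 0.273 -0.178  0.006] max [ 0.355 -0.093  0.051] med [ 0.325 -0.146  0.043] [162. 143.  74.]
1039 [281. 225.] min [ 0.402 -0.033  0.006] max [0.482 0.03  0.051] med [ 0.452 -0.014  0.041] [156. 151. 145.]
1045 [234. 244.] min [ 0.387 -0.146  0.006] max [ 0.469 -0.089  0.052] med [ 0.442 -0.124  0.044] [146. 142.
[... 1428 characters left out ...]
 122.]
866 [287. 256.] min [ 0.403 -0.033  0.006] max [0.482 0.052 0.052] med [ 0.441 -0.015  0.044] [175.5 169.  163.5]
5945 [398. 293.] min [ 0.548 -0.317  0.006] max [ 0.707 -0.034  0.034] med [ 0.625 -0.188  0.012] [109. 108. 116.]
978 [300. 296.] min [ 0.388 -0.147  0.006] max [ 0.465 -0.087  0.054] med [ 0.425 -0.13   0.044] [202.5 196.  190. ]
3247 [486. 332.] min [ 0.656 -0.426  0.006] max [ 0.772 -0.273  0.195] med [ 0.681 -0.399  0.119] [ 97. 104. 116.]
1120 [252. 321.] min [ 0.275 -0.179  0.006] max [ 0.354 -0.094  0.052] med [ 0.312 -0.145  0.044] [191.  165.5  35. ]
7584 [374. 372.] min [ 0.381 -0.473  0.006] max [ 0.59  -0.214  0.087] med [ 0.48  -0.355  0.051] [178. 175. 182.]
```

```bash
ls pics
```

```text
a_scene.npz
a_scene.png
a_side.npz
a_side.png
a_wrist.npz
a_wrist.png
o_scene.png
o_side.png
```

View pics/o_side.png

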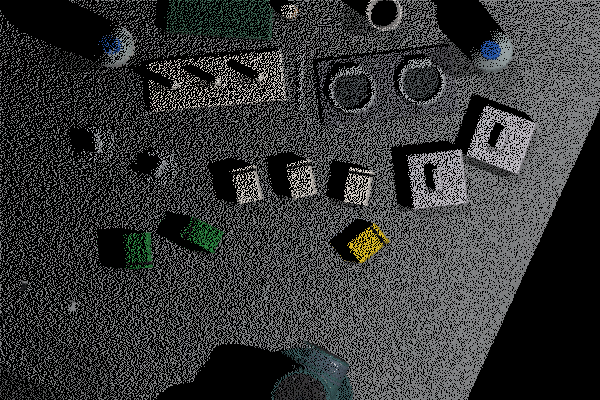

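View pics/o_scene.png

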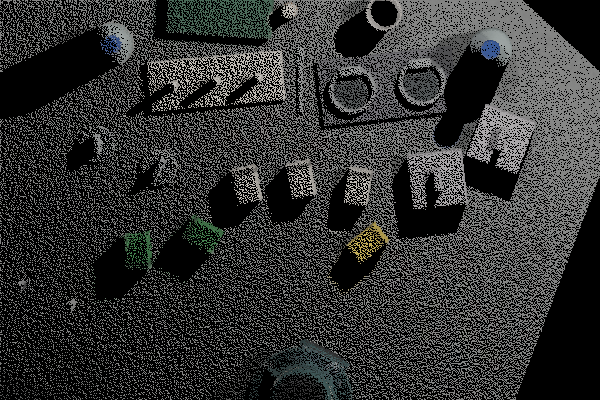

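```bash
cat > meas.py <<'E'
from h import *
from scipy.optimize import least_squares
def box(P,x0,x1,y0,y1,z0,z1):
    m=(P[...,0]>x0)&(P[...,0]<x1)&(P[...,1]>y0)&(P[...,1]<y1)&(P[...,2]>z0)&(P[...,2]<z1)
    return P[m]
def rect(P):
    if len(P)<5: return None
    (c,s,a)=cv2.minAreaRect((P[:,:2]*1000).astype(np.float32))
    if s[0]<s[1]: a+=90; s=(s[1],s[0])
    a=(a+90)%180-90
    return np.round(c,1),np.round(s,1),"long-axis deg %.1f"%a,len(P),"z %.4f"%np.median(P[:,2])
def circ(P,r):
    f=lambda q:np.hypot(P[:,0]-q[0],P[:,1]-q[1])-r
    s=least_squares(f,P[:,:2].mean(0),loss='soft_l1',f_scale=.002); return s.x.round(4),np.sqrt(np.mean(s.fun**2)).round(4)
E
python3 - <<'E'
from meas import *
for n in ["scene","side"]:
    z=np.load(f"pics/a_{n}.npz"); W=cloud(z["d"],z)
    print("==",n)
    print("coverA roof",rect(box(W,.36,.52,-.35,-.21,.044,.058)),"bar",rect(box(W,.36,.52,-.35,-.21,.074,.095)))
    print("coverB roof",rect(box(W,.44,.62,-.48,-.33,.044,.058)),"bar",rect(box(W,.44,.62,-.48,-.33,.074,.095)))
    for nm,b in dict(dA=(.42,.515,.23,.33),dB=(.47,.56,.355,.45)).items():
        print(nm,"disc",rect(box(W,*b,.005,.011)),"bar",rect(box(W,*b,.033,.05)))
    for nm,b in dict(b0=(.38,.48,.06,.15),b1=(.39,.49,-.045,.04),b2=(.38,.475,-.16,-.08)).items():
        print(nm,rect(box(W,*b,.041,.058)))
    for y in (.09,.16,.25): print("peg",box(W,.55,.72,y-.035,y+.035,.055,.08).mean(0).round(4),len(box(W,.55,.72,y-.035,y+.035,.055,.08)))
    print("rack",rect(box(W,.55,.72,.015,.33,.008,.016)))
    print("tray",rect(box(W,.53,.72,-.33,-.02,.007,.012)))
    for y in (-.105,-.245):
        P=box(W,.55,.72,y-.06,y+.06,.0225,.0275); print("collar",len(P),circ(P,.0425) if len(P)>10 else None, rect(box(W,.55,.72,y-.06,y+.06,.0275,.034)))
E
```

```text
== scene
coverA roof (array([ 448.5, -287.4]), array([136.9, 124.4]), 'long-axis deg -83.6', 2329, 'z 0.0528') bar (array([ 441.6, -274.3]), array([46.7, 16.3]), 'long-axis deg 7.1', 181, 'z 0.0819')
coverB roof (array([ 522. , -402.8]), array([113.1, 108.2]), 'long-axis deg -20.3', 3141, 'z 0.0528') bar (array([ 521.8, -402.8]), array([46., 14.]), 'long-axis deg -20.2', 199, 'z 0.0824')
dA disc (array([466.3, 276.8]), array([91.1, 74.1]), 'long-axis deg -86.2', 309, 'z 0.0085') bar (array([463.4, 281.7]), array([40.5, 12. ]), 'long-axis deg -30.1', 58, 'z 0.0377')
dB disc (array([513.5, 402.3]), array([71.2, 71.1]), 'long-axis deg -68.9', 260, 'z 0.0088') bar (array([512.2, 403.6]), array([37.6, 17.4]), 'long-axis deg 8.8', 68, 'z 0.0378')
b0 (array([429.5, 106.6]), array([74.7, 54.4]), 'long-axis deg 14.2', 460, 'z 0.0468')
b1 (array([440.7,  -2.4]), array([73.9, 50.2]), 'long-axis deg 12.0', 517, 'z 0.0468')
b2 (array([ 427.2, -116.3]), array([76.6, 48.5]), 'long-axis deg -10.2', 565, 'z 0.0469')
peg [0.6474 0.081  0.0645] 68
peg [0.6395 0.1648 0.0641] 65
peg [0.632  0.2491 0.0637
[... 1364 characters left out ...]
.2]), 'long-axis deg 11.1', 532, 'z 0.0459')
b2 (array([ 427.5, -116.1]), array([70.5, 52.6]), 'long-axis deg -9.7', 633, 'z 0.0457')
peg [0.6435 0.08   0.0645] 43
peg [0.6363 0.1647 0.0651] 37
peg [0.6287 0.2495 0.0641] 37
rack (array([656. , 175.5]), array([290.1, 143.3]), 'long-axis deg -85.6', 2405, 'z 0.0118')
tray (array([ 644.6, -173.2]), array([272.9, 166.4]), 'long-axis deg -84.0', 2826, 'z 0.0098')
collar 291 (array([ 0.6189, -0.106 ]), np.float64(0.0035)) (array([ 621.5, -107.9]), array([88.8, 86. ]), 'long-axis deg 3.1', 100, 'z 0.0290')
collar 317 (array([ 0.6356, -0.2444]), np.float64(0.0039)) (array([ 636.8, -246.4]), array([96.7, 82.7]), 'long-axis deg 17.9', 134, 'z 0.0290')
```

```bash
cat > plan.py <<'E'
from h import *
def Rdown(psi_deg,tilt_axis_deg=None,tilt=0):
    R=Rn.from_euler('z',psi_deg,degrees=True)*Rn.from_euler('x',180,degrees=True)
    if tilt: 
        a=np.deg2rad(tilt_axis_deg); R=Rn.from_rotvec(np.deg2rad(tilt)*np.array([np.cos(a),np.sin(a),0]))*R
    return R
def cur():
    o=robot.get_obs(); return o["tool_pos"],Rn.from_euler('xyz',o["ee_rot"])
def plan(wps,start=None):
    """wps: list of (pos,Rot,jaw,extra rows)."""
    p,R=start or cur(); p=np.array(p,float)
    for (tp,tR,jaw,ex) in wps:
        while True:
            d=R.inv().apply(np.asarray(tp)-p); rv=(R.inv()*tR).as_rotvec()
            f=min(1,.099/max(1e-9,abs(d).max()),np.deg2rad(52)/max(1e-9,np.linalg.norm(rv)))
            dd=np.round(d*f/.1,3); rr=np.round(rv*f/(np.pi/2),3)
            n=int(np.ceil(max(np.linalg.norm(dd)*100/38,np.linalg.norm(rr)*90/6.6)))
            n=max(n,1)+(ex if f==1 else 0)
            print("n=%d [%g,%s]"%(min(n,8),jaw,",".join("%g"%v for v in list(dd)+list(rr))))
            p=p+R.apply(dd*.1); R=R*Rn.from_rotvec(rr*np.pi/2)
            if f==1: break
        print("   -> ",p.round(4),R.as_euler('xyz',degrees=True).round(2))
def st():
    o=robot.get_obs(); print("t",round(o["time"],2),"pos",o["tool_pos"].round(4),"rpy",np.rad2deg(o["ee_rot"]).round(2),"q",o["joint_positions"].round(3),"F",o["wrist_force"].round(1),"w",round(o["width"],4))
E
python3 - <<'E'
from plan import *
st()
R=Rdown(148)
plan([((.4645,.281,.32),R,1,1),((.4645,.281,.211),R,1,2)])
E
```

```text
t 0.15 pos [0.2079 0.5091 0.4038] rpy [-1.7990e+02 -1.0000e-02  1.5778e+02] q [ 1.08   0.088  1.372 -0.     1.684 -0.103] F [-0.2 -0.  -0.5] w 0.094
n=3 [1,-0.99,-0.349,0.257,-0,0,0.033]
n=3 [1,-0.99,-0.292,0.252,-0,0,0.033]
n=3 [1,-0.99,-0.237,0.249,-0.001,0,0.032]
n=2 [1,-0.327,-0.061,0.081,-0,0,0.011]
   ->  [0.4645 0.281  0.32  ] [-179.99    0.    147.97]
n=3 [1,-0,0,0.99,-0,0,-0]
n=3 [1,-0,0,0.1,-0,0,-0]
   ->  [0.4645 0.281  0.211 ] [-179.99    0.    147.97]
```

Look-alikes, by pixel in the side view:
- **White beakers, meant:** (265,226), (287,256), (300,296). Band end is away from the robot.
- **Green (185,186), (212,212) and yellow (252,321):** not meant.
- **Discs:** (254,150), (253,183). Nothing else is shaped like them.
- **Seats:** (378,264), (415,308), on the grey tray. The paper cup rim at (455,245) is not a seat.

I'll check the choice in a close crop while the arm hovers over the near disc.

>>> {"name": "move_arm", "arguments": {"increments": [[[1, -0.99, -0.349, 0.257, 0, 0, 0.033], [1, -0.99, -0.349, 0.257, 0, 0, 0.033], [1, -0.99, -0.349, 0.257, 0, 0, 0.033]]]}}

```text
time: 0.4
tool_pos: [0.2878, 0.4377, 0.3775]
ee_rot: [-3.139, 0.001, 2.701]
wrist_force: [0.3, -0.1, 0.4]
width: 0.0939
```

>>> {"name": "move_arm", "arguments": {"increments": [[[1, -0.99, -0.292, 0.252, 0, 0, 0.033], [1, -0.99, -0.292, 0.252, 0, 0, 0.033], [1, -0.99, -0.292, 0.252, 0, 0, 0.033]]]}}

```text
time: 0.65
tool_pos: [0.3655, 0.3683, 0.3522]
ee_rot: [-3.139, 0.001, 2.648]
wrist_force: [-1.4, -0.1, -0.0]
width: 0.0939
```

>>> {"name": "move_arm", "arguments": {"increments": [[[1, -0.99, -0.237, 0.249, 0, 0, 0.032], [1, -0.99, -0.237, 0.249, 0, 0, 0.032], [1, -0.99, -0.237, 0.249, 0, 0, 0.032]]]}}

```text
time: 0.9
tool_pos: [0.4418, 0.3004, 0.3272]
ee_rot: [-3.139, 0.001, 2.597]
wrist_force: [0.5, 1.2, 0.7]
width: 0.094
```

>>> {"name": "move_arm", "arguments": {"increments": [[[1, -0.327, -0.061, 0.081, 0, 0, 0.011], [1, -0.327, -0.061, 0.081, 0, 0, 0.011], [1, -0.327, -0.061, 0.081, 0, 0, 0.011], [1, -0.327, -0.061, 0.081, 0, 0, 0.011]]]}}

```text
time: 1.23
tool_pos: [0.4644, 0.2812, 0.3205]
ee_rot: [-3.141, -0.001, 2.582]
wrist_force: [-0.7, 0.0, -0.4]
width: 0.094
```

```bash
python3 - <<'E'
from plan import *
from meas import *
st()
im,d,p=snap("wrist","b"); W=cloud(d,p)
print(rect(box(W,.42,.515,.23,.33,.033,.05)),rect(box(W,.42,.515,.23,.33,.005,.011)))
im2,d2,p2=snap("side"); W2=cloud(d2,p2)
print(rect(box(W2,.42,.515,.23,.33,.033,.05)))
a=cv2.resize(im2[120:340,160:360],None,fx=2.5,fy=2.5); b=im
cv2.imwrite("pics/b_crop.png",a[:,:,::-1])
E
```

```text
t 1.23 pos [0.4644 0.2812 0.3205] rpy [-1.7998e+02 -6.0000e-02  1.4796e+02] q [ 4.400e-01  1.030e-01  1.521e+00  1.000e-03  1.518e+00 -5.720e-01] F [-0.7  0.  -0.4] w 0.094
(array([464.4, 283.5]), array([35.8, 12. ]), 'long-axis deg -28.8', 660, 'z 0.0377') (array([464.5, 283.4]), array([71.2, 71. ]), 'long-axis deg 68.5', 4349, 'z 0.0079')
(array([464.1, 280.4]), array([35.7, 19.6]), 'long-axis deg -29.1', 59, 'z 0.0370')
```

View pics/b_crop.png

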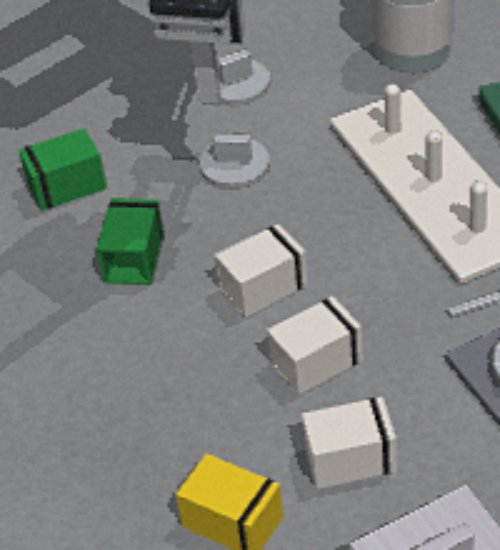

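View pics/b_wrist.png

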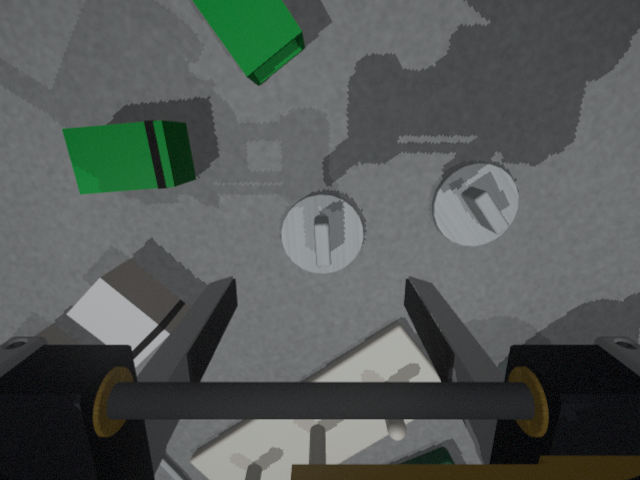

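The crop shows the three white banded beakers and the two discs clear of the green and yellow ones. In the wrist view the near disc sits at (322,233), its bar nearly along the tool's x axis. The sizes match: 71 mm disc, 36x12 mm bar.

```bash
python3 - <<'E'
from plan import *
R=Rdown(151.2)
plan([((.4644,.2832,.25),R,1,1),((.4644,.2832,.211),R,1,2)])
E
```

```text
n=3 [1,0.003,0.013,0.711,0,-0,-0.035]
   ->  [0.4644 0.2832 0.25  ] [ 1.7996e+02 -1.0000e-02  1.5120e+02]
n=4 [1,-0,-0,0.39,0,-0,0]
   ->  [0.4644 0.2832 0.211 ] [ 1.7996e+02 -1.0000e-02  1.5120e+02]
```

>>> {"name": "move_arm", "arguments": {"increments": [[[1, 0.003, 0.013, 0.711, 0, 0, -0.035], [1, 0.003, 0.013, 0.711, 0, 0, -0.035], [1, 0.003, 0.013, 0.711, 0, 0, -0.035]]]}}

```text
time: 1.58
tool_pos: [0.462, 0.2824, 0.2435]
ee_rot: [-3.132, -0.007, 2.64]
wrist_force: [-0.9, -0.1, -1.0]
width: 0.0942
```

>>> {"name": "move_arm", "arguments": {"increments": [[[1, 0, 0, 0.2, 0, 0, 0], [1, 0, 0, 0.39, 0, 0, 0], [1, 0, 0, 0.39, 0, 0, 0], [0, 0, 0, 0.39, 0, 0, 0], [0, 0, 0, 0.39, 0, 0, 0], [0, 0, 0, 0.39, 0, 0, 0], [0, 0, 0, 0.39, 0, 0, 0], [0, 0, 0, 0.39, 0, 0, 0]]]}}

```text
time: 2.25
tool_pos: [0.4654, 0.2826, 0.2121]
ee_rot: [3.14, 0.001, 2.638]
wrist_force: [-0.5, -0.5, 0.9]
width: 0.0641
```

```bash
python3 - <<'E'
from plan import *
st()
E
```

```text
t 2.25 pos [0.4654 0.2826 0.2121] rpy [1.7989e+02 8.0000e-02 1.5112e+02] q [ 0.442  0.193  1.647  0.     1.3   -0.625] F [-0.5 -0.5  0.9] w 0.0641
```

>>> {"name": "move_arm", "arguments": {"increments": [[[0, 0, 0, 0, 0, 0, 0], [0, 0, 0, 0, 0, 0, 0], [0, 0, 0, 0, 0, 0, 0], [0, 0, 0, 0, 0, 0, 0], [0, 0, 0, 0, 0, 0, 0], [0, 0, 0, 0, 0, 0, 0], [0, 0, 0, 0, 0, 0, 0], [0, 0, 0, 0, 0, 0, 0]]]}}

```text
time: 2.92
tool_pos: [0.465, 0.2824, 0.2106]
ee_rot: [3.142, -0.0, 2.638]
wrist_force: [0.7, 0.1, 1.6]
width: 0.0116
```

>>> {"name": "move_arm", "arguments": {"increments": [[[0, 0, 0, 0, 0, 0, 0], [0, 0, 0, 0, 0, 0, 0], [0, 0, 0, 0, 0, 0, 0]]]}}

```text
time: 3.17
tool_pos: [0.465, 0.2824, 0.2106]
ee_rot: [3.142, 0.0, 2.638]
wrist_force: [0.2, -0.9, -1.0]
width: 0.0122
```

```bash
python3 - <<'E'
from plan import *
st()
p,R0=cur()
Rs=Rdown(96.4)
tx=np.array([np.cos(np.deg2rad(6.4)),np.sin(np.deg2rad(6.4)),0])
s1=np.array([.6203,-.1052,.014])
Rt=Rdown(96.4,96.4,17)
def tcp(dx,h,Rr,g=.212): # disc underside centre at seat + dx*tx, height h
    return s1+dx*tx+np.array([0,0,h])-Rr.apply([0,0,g])
print(Rt.apply([0,0,1]), Rt.apply([0,1,0]))
plan([(p+[0,0,.098],R0,0,0),((.62,.08,.34),Rs,0,0),(tcp(-.013,.09,Rt),Rt,0,2)])
E
```

```text
t 3.17 pos [0.465  0.2824 0.2106] rpy [180.     0.   151.12] q [ 0.442  0.194  1.648  0.     1.299 -0.625] F [ 0.2 -0.9 -1. ] w 0.0122
[-0.29054962 -0.03259036 -0.95630476] [ 0.95034499  0.10659827 -0.2923717 ]
n=3 [0,-0,0,-0.98,0,0,0]
   ->  [0.465  0.2824 0.3086] [180.     0.   151.12]
n=4 [0,-0.99,-0.434,-0.133,0,-0,0.258]
n=4 [0,-0.99,-0.008,-0.122,0,-0,0.236]
n=2 [0,-0.447,0.17,-0.059,0,-0,0.114]
   ->  [0.62   0.0801 0.34  ] [180.   -0.   96.4]
n=3 [0,-0.99,0.154,0.179,0.102,-0,0]
n=5 [0,-0.851,0.155,0.131,0.087,-0,0]
   ->  [ 0.669  -0.0997  0.3067] [-162.99   -0.     96.4 ]
```

>>> {"name": "move_arm", "arguments": {"increments": [[[0, 0, 0, -0.98, 0, 0, 0], [0, 0, 0, -0.98, 0, 0, 0], [0, 0, 0, -0.98, 0, 0, 0], [0, 0, 0, -0.98, 0, 0, 0]]]}}

```text
time: 3.5
tool_pos: [0.4661, 0.283, 0.3141]
ee_rot: [3.133, 0.006, 2.638]
wrist_force: [0.4, 0.4, -2.2]
width: 0.012
```

>>> {"name": "move_arm", "arguments": {"increments": [[[0, -0.99, -0.434, -0.133, 0, 0, 0.258], [0, -0.99, -0.434, -0.133, 0, 0, 0.258], [0, -0.99, -0.434, -0.133, 0, 0, 0.258], [0, -0.99, -0.434, -0.133, 0, 0, 0.258]]]}}

```text
time: 3.83
tool_pos: [0.5329, 0.1928, 0.3198]
ee_rot: [-3.139, 0.002, 2.223]
wrist_force: [-0.9, 0.3, -2.1]
width: 0.0121
```

>>> {"name": "move_arm", "arguments": {"increments": [[[0, -0.99, -0.008, -0.122, 0, 0, 0.236], [0, -0.99, -0.008, -0.122, 0, 0, 0.236], [0, -0.99, -0.008, -0.122, 0, 0, 0.236], [0, -0.99, -0.008, -0.122, 0, 0, 0.236]]]}}

```text
time: 4.17
tool_pos: [0.5925, 0.1146, 0.3314]
ee_rot: [-3.138, 0.001, 1.854]
wrist_force: [-0.6, 1.1, -1.5]
width: 0.0118
```

>>> {"name": "move_arm", "arguments": {"increments": [[[0, -0.447, 0.17, -0.059, 0, 0, 0.114], [0, -0.447, 0.17, -0.059, 0, 0, 0.114], [0, -0.447, 0.17, -0.059, 0, 0, 0.114]]]}}

```text
time: 4.42
tool_pos: [0.6204, 0.0789, 0.3374]
ee_rot: [-3.138, -0.0, 1.681]
wrist_force: [0.0, 0.6, -1.8]
width: 0.0117
```

>>> {"name": "move_arm", "arguments": {"increments": [[[0, -0.99, 0.154, 0.179, 0.102, 0, 0], [0, -0.99, 0.154, 0.179, 0.102, 0, 0], [0, -0.99, 0.154, 0.179, 0.102, 0, 0]]]}}

```text
time: 4.67
tool_pos: [0.6464, -0.0185, 0.3184]
ee_rot: [-2.974, -0.0, 1.685]
wrist_force: [-0.1, -0.9, -2.1]
width: 0.0114
```

>>> {"name": "move_arm", "arguments": {"increments": [[[0, -0.851, 0.155, 0.131, 0.087, 0, 0], [0, -0.851, 0.155, 0.131, 0.087, 0, 0], [0, -0.851, 0.155, 0.131, 0.087, 0, 0], [0, -0.851, 0.155, 0.131, 0.087, 0, 0], [0, -0.851, 0.155, 0.131, 0.087, 0, 0]]]}}

```text
time: 5.08
tool_pos: [0.6686, -0.0984, 0.3052]
ee_rot: [-2.843, -0.003, 1.685]
wrist_force: [-0.5, 0.8, -2.4]
width: 0.0117
```

```bash
python3 - <<'E'
from plan import *
st()
for n in ["side","wrist"]: snap(n,"c")
E
```

```text
t 5.08 pos [ 0.6686 -0.0984  0.3052] rpy [-162.87   -0.17   96.53] q [-0.209  0.502  1.059 -0.095  1.864 -0.338] F [-0.5  0.8 -2.4] w 0.0117
```

View pics/c_side.png

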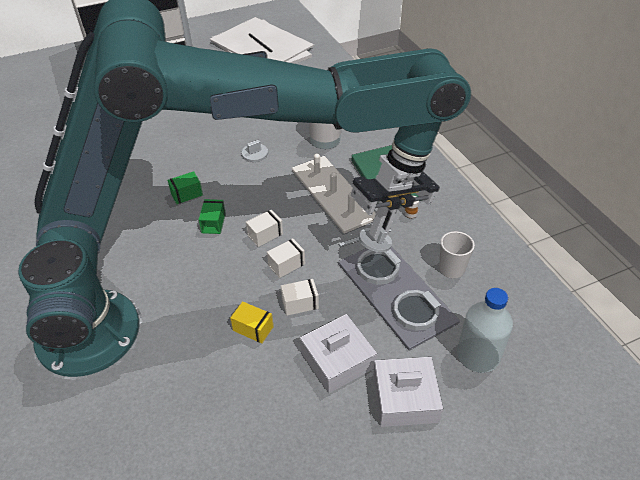

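View pics/c_wrist.png

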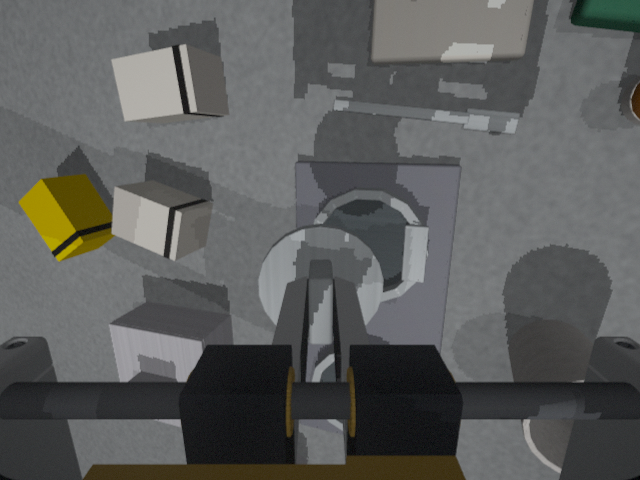

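The side view shows the disc tilted over the near seat (378,264), lip on the far side. The wrist view shows the held disc at (320,285) and the lip at (415,255). Next I measure the seat and the held disc's offset from this view.

```bash
python3 - <<'E'
from plan import *
from meas import *
st()
p0,R0=cur()
im,d,p=snap("wrist"); W=cloud(d,p)
m=np.zeros((480,640),bool)
# collar region pixels right/top
P=box(W,.55,.70,-.17,-.04,.0215,.033)
# exclude points near disc (disc is at >.05)
P=P[P[:,2]<.033]
print(len(P),np.percentile(P[:,2],[5,25,50,75,95]).round(4))
Q=P[(P[:,2]<.0275)]; print("collar",len(Q),circ(Q,.0425))
tx=np.array([np.cos(np.deg2rad(6.4)),np.sin(np.deg2rad(6.4))]);ty=np.array([-tx[1],tx[0]])
L=P[P[:,2]>.0275][:,:2]; u=(L-[.6203,-.1052])@tx; v=(L-[.6203,-.1052])@ty
k=u>.02; print("lip",k.sum(),"u",np.percentile(u[k],[1,5,50,95,99]).round(4),"v",np.percentile(v[k],[1,5,95,99]).round(4), rect(P[P[:,2]>.0275][k]))
T=box(W,.5,.72,-.36,.0,.009,.0125); print("tray plane",np.median(T[:,2]),rect(T))
# disc in tool frame
X=R0.inv().apply(W.reshape(-1,3)-p0)
k=(abs(X[:,0])<.045)&(abs(X[:,1])<.045)&(X[:,2]>.198)&(X[:,2]<.207)
D=X[k]; print("disc top in tool",len(D),D.mean(0).round(4),np.median(D[:,2]))
f=lambda q:np.hypot(D[:,0]-q[0],D[:,1]-q[1])
# outline: min enclosing
c,r=cv2.minEnclosingCircle((D[:,:2]*1000).astype(np.float32)); print(c,r)
A=np.c_[D[:,:2],np.ones(len(D))]; print("plane",np.linalg.lstsq(A,D[:,2],rcond=None)[0].round(4))
E
```

```text
t 5.18 pos [ 0.6687 -0.0975  0.3069] rpy [-1.6299e+02 -9.0000e-02  9.6590e+01] q [-0.208  0.501  1.058 -0.096  1.864 -0.338] F [-1.   1.  -1.7] w 0.0118
2811 [0.0237 0.0247 0.0258 0.0287 0.0296]
collar 1556 (array([ 0.621 , -0.1035]), np.float64(0.0024))
lip 1255 u [0.0295 0.0303 0.0379 0.0454 0.0461] v [-0.02   -0.0181  0.0214  0.0229] (array([657.7, -99.7]), array([44.4, 16.9]), 'long-axis deg -83.5', 1255, 'z 0.0288')
tray plane 0.00992629203717724 (array([ 628.8, -173.4]), array([269.5, 129.1]), 'long-axis deg -83.4', 11622, 'z 0.0099')
disc top in tool 6538 [0.014  0.0004 0.2029] 0.2028379628685344
(1.4622232913970947, 0.37451741099357605) 35.96882247924805
plane [ 0.0064 -0.0005  0.2028]
```

```bash
cat >> plan.py <<'E'
S1=np.array([.6207,-.1038,.014]); S0=np.array([.6368,-.2429,.014]); TY=6.5
tx=np.array([np.cos(np.deg2rad(TY)),np.sin(np.deg2rad(TY)),0]);ty=np.array([-tx[1],tx[0],0])
def tcp(S,dx,h,tilt,g=(.0015,.0004,.2108),dy=0,psi=96.5):
    R=Rdown(psi,90+TY,tilt) if tilt else Rdown(psi)
    return S+dx*tx+dy*ty+np.array([0,0,h])-R.apply(g),R
E
python3 - <<'E'
from plan import *
w=lambda *a,ex=1,jaw=0:(*tcp(S1,*a),jaw,ex)
plan([w(-.013,.03,17),w(-.013,.0125,17,ex=3)])
E
```

```text
n=3 [0,-0.024,0.178,0.59,0,-0,0.001]
   ->  [ 0.6688 -0.0998  0.2457] [-1.6303e+02 -2.0000e-02  9.6510e+01]
n=4 [0,-0,0.051,0.167,0,-0,0]
   ->  [ 0.6688 -0.0998  0.2282] [-1.6303e+02 -2.0000e-02  9.6510e+01]
```

>>> {"name": "move_arm", "arguments": {"increments": [[[0, -0.024, 0.06, 0.2, 0, 0, 0.001], [0, -0.024, 0.12, 0.4, 0, 0, 0.001], [0, -0.024, 0.178, 0.59, 0, 0, 0.001], [0, -0.024, 0.178, 0.59, 0, 0, 0.001], [0, -0.024, 0.178, 0.59, 0, 0, 0.001]]]}}

```text
time: 5.65
tool_pos: [0.6685, -0.1006, 0.2444]
ee_rot: [-2.842, -0.001, 1.683]
wrist_force: [0.3, 0.1, -2.4]
width: 0.012
```

>>> {"name": "move_arm", "arguments": {"increments": [[[0, 0, 0.017, 0.055, 0, 0, 0], [0, 0, 0.034, 0.11, 0, 0, 0], [0, 0, 0.051, 0.167, 0, 0, 0], [0, 0, 0.051, 0.167, 0, 0, 0], [0, 0, 0.051, 0.167, 0, 0, 0], [0, 0, 0.051, 0.167, 0, 0, 0]]]}}

```text
time: 6.15
tool_pos: [0.6691, -0.1022, 0.228]
ee_rot: [-2.845, 0.0, 1.681]
wrist_force: [-0.2, -0.6, -2.0]
width: 0.0115
```

```bash
python3 - <<'E'
from plan import *
st()
im,d,p=snap("wrist","d"); im,d,p=snap("side"); 
cv2.imwrite("pics/d_side.png",cv2.resize(im[180:330,300:500],None,fx=4,fy=4)[:,:,::-1])
w=lambda *a,ex=1,jaw=0:(*tcp(S1,*a),jaw,ex)
plan([w(-.013,.0117,17),w(-.001,.0117,17,ex=3)])
E
```

```text
t 6.15 pos [ 0.6691 -0.1022  0.228 ] rpy [-1.6301e+02  3.0000e-02  9.6310e+01] q [-0.214  0.549  1.148 -0.095  1.726 -0.326] F [-0.2 -0.6 -2. ] w 0.0115
n=2 [0,0.024,0.002,0.007,0,-0,-0.002]
   ->  [ 0.6688 -0.0999  0.2274] [-1.6303e+02 -2.0000e-02  9.6480e+01]
n=4 [0,0,0.114,-0.035,0,-0,-0]
   ->  [ 0.6807 -0.0985  0.2274] [-1.6303e+02 -2.0000e-02  9.6480e+01]
```

View pics/d_side.png

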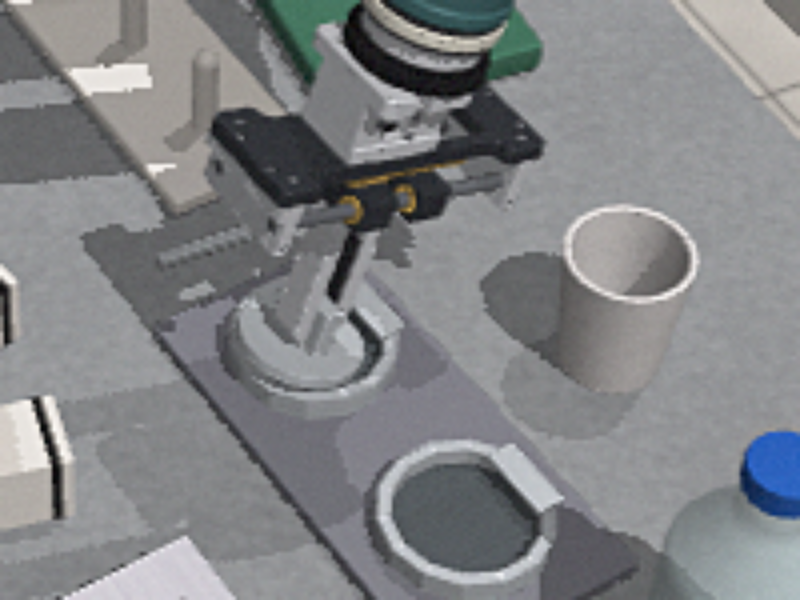

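View pics/d_wrist.png

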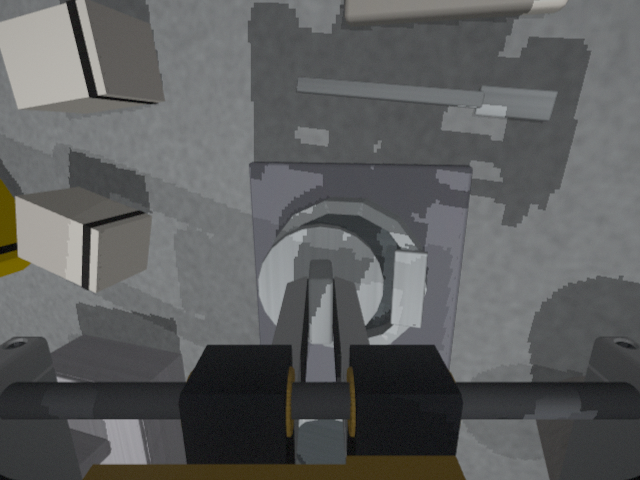

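The disc's low edge sits inside the seat, just short of the lip at (410,290) in the wrist view, with no contact force. Next: slide it under the lip.

>>> {"name": "move_arm", "arguments": {"increments": [[[0, 0.024, 0.002, 0.007, 0, 0, -0.002], [0, 0.024, 0.002, 0.007, 0, 0, -0.002], [0, 0.024, 0.002, 0.007, 0, 0, -0.002]]]}}

```text
time: 6.5
tool_pos: [0.6687, -0.0996, 0.227]
ee_rot: [-2.845, -0.001, 1.684]
wrist_force: [0.2, 0.1, -2.8]
width: 0.0116
```

>>> {"name": "move_arm", "arguments": {"increments": [[[0, 0, 0.03, -0.01, 0, 0, 0], [0, 0, 0.06, -0.018, 0, 0, 0], [0, 0, 0.09, -0.027, 0, 0, 0], [0, 0, 0.114, -0.035, 0, 0, 0], [0, 0, 0.114, -0.035, 0, 0, 0], [0, 0, 0.114, -0.035, 0, 0, 0]]]}}

```text
time: 7.0
tool_pos: [0.6808, -0.0984, 0.2268]
ee_rot: [-2.845, -0.001, 1.684]
wrist_force: [0.0, 1.2, -2.2]
width: 0.0117
```

```bash
python3 - <<'E'
from plan import *
st()
p,R=cur(); c=p+R.apply([.0015,.0004,.2108])-S1; print("disc rel seat tx,ty,z",c@tx,c@ty,c[2])
e=c+.036*R.apply([0,1,0]); print("far low edge",e@tx,e[2])
w=lambda *a,ex=1,jaw=0:(*tcp(S1,*a),jaw,ex)
plan([w(-.0005,.0075,11),w(-.000,.004,5.5),w(0,.0005,0.0,ex=3)])
E
```

```text
t 7.0 pos [ 0.6808 -0.0984  0.2268] rpy [-1.6298e+02 -3.0000e-02  9.6490e+01] q [-0.206  0.574  1.113 -0.093  1.737 -0.321] F [ 0.   1.2 -2.2] w 0.0117
disc rel seat tx,ty,z -0.0010206522175188692 0.00019829447410282515 0.011135367029984923
far low edge 0.03340321590813816 0.0005998412662729918
n=2 [0,-0.001,-0.205,0.045,-0.067,-0,-0]
   ->  [ 0.66   -0.1009  0.2285] [-1.6901e+02 -3.0000e-02  9.6490e+01]
n=2 [0,0,-0.191,0.044,-0.061,-0,-0]
   ->  [ 0.6405 -0.1031  0.2278] [-1.745e+02 -3.000e-02  9.649e+01]
n=4 [0,0,-0.198,0.045,-0.061,-0,-0]
   ->  [ 0.6205 -0.1053  0.2253] [-1.7999e+02 -3.0000e-02  9.6490e+01]
```

>>> {"name": "move_arm", "arguments": {"increments": [[[0, 0, -0.102, 0.022, -0.034, 0, 0], [0, -0.001, -0.205, 0.045, -0.067, 0, 0], [0, -0.001, -0.205, 0.045, -0.067, 0, 0]]]}}

```text
time: 7.25
tool_pos: [0.6583, -0.1011, 0.229]
ee_rot: [-2.95, -0.001, 1.683]
wrist_force: [-0.5, -0.8, -2.1]
width: 0.0115
```

>>> {"name": "move_arm", "arguments": {"increments": [[[0, 0, -0.095, 0.022, -0.03, 0, 0], [0, 0, -0.191, 0.044, -0.061, 0, 0], [0, 0, -0.191, 0.044, -0.061, 0, 0]]]}}

```text
time: 7.5
tool_pos: [0.6391, -0.1032, 0.228]
ee_rot: [-3.044, -0.001, 1.683]
wrist_force: [-0.3, -0.8, -3.6]
width: 0.0117
```

>>> {"name": "move_arm", "arguments": {"increments": [[[0, 0, -0.1, 0.022, -0.03, 0, 0], [0, 0, -0.198, 0.045, -0.061, 0, 0], [0, 0, -0.198, 0.045, -0.061, 0, 0], [0, 0, -0.198, 0.045, -0.061, 0, 0], [0, 0, -0.198, 0.045, -0.061, 0, 0]]]}}

```text
time: 7.92
tool_pos: [0.6211, -0.1053, 0.2257]
ee_rot: [-3.141, -0.0, 1.684]
wrist_force: [-0.2, 0.3, -2.5]
width: 0.0116
```

```bash
python3 - <<'E'
from plan import *
st()
p,R=cur(); c=p+R.apply([.0015,.0004,.2108])-S1; print("disc rel seat tx,ty,z",c@tx,c@ty,c[2])
im,d,P=snap("wrist","e")
from meas import *
W=cloud(d,P); X=R.inv().apply(W.reshape(-1,3)-p)
k=(abs(X[:,0])<.045)&(abs(X[:,1])<.045)&(X[:,2]>.198)&(X[:,2]<.207)
D=X[k]; A=np.c_[D[:,:2],np.ones(len(D))]; print("plane",np.linalg.lstsq(A,D[:,2],rcond=None)[0].round(4),len(D))
E
```

```text
t 7.92 pos [ 0.6211 -0.1053  0.2257] rpy [-1.7995e+02 -2.0000e-02  9.6490e+01] q [-0.258  0.357  1.41   0.     1.376 -0.371] F [-0.2  0.3 -2.5] w 0.0116
disc rel seat tx,ty,z 0.0004242992905541593 9.831712887061152e-06 0.0008749440256602525
plane [-0.0006  0.0022  0.2022] 10112
```

View pics/e_wrist.png

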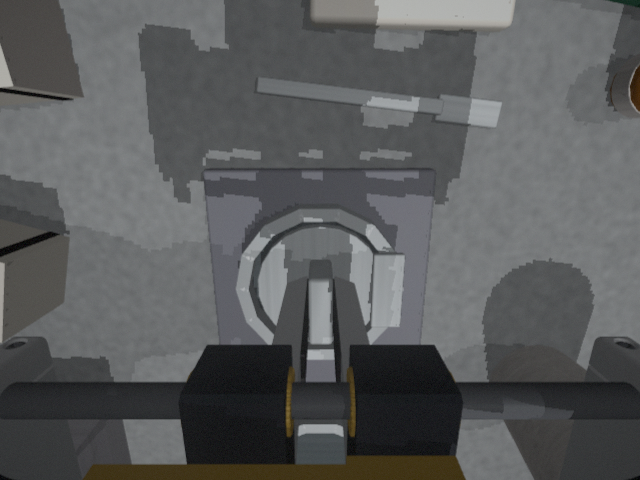

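The disc lies level with its far edge under the lip at (388,290). Lower 1 mm, release and rise.

>>> {"name": "move_arm", "arguments": {"increments": [[[0, 0, 0, 0.01, 0, 0, 0], [0, 0, 0, 0.01, 0, 0, 0], [0.22, 0, 0, 0.01, 0, 0, 0], [0.22, 0, 0, 0.01, 0, 0, 0], [0.22, 0, 0, 0.01, 0, 0, 0], [0.22, 0, 0, 0.01, 0, 0, 0]]]}}

```text
time: 8.47
tool_pos: [0.6204, -0.1054, 0.2247]
ee_rot: [3.141, -0.0, 1.684]
wrist_force: [-0.5, -0.2, -0.2]
width: 0.0209
```

>>> {"name": "move_arm", "arguments": {"increments": [[[0.22, 0, 0, -0.2, 0, 0, 0], [0.22, 0, 0, -0.5, 0, 0, 0], [0.6, 0, 0, -0.99, 0, 0, 0], [0.6, 0, 0, -0.99, 0, 0, 0], [0.6, 0, 0, -0.99, 0, 0, 0]]]}}

```text
time: 8.88
tool_pos: [0.6212, -0.1056, 0.3289]
ee_rot: [3.132, 0.003, 1.684]
wrist_force: [-0.2, 0.7, -0.6]
width: 0.037
```

```bash
python3 - <<'E'
from plan import *
st()
snap("wrist","f")
plan([((.512,.4045,.33),Rdown(187),.6,2)])
E
```

```text
t 8.88 pos [ 0.6212 -0.1056  0.3289] rpy [179.45   0.18  96.49] q [-2.580e-01  2.860e-01  1.289e+00  1.000e-03  1.556e+00 -3.720e-01] F [-0.2  0.7 -0.6] w 0.037
n=3 [0.6,0.99,-0.096,-0.01,0,0.001,-0.192]
n=3 [0.6,0.99,0.206,-0.009,0,0.001,-0.195]
n=3 [0.6,0.99,0.556,-0.008,0.001,0.001,-0.219]
n=4 [0.6,0.861,0.99,-0.009,0.001,0,-0.253]
n=5 [0.6,0.238,0.723,-0.006,0,0,-0.147]
   ->  [0.512  0.4045 0.33  ] [ 1.7998e+02  3.0000e-02 -1.7297e+02]
```

View pics/f_wrist.png

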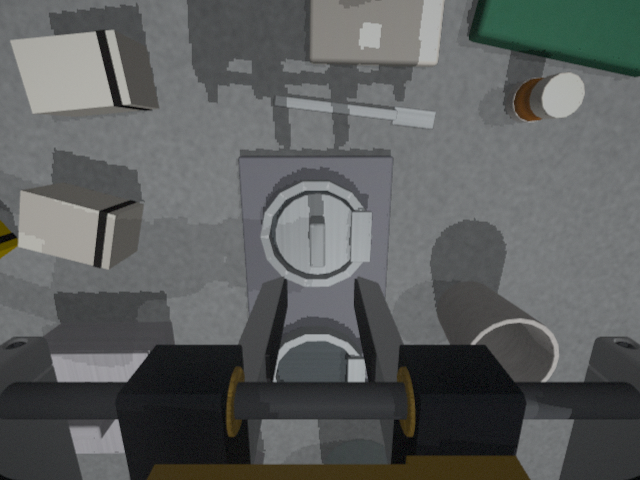

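Disc 1 is seated flat at (318,233), lip at (361,236). On to the second disc.

>>> {"name": "move_arm", "arguments": {"increments": [[[0.6, 0.99, -0.096, -0.01, 0, 0.001, -0.192], [0.6, 0.99, -0.096, -0.01, 0, 0.001, -0.192], [0.6, 0.99, -0.096, -0.01, 0, 0.001, -0.192]]]}}

```text
time: 9.18
tool_pos: [0.5981, -0.0047, 0.3213]
ee_rot: [-3.138, -0.007, 1.993]
wrist_force: [0.2, -0.1, -0.1]
width: 0.0557
```

>>> {"name": "move_arm", "arguments": {"increments": [[[0.6, 0.99, 0.206, -0.009, 0, 0.001, -0.195], [0.6, 0.99, 0.206, -0.009, 0, 0.001, -0.195], [0.6, 0.99, 0.206, -0.009, 0, 0.001, -0.195]]]}}

```text
time: 9.43
tool_pos: [0.5767, 0.0946, 0.3225]
ee_rot: [-3.14, -0.009, 2.3]
wrist_force: [-0.4, -0.2, 0.8]
width: 0.0568
```

>>> {"name": "move_arm", "arguments": {"increments": [[[0.6, 0.99, 0.556, -0.008, 0.001, 0.001, -0.219], [0.6, 0.99, 0.556, -0.008, 0.001, 0.001, -0.219], [0.6, 0.99, 0.556, -0.008, 0.001, 0.001, -0.219], [0.6, 0.99, 0.556, -0.008, 0.001, 0.001, -0.219]]]}}

```text
time: 9.77
tool_pos: [0.5528, 0.2067, 0.3237]
ee_rot: [-3.141, -0.01, 2.645]
wrist_force: [-0.6, -0.5, -0.9]
width: 0.0565
```

>>> {"name": "move_arm", "arguments": {"increments": [[[0.6, 0.861, 0.99, -0.009, 0.001, 0, -0.253], [0.6, 0.861, 0.99, -0.009, 0.001, 0, -0.253], [0.6, 0.861, 0.99, -0.009, 0.001, 0, -0.253], [0.6, 0.861, 0.99, -0.009, 0.001, 0, -0.253]]]}}

```text
time: 10.1
tool_pos: [0.5256, 0.3345, 0.3253]
ee_rot: [3.14, -0.009, 3.042]
wrist_force: [-0.3, -1.4, 0.1]
width: 0.0562
```

>>> {"name": "move_arm", "arguments": {"increments": [[[0.6, 0.238, 0.723, -0.006, 0, 0, -0.147], [0.6, 0.238, 0.723, -0.006, 0, 0, -0.147], [0.6, 0.238, 0.723, -0.006, 0, 0, -0.147], [0.6, 0.238, 0.723, -0.006, 0, 0, -0.147], [0.6, 0.238, 0.723, -0.006, 0, 0, -0.147]]]}}

```text
time: 10.52
tool_pos: [0.5121, 0.4035, 0.327]
ee_rot: [-3.141, -0.006, -3.021]
wrist_force: [-0.2, 0.2, 0.3]
width: 0.0562
```

```bash
python3 - <<'E'
from plan import *
from meas import *
st()
im,d,p=snap("wrist","g"); W=cloud(d,p)
P=box(W,.44,.60,.32,.48,.033,.05); print(rect(P),rect(box(W,.44,.6,.32,.48,.005,.011)))
r=rect(P); a=float(r[2].split()[-1])
c=r[0]/1000; st()
plan([((*c,.25),Rdown(180+a),.6,1),((*c,.211),Rdown(180+a),.6,2)])
E
```

```text
t 10.52 pos [0.5121 0.4035 0.327 ] rpy [-179.97   -0.35 -173.1 ] q [ 0.58   0.34   1.224  0.002  1.583 -1.111] F [-0.2  0.2  0.3] w 0.0562
(array([511.6, 407.9]), array([35.8, 11.9]), 'long-axis deg 5.3', 627, 'z 0.0377') (array([511.5, 408.3]), array([71.2, 70.4]), 'long-axis deg 5.6', 4156, 'z 0.0079')
t 10.57 pos [0.5123 0.4031 0.3275] rpy [ 179.99   -0.32 -173.14] q [ 0.579  0.34   1.224  0.003  1.583 -1.111] F [-0.2 -1.1 -0.8] w 0.0567
n=4 [0.6,-0.003,0.049,0.775,0,-0.004,0.017]
   ->  [0.5116 0.4079 0.25  ] [ 1.8000e+02  4.0000e-02 -1.7467e+02]
n=4 [0.6,0,-0,0.39,0,0,0]
   ->  [0.5116 0.4079 0.211 ] [ 1.8000e+02  4.0000e-02 -1.7467e+02]
```

View pics/g_wrist.png

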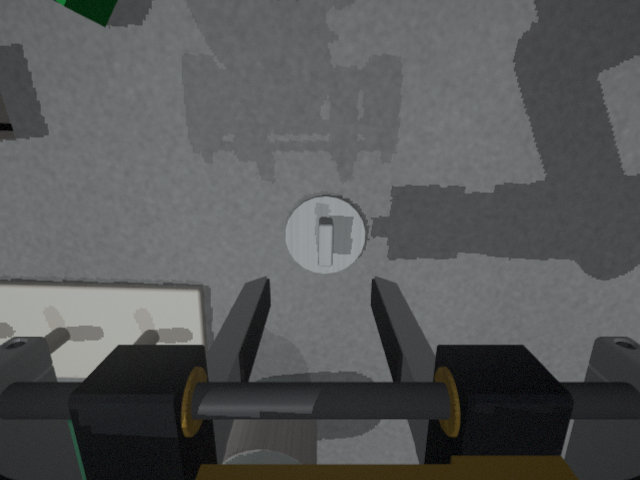

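The disc is centred at (326,234) with its bar along the tool's x axis, and the sizes match. Descend and grip.

>>> {"name": "move_arm", "arguments": {"increments": [[[0.6, -0.003, 0.049, 0.38, 0, -0.004, 0.017], [0.5, -0.003, 0.049, 0.775, 0, -0.004, 0.017], [0.5, -0.003, 0.049, 0.775, 0, -0.004, 0.017], [0.5, -0.003, 0.049, 0.775, 0, -0.004, 0.017]]]}}

```text
time: 10.9
tool_pos: [0.5109, 0.4075, 0.2482]
ee_rot: [-3.14, -0.004, -3.048]
wrist_force: [0.2, -0.9, -0.5]
width: 0.0468
```

>>> {"name": "move_arm", "arguments": {"increments": [[[0.5, 0, 0, 0.2, 0, 0, 0], [0.5, 0, 0, 0.39, 0, 0, 0], [0.3, 0, 0, 0.39, 0, 0, 0], [0.3, 0, 0, 0.39, 0, 0, 0], [0, 0, 0, 0.39, 0, 0, 0], [0, 0, 0, 0.39, 0, 0, 0], [0, 0, 0, 0.39, 0, 0, 0], [0, 0, 0, 0.39, 0, 0, 0]]]}}

```text
time: 11.57
tool_pos: [0.5118, 0.4096, 0.2144]
ee_rot: [3.14, 0.005, -3.046]
wrist_force: [1.1, 0.1, 3.2]
width: 0.0116
```

>>> {"name": "move_arm", "arguments": {"increments": [[[0, 0, 0, 0, 0, 0, 0], [0, 0, 0, 0, 0, 0, 0], [0, 0, 0, 0, 0, 0, 0], [0, 0, 0, 0, 0, 0, 0], [0, 0, 0, 0, 0, 0, 0]]]}}

```text
time: 11.98
tool_pos: [0.5118, 0.4096, 0.2144]
ee_rot: [3.14, 0.005, -3.046]
wrist_force: [-0.1, -4.0, 5.5]
width: 0.0118
```

```bash
python3 - <<'E'
from plan import *
st()
p,R0=cur()
a=tcp(S0,-.013,.09,17)
plan([(p+[0,0,.098],R0,0,0),((.60,.12,.33),Rdown(130),0,0),((.63,-.1,.33),Rdown(96.5),0,0),(*a,0,3)])
E
```

```text
t 11.98 pos [0.5118 0.4096 0.2144] rpy [ 179.88    0.3  -174.51] q [ 5.890e-01  4.180e-01  1.352e+00 -1.000e-03  1.367e+00 -1.078e+00] F [-0.1 -4.   5.5] w 0.0118
n=3 [0,-0.005,0.002,-0.98,0,0,0]
   ->  [0.5118 0.4096 0.3124] [ 179.88    0.3  -174.51]
n=3 [0,-0.201,-0.99,-0.06,0.001,0.001,0.206]
n=4 [0,-0.572,-0.99,-0.066,0.001,0.001,0.233]
n=3 [0,-0.678,-0.551,-0.051,0.001,0.001,0.178]
   ->  [0.6  0.12 0.33] [-1.7997e+02 -4.0000e-02  1.2996e+02]
n=4 [0,-0.99,-0.623,-0,-0,-0,0.196]
n=3 [0,-0.99,-0.257,-0.001,-0,-0,0.171]
n=1 [0,-0.028,0.001,0,-0.001,-0,0.005]
   ->  [ 0.6301 -0.1     0.33  ] [ 1.7996e+02 -1.0000e-02  9.6480e+01]
n=3 [0,-0.99,0.266,0.167,0.13,-0,-0]
n=5 [0,-0.452,0.135,0.05,0.059,-0,-0]
   ->  [ 0.6849 -0.2389  0.3057] [-1.6303e+02 -1.0000e-02  9.6480e+01]
```

>>> {"name": "move_arm", "arguments": {"increments": [[[0, -0.005, 0.002, -0.5, 0, 0, 0], [0, -0.005, 0.002, -0.98, 0, 0, 0], [0, -0.005, 0.002, -0.98, 0, 0, 0], [0, -0.005, 0.002, -0.98, 0, 0, 0]]]}}

```text
time: 12.32
tool_pos: [0.5122, 0.4106, 0.3167]
ee_rot: [3.134, 0.012, -3.045]
wrist_force: [0.6, -0.3, -1.6]
width: 0.0116
```

>>> {"name": "move_arm", "arguments": {"increments": [[[0, -0.201, -0.99, -0.06, 0.001, 0.001, 0.206], [0, -0.201, -0.99, -0.06, 0.001, 0.001, 0.206], [0, -0.201, -0.99, -0.06, 0.001, 0.001, 0.206]]]}}

```text
time: 12.57
tool_pos: [0.5413, 0.3098, 0.3133]
ee_rot: [-3.137, -0.002, 2.907]
wrist_force: [-0.6, 0.5, -2.4]
width: 0.0117
```

>>> {"name": "move_arm", "arguments": {"increments": [[[0, -0.572, -0.99, -0.066, 0.001, 0.001, 0.233], [0, -0.572, -0.99, -0.066, 0.001, 0.001, 0.233], [0, -0.572, -0.99, -0.066, 0.001, 0.001, 0.233], [0, -0.572, -0.99, -0.066, 0.001, 0.001, 0.233]]]}}

```text
time: 12.9
tool_pos: [0.5755, 0.1984, 0.32]
ee_rot: [-3.136, -0.001, 2.538]
wrist_force: [0.4, 1.0, -1.0]
width: 0.0116
```

>>> {"name": "move_arm", "arguments": {"increments": [[[0, -0.678, -0.551, -0.051, 0.001, 0.001, 0.178], [0, -0.678, -0.551, -0.051, 0.001, 0.001, 0.178], [0, -0.678, -0.551, -0.051, 0.001, 0.001, 0.178]]]}}

```text
time: 13.15
tool_pos: [0.6008, 0.1151, 0.3252]
ee_rot: [-3.134, -0.001, 2.259]
wrist_force: [0.4, 0.5, -1.3]
width: 0.0114
```

>>> {"name": "move_arm", "arguments": {"increments": [[[0, -0.99, -0.623, 0, 0, 0, 0.196], [0, -0.99, -0.623, 0, 0, 0, 0.196], [0, -0.99, -0.623, 0, 0, 0, 0.196], [0, -0.99, -0.623, 0, 0, 0, 0.196]]]}}

```text
time: 13.48
tool_pos: [0.6158, -0.001, 0.3247]
ee_rot: [-3.133, 0.0, 1.953]
wrist_force: [-1.1, -0.2, -1.9]
width: 0.012
```

>>> {"name": "move_arm", "arguments": {"increments": [[[0, -0.99, -0.257, 0, 0, 0, 0.176], [0, -0.99, -0.257, 0, 0, 0, 0.176], [0, -0.99, -0.257, 0, 0, 0, 0.176], [0, -0.99, -0.257, 0, 0, 0, 0.176]]]}}

```text
time: 13.82
tool_pos: [0.6294, -0.1005, 0.3247]
ee_rot: [-3.134, -0.0, 1.68]
wrist_force: [-0.3, 0.1, -2.4]
width: 0.0121
```

>>> {"name": "move_arm", "arguments": {"increments": [[[0, -0.99, 0.266, 0.167, 0.13, 0, 0], [0, -0.99, 0.266, 0.167, 0.13, 0, 0], [0, -0.99, 0.266, 0.167, 0.13, 0, 0]]]}}

```text
time: 14.07
tool_pos: [0.6678, -0.194, 0.3056]
ee_rot: [-2.925, -0.003, 1.685]
wrist_force: [-0.3, 0.1, -3.0]
width: 0.0119
```

>>> {"name": "move_arm", "arguments": {"increments": [[[0, -0.48, 0.135, 0.05, 0.059, 0, 0], [0, -0.48, 0.135, 0.05, 0.059, 0, 0], [0, -0.48, 0.135, 0.05, 0.059, 0, 0], [0, -0.48, 0.135, 0.05, 0.059, 0, 0], [0, -0.48, 0.135, 0.05, 0.059, 0, 0], [0, -0.48, 0.135, 0.05, 0.059, 0, 0], [0, -0.48, 0.135, 0.05, 0.059, 0, 0]]]}}

```text
time: 14.65
tool_pos: [0.6843, -0.2369, 0.3056]
ee_rot: [-2.844, 0.001, 1.686]
wrist_force: [0.3, -0.5, -2.5]
width: 0.0121
```

```bash
cat > seatm.py <<'E'
from plan import *
from meas import *
def seatmeas(S,tag):
    st(); p0,R0=cur()
    im,d,p=snap("wrist",tag); W=cloud(d,p)
    P=W[np.isfinite(W[...,0])]; P=P[(np.hypot(P[:,0]-S[0],P[:,1]-S[1])<.056)&(P[:,2]>.0275)&(P[:,2]<.033)]
    u=(P-S)@tx; v=(P-S)@ty; k=u>.02
    if k.sum()>20: print("lip",k.sum(),"u",np.percentile(u[k],[1,5,50,95,99]).round(4),"v",np.percentile(v[k],[1,5,95,99]).round(4))
    T=box(W,.5,.74,-.36,.0,.008,.0125); print("tray plane",rect(T))
    X=R0.inv().apply(W.reshape(-1,3)-p0)
    k=(abs(X[:,0])<.045)&(abs(X[:,1])<.045)&(X[:,2]>.198)&(X[:,2]<.2125)
    D=X[k]; c,r=cv2.minEnclosingCircle((D[:,:2]*1000).astype(np.float32)); print("disc",c,r)
    D=D[np.abs(D[:,0])<.03]
    A=np.c_[D[:,:2],np.ones(len(D))]; print("plane",np.linalg.lstsq(A,D[:,2],rcond=None)[0].round(4),len(D))
E
python3 -c "
from seatm import *
seatmeas(S0,'h')"
```

```text
t 14.65 pos [ 0.6843 -0.2369  0.3056] rpy [-1.6295e+02  4.0000e-02  9.6610e+01] q [-0.382  0.61   0.9   -0.148  1.891 -0.526] F [ 0.3 -0.5 -2.5] w 0.0121
lip 1281 u [0.0289 0.0296 0.0372 0.0448 0.0455] v [-0.0214 -0.0194  0.0197  0.0215]
tray plane (array([ 610.6, -212.9]), array([286.6, 230.8]), 'long-axis deg -87.5', 25067, 'z 0.0098')
disc (2.1850802898406982, 0.20288608968257904) 36.051239013671875
plane [-6.900e-03 -1.000e-04  2.065e-01] 5702
```

View pics/h_wrist.png

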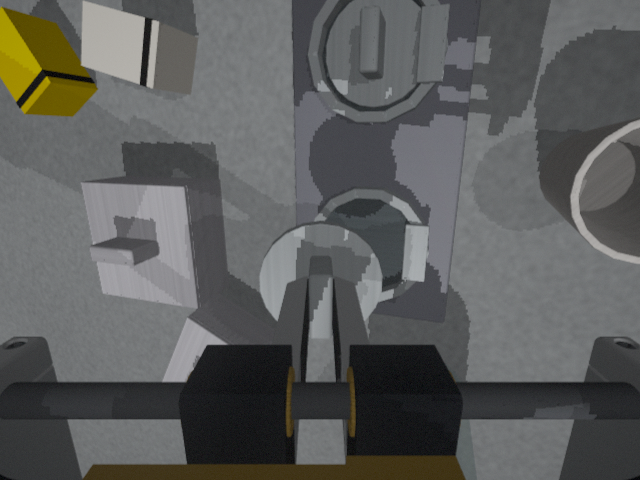

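Second disc held at (320,285), the empty seat's lip at (415,255), and the seat estimate agrees to under 1 mm. Same insertion.

```bash
python3 - <<'E'
from plan import *
G=(.0022,.0002,.2145)
w=lambda *a,ex=1,jaw=0:(*tcp(S0,*a,g=G),jaw,ex)
plan([w(-.013,.03,17),w(-.013,.0117,17,ex=3),w(-.001,.0117,17,ex=3)])
E
```

```text
n=3 [0,-0.024,0.181,0.533,-0.001,0.001,0.001]
   ->  [ 0.6862 -0.2394  0.2491] [-1.6303e+02 -2.0000e-02  9.6480e+01]
n=4 [0,-0.001,0.053,0.175,0,-0,-0]
   ->  [ 0.6862 -0.2395  0.2309] [-1.6303e+02 -2.0000e-02  9.6480e+01]
n=4 [0,0.001,0.115,-0.035,0,-0,-0]
   ->  [ 0.6981 -0.2381  0.2308] [-1.6303e+02 -2.0000e-02  9.6480e+01]
```

>>> {"name": "move_arm", "arguments": {"increments": [[[0, -0.008, 0.06, 0.18, 0, 0, 0], [0, -0.016, 0.12, 0.36, 0, 0, 0], [0, -0.024, 0.181, 0.533, -0.001, 0.001, 0.001], [0, -0.024, 0.181, 0.533, -0.001, 0.001, 0.001], [0, -0.024, 0.181, 0.533, -0.001, 0.001, 0.001]]]}}

```text
time: 15.12
tool_pos: [0.6858, -0.2403, 0.2462]
ee_rot: [-2.84, -0.003, 1.683]
wrist_force: [-0.4, 0.4, -0.4]
width: 0.0116
```

>>> {"name": "move_arm", "arguments": {"increments": [[[0, 0, 0.017, 0.055, 0, 0, 0], [0, 0, 0.034, 0.11, 0, 0, 0], [0, 0, 0.053, 0.17, 0, 0, 0], [0, 0, 0.053, 0.17, 0, 0, 0], [0, 0, 0.053, 0.17, 0, 0, 0], [0, 0, 0.053, 0.17, 0, 0, 0]]]}}

```text
time: 15.62
tool_pos: [0.6864, -0.2409, 0.2295]
ee_rot: [-2.843, -0.001, 1.682]
wrist_force: [0.0, -0.2, -1.0]
width: 0.0116
```

```bash
python3 - <<'E'
from plan import *
st()
G=(.0022,.0002,.2145)
p,R=cur(); c=p+R.apply(G)-S0; print("disc rel seat tx,ty,z",c@tx,c@ty,c[2])
w=lambda *a,ex=1,jaw=0:(*tcp(S0,*a,g=G),jaw,ex)
plan([w(-.013,.0117,17),w(-.001,.0117,17,ex=3)])
E
```

```text
t 15.62 pos [ 0.6864 -0.2409  0.2295] rpy [-1.629e+02 -8.000e-02  9.638e+01] q [-0.386  0.656  0.982 -0.142  1.766 -0.507] F [ 0.  -0.2 -1. ] w 0.0116
disc rel seat tx,ty,z -0.013375748655899715 -0.0009991452059923307 0.010412728801639832
n=2 [0,0.014,-0.004,-0.013,-0.001,-0.001,-0.001]
   ->  [ 0.6862 -0.2395  0.2308] [-1.6299e+02 -2.0000e-02  9.6490e+01]
n=4 [0,0,0.115,-0.036,-0,-0,-0]
   ->  [ 0.6982 -0.2381  0.2309] [-1.6299e+02 -2.0000e-02  9.6490e+01]
```

>>> {"name": "move_arm", "arguments": {"increments": [[[0, 0.014, -0.004, -0.013, -0.001, -0.001, -0.001], [0, 0.014, -0.004, -0.013, -0.001, -0.001, -0.001], [0, 0.014, -0.004, -0.013, -0.001, -0.001, -0.001]]]}}

```text
time: 15.87
tool_pos: [0.6861, -0.2394, 0.2306]
ee_rot: [-2.844, -0.0, 1.684]
wrist_force: [0.0, -0.7, -2.8]
width: 0.0117
```

>>> {"name": "move_arm", "arguments": {"increments": [[[0, 0, 0.03, -0.01, 0, 0, 0], [0, 0, 0.06, -0.018, 0, 0, 0], [0, 0, 0.09, -0.027, 0, 0, 0], [0, 0, 0.115, -0.036, 0, 0, 0], [0, 0, 0.115, -0.036, 0, 0, 0], [0, 0, 0.115, -0.036, 0, 0, 0]]]}}

```text
time: 16.37
tool_pos: [0.6983, -0.2381, 0.2304]
ee_rot: [-2.844, -0.0, 1.684]
wrist_force: [0.0, 0.0, -2.4]
width: 0.0118
```

```bash
python3 - <<'E'
from plan import *
st()
G=(.0022,.0002,.2145)
p,R=cur(); c=p+R.apply(G)-S0; print("disc rel seat tx,ty,z",c@tx,c@ty,c[2])
e=c+.036*R.apply([0,1,0]); print("far low edge",e@tx,e[2])
w=lambda *a,ex=1,jaw=0:(*tcp(S0,*a,g=G),jaw,ex)
plan([w(-.0005,.0075,11),w(-.000,.004,5.5),w(0,.0005,0.0,ex=3)])
E
```

```text
t 16.37 pos [ 0.6983 -0.2381  0.2304] rpy [-1.6295e+02 -2.0000e-02  9.6500e+01] q [-0.377  0.68   0.943 -0.141  1.781 -0.502] F [ 0.   0.  -2.4] w 0.0118
disc rel seat tx,ty,z -0.000992301762394679 6.709689233605575e-05 0.01128547985245369
far low edge 0.03342621031072018 0.0007324697939781518
n=2 [0,0,-0.21,0.047,-0.067,-0,0]
   ->  [ 0.677  -0.2405  0.2321] [-1.6898e+02 -2.0000e-02  9.6500e+01]
n=2 [0,0,-0.194,0.043,-0.061,-0,0]
   ->  [ 0.6573 -0.2428  0.2316] [-1.7447e+02 -2.0000e-02  9.6500e+01]
n=4 [0,0,-0.202,0.045,-0.061,-0,-0]
   ->  [ 0.6369 -0.2451  0.229 ] [-1.7996e+02 -2.0000e-02  9.6500e+01]
```

>>> {"name": "move_arm", "arguments": {"increments": [[[0, 0, -0.105, 0.023, -0.034, 0, 0], [0, 0, -0.21, 0.047, -0.067, 0, 0], [0, 0, -0.21, 0.047, -0.067, 0, 0]]]}}

```text
time: 16.62
tool_pos: [0.6752, -0.241, 0.2328]
ee_rot: [-2.949, -0.0, 1.683]
wrist_force: [0.2, 0.7, -0.9]
width: 0.0121
```

>>> {"name": "move_arm", "arguments": {"increments": [[[0, 0, -0.097, 0.021, -0.03, 0, 0], [0, 0, -0.194, 0.043, -0.061, 0, 0], [0, 0, -0.194, 0.043, -0.061, 0, 0]]]}}

```text
time: 16.87
tool_pos: [0.6558, -0.2432, 0.2319]
ee_rot: [-3.044, -0.001, 1.683]
wrist_force: [0.1, 0.1, -1.2]
width: 0.0114
```

>>> {"name": "move_arm", "arguments": {"increments": [[[0, 0, -0.1, 0.022, -0.03, 0, 0], [0, 0, -0.202, 0.045, -0.061, 0, 0], [0, 0, -0.202, 0.045, -0.061, 0, 0], [0, 0, -0.202, 0.045, -0.061, 0, 0], [0, 0, -0.202, 0.045, -0.061, 0, 0]]]}}

```text
time: 17.28
tool_pos: [0.6374, -0.2451, 0.2295]
ee_rot: [-3.14, -0.0, 1.684]
wrist_force: [0.2, -0.0, -2.0]
width: 0.0116
```

```bash
python3 - <<'E'
from seatm import *
p,R=cur(); c=p+R.apply([.0022,.0002,.2145])-S0; print("disc rel seat tx,ty,z",c@tx,c@ty,c[2])
seatmeas(S0,"i")
E
```

```text
disc rel seat tx,ty,z 0.00027569770017641575 -7.525774481841116e-05 0.0010033288794832462
t 17.28 pos [ 0.6374 -0.2451  0.2295] rpy [-1.7992e+02 -1.0000e-02  9.6500e+01] q [-4.500e-01  4.650e-01  1.254e+00 -1.000e-03  1.425e+00 -5.630e-01] F [ 0.2 -0.  -2. ] w 0.0116
lip 2158 u [0.0286 0.0293 0.0368 0.0445 0.0452] v [-0.0213 -0.0195  0.0201  0.0217]
tray plane (array([ 613.5, -216.8]), array([269.3, 201.1]), 'long-axis deg 82.1', 41824, 'z 0.0098')
disc (2.6813132762908936, 0.9689173102378845) 48.90573501586914
plane [ 0.0276 -0.0515  0.2047] 9247
```

View pics/i_wrist.png

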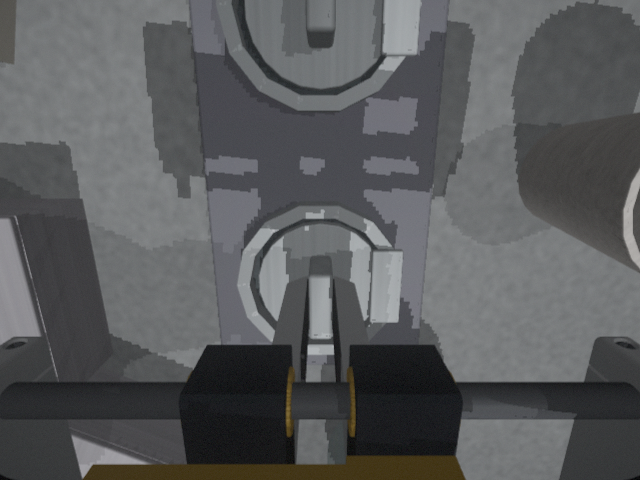

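Level and under the lip at (387,287). Release and go to the far cover.

>>> {"name": "move_arm", "arguments": {"increments": [[[0, 0, 0, 0.01, 0, 0, 0], [0, 0, 0, 0.01, 0, 0, 0], [0.22, 0, 0, 0.01, 0, 0, 0], [0.22, 0, 0, 0.01, 0, 0, 0], [0.22, 0, 0, 0.01, 0, 0, 0], [0.22, 0, 0, 0.01, 0, 0, 0]]]}}

```text
time: 17.83
tool_pos: [0.6367, -0.2452, 0.2285]
ee_rot: [-3.141, -0.0, 1.684]
wrist_force: [-0.7, -0.2, -0.3]
width: 0.0206
```

>>> {"name": "move_arm", "arguments": {"increments": [[[0.22, 0, 0, -0.2, 0, 0, 0], [0.22, 0, 0, -0.5, 0, 0, 0], [0.5, 0, 0, -0.99, 0, 0, 0], [0.5, 0, 0, -0.99, 0, 0, 0], [0.5, 0, 0, -0.99, 0, 0, 0], [0.5, 0, 0, -0.99, 0, 0, 0], [0.5, 0, 0, -0.99, 0, 0, 0]]]}}

```text
time: 18.42
tool_pos: [0.6363, -0.245, 0.325]
ee_rot: [-3.138, -0.002, 1.684]
wrist_force: [-0.5, 0.2, -0.4]
width: 0.0461
```

```bash
python3 - <<'E'
from plan import *
st()
im,d,p=snap("wrist","j")
plan([((.5215,-.4028,.38),Rdown(159),.5,4)])
E
```

```text
t 18.42 pos [ 0.6363 -0.245   0.325 ] rpy [-1.798e+02 -1.300e-01  9.649e+01] q [-0.451  0.408  1.139  0.     1.599 -0.564] F [-0.5  0.2 -0.4] w 0.0461
n=7 [0.5,-0.99,-0.911,-0.383,-0.001,-0.002,-0.479]
n=7 [0.5,-0.046,-0.605,-0.172,-0,-0.001,-0.216]
   ->  [ 0.5215 -0.4028  0.38  ] [-1.7996e+02 -3.0000e-02  1.5903e+02]
```

View pics/j_wrist.png

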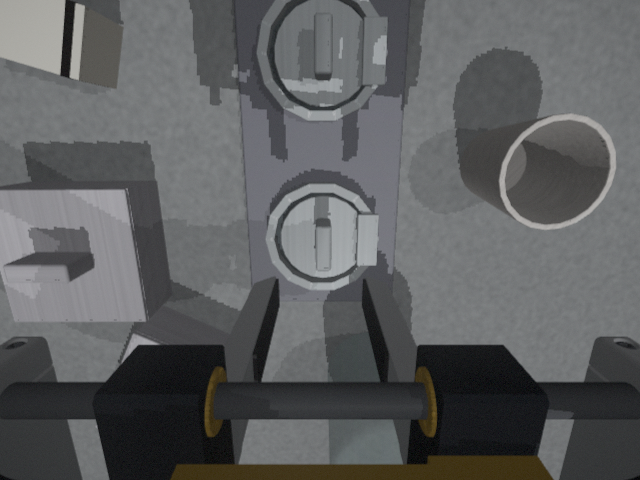

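Both discs are seated: (323,48) and (322,238). On to the covers.

>>> {"name": "move_arm", "arguments": {"increments": [[[0.5, -0.99, -0.911, -0.383, -0.001, -0.002, -0.479], [0.5, -0.99, -0.911, -0.383, -0.001, -0.002, -0.479], [0.5, -0.99, -0.911, -0.383, -0.001, -0.002, -0.479], [0.5, -0.99, -0.911, -0.383, -0.001, -0.002, -0.479], [0.5, -0.99, -0.911, -0.383, -0.001, -0.002, -0.479], [0.5, -0.99, -0.911, -0.383, -0.001, -0.002, -0.479], [0.5, -0.99, -0.911, -0.383, -0.001, -0.002, -0.479], [0.5, -0.99, -0.911, -0.383, -0.001, -0.002, -0.479]]]}}

```text
time: 19.13
tool_pos: [0.5572, -0.3539, 0.3633]
ee_rot: [3.142, -0.001, 2.433]
wrist_force: [0.7, -0.2, 0.2]
width: 0.0471
```

>>> {"name": "move_arm", "arguments": {"increments": [[[0.5, -0.046, -0.605, -0.172, 0, -0.001, -0.216], [0.5, -0.046, -0.605, -0.172, 0, -0.001, -0.216], [0.5, -0.046, -0.605, -0.172, 0, -0.001, -0.216], [0.5, -0.046, -0.605, -0.172, 0, -0.001, -0.216], [0.5, -0.046, -0.605, -0.172, 0, -0.001, -0.216], [0.5, -0.046, -0.605, -0.172, 0, -0.001, -0.216], [0.5, -0.046, -0.605, -0.172, 0, -0.001, -0.216]]]}}

```text
time: 19.72
tool_pos: [0.5222, -0.4021, 0.3819]
ee_rot: [-3.141, 0.003, 2.775]
wrist_force: [0.5, 0.2, 0.3]
width: 0.0468
```

```bash
python3 - <<'E'
from plan import *
from meas import *
st()
im,d,p=snap("wrist","k"); W=cloud(d,p)
P=box(W,.44,.61,-.48,-.33,.074,.095); print(rect(P),rect(box(W,.44,.61,-.49,-.32,.044,.058)))
r=rect(P); a=float(r[2].split()[-1]); c=r[0]/1000; st()
plan([((*c,.29),Rdown(180+a),.5,2),((*c,.257),Rdown(180+a),.5,2)])
E
```

```text
t 19.72 pos [ 0.5222 -0.4021  0.3819] rpy [-1.7998e+02  1.7000e-01  1.5900e+02] q [-7.420e-01  3.360e-01  1.120e+00  1.000e-03  1.682e+00 -1.946e+00] F [0.5 0.2 0.3] w 0.0468
(array([ 522.1, -401.9]), array([44.3, 13.4]), 'long-axis deg -20.8', 849, 'z 0.0818') (array([ 501.1, -386. ]), array([159. , 122.7]), 'long-axis deg -20.4', 12877, 'z 0.0519')
t 19.77 pos [ 0.5222 -0.4021  0.3821] rpy [-179.97    0.19  159.02] q [-7.420e-01  3.360e-01  1.120e+00  1.000e-03  1.682e+00 -1.947e+00] F [-0.1  0.   0.5] w 0.0471
n=5 [0.5,0.005,0.002,0.921,-0,0.002,-0.002]
   ->  [ 0.5221 -0.4019  0.29  ] [-1.7997e+02  1.0000e-02  1.5920e+02]
n=3 [0.5,-0,0,0.33,-0,0,0]
   ->  [ 0.5221 -0.4019  0.257 ] [-1.7997e+02  1.0000e-02  1.5920e+02]
```

View pics/k_wrist.png

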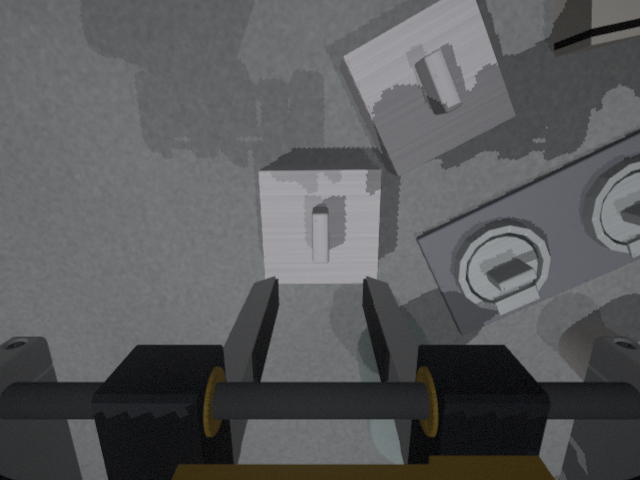

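>>> {"name": "move_arm", "arguments": {"increments": [[[0.5, 0.002, 0.001, 0.3, 0, 0, 0], [0.4, 0.004, 0.002, 0.6, 0, 0, 0], [0.4, 0.005, 0.002, 0.921, 0, 0.002, -0.002], [0.4, 0.005, 0.002, 0.921, 0, 0.002, -0.002], [0.4, 0.005, 0.002, 0.921, 0, 0.002, -0.002]]]}}

```text
time: 20.18
tool_pos: [0.5214, -0.4019, 0.2881]
ee_rot: [3.14, -0.004, 2.779]
wrist_force: [-0.5, -0.7, 0.7]
width: 0.0375
```

>>> {"name": "move_arm", "arguments": {"increments": [[[0.4, 0, 0, 0.2, 0, 0, 0], [0.4, 0, 0, 0.33, 0, 0, 0], [0.3, 0, 0, 0.33, 0, 0, 0], [0.3, 0, 0, 0.33, 0, 0, 0], [0, 0, 0, 0.33, 0, 0, 0], [0, 0, 0, 0.33, 0, 0, 0], [0, 0, 0, 0.33, 0, 0, 0], [0, 0, 0, 0.33, 0, 0, 0]]]}}

```text
time: 20.85
tool_pos: [0.522, -0.4028, 0.2594]
ee_rot: [-3.14, 0.004, 2.779]
wrist_force: [1.4, 1.0, 3.2]
width: 0.0136
```

>>> {"name": "move_arm", "arguments": {"increments": [[[0, 0, 0, 0, 0, 0, 0], [0, 0, 0, 0, 0, 0, 0], [0, 0, 0, 0, 0, 0, 0], [0, 0, 0, 0, 0, 0, 0]]]}}

```text
time: 21.18
tool_pos: [0.522, -0.4028, 0.2594]
ee_rot: [-3.14, 0.004, 2.779]
wrist_force: [0.8, 1.4, 5.1]
width: 0.0135
```

```bash
python3 - <<'E'
from plan import *
st()
p,R0=cur()
plan([(p+[0,0,.098],R0,0,0),((S0[0],S0[1],.37),Rdown(96.5),0,4)])
E
```

```text
t 21.18 pos [ 0.522  -0.4028  0.2594] rpy [-179.93    0.22  159.23] q [-0.743  0.391  1.294  0.     1.453 -1.951] F [0.8 1.4 5.1] w 0.0135
n=3 [0,-0.004,-0.001,-0.98,0,0,0]
   ->  [ 0.5221 -0.4028  0.3574] [-179.93    0.22  159.23]
n=5 [0,-0.264,0.99,-0.066,0,0.001,0.363]
n=8 [0,0.288,0.898,-0.061,0.001,0.001,0.334]
   ->  [ 0.6368 -0.2429  0.37  ] [-1.7999e+02  4.0000e-02  9.6500e+01]
```

>>> {"name": "move_arm", "arguments": {"increments": [[[0, 0, 0, -0.3, 0, 0, 0], [0, -0.004, -0.001, -0.6, 0, 0, 0], [0, -0.004, -0.001, -0.98, 0, 0, 0], [0, -0.004, -0.001, -0.98, 0, 0, 0]]]}}

```text
time: 21.52
tool_pos: [0.5224, -0.4037, 0.3641]
ee_rot: [-3.135, 0.014, 2.779]
wrist_force: [1.0, -1.6, 1.1]
width: 0.0137
```

>>> {"name": "move_arm", "arguments": {"increments": [[[0, -0.264, 0.99, -0.066, 0, 0.001, 0.363], [0, -0.264, 0.99, -0.066, 0, 0.001, 0.363], [0, -0.264, 0.99, -0.066, 0, 0.001, 0.363], [0, -0.264, 0.99, -0.066, 0, 0.001, 0.363], [0, -0.264, 0.99, -0.066, 0, 0.001, 0.363]]]}}

```text
time: 21.93
tool_pos: [0.5826, -0.318, 0.3599]
ee_rot: [-3.139, -0.003, 2.206]
wrist_force: [0.2, -1.2, -2.6]
width: 0.0137
```

>>> {"name": "move_arm", "arguments": {"increments": [[[0, 0.288, 0.898, -0.061, 0.001, 0.001, 0.334], [0, 0.288, 0.898, -0.061, 0.001, 0.001, 0.334], [0, 0.288, 0.898, -0.061, 0.001, 0.001, 0.334], [0, 0.288, 0.898, -0.061, 0.001, 0.001, 0.334], [0, 0.288, 0.898, -0.061, 0.001, 0.001, 0.334], [0, 0.288, 0.898, -0.061, 0.001, 0.001, 0.334], [0, 0.288, 0.898, -0.061, 0.001, 0.001, 0.334], [0, 0.288, 0.898, -0.061, 0.001, 0.001, 0.334]]]}}

```text
time: 22.6
tool_pos: [0.6365, -0.2434, 0.3669]
ee_rot: [-3.137, -0.001, 1.684]
wrist_force: [0.4, 0.4, -2.1]
width: 0.0136
```

```bash
cat > covm.py <<'E'
from plan import *
from meas import *
def covmeas(tag):
    st(); p0,R0=cur()
    im,d,p=snap("wrist",tag); W=cloud(d,p); snap("side",tag)
    X=R0.inv().apply(W.reshape(-1,3)-p0).reshape(480,640,3)
    k=(abs(X[...,0])<.07)&(abs(X[...,1])<.07)&(X[...,2]>.203)&(X[...,2]<.214)
    D=X[k]; print("roof",np.median(D[:,2]),"x pct",np.percentile(D[:,0],[.5,99.5]).round(4),"y pct",np.percentile(D[:,1],[.5,99.5]).round(4))
    A=np.c_[D[:,:2],np.ones(len(D))]; print("plane",np.linalg.lstsq(A,D[:,2],rcond=None)[0].round(4),len(D))
    # yaw of far edge
    E=D[D[:,0]>.03]; 
    ys=np.linspace(-.045,.045,10); ex=[np.percentile(D[abs(D[:,1]-y)<.004][:,0],99) for y in ys]
    print("edge slope,x",np.polyfit(ys,ex,1).round(4))
E
python3 -c "
from covm import *
covmeas('l')"
```

```text
t 22.6 pos [ 0.6365 -0.2434  0.3669] rpy [-1.7976e+02 -9.0000e-02  9.6500e+01] q [-4.480e-01  3.940e-01  1.074e+00 -1.000e-03  1.678e+00 -5.620e-01] F [ 0.4  0.4 -2.1] w 0.0136
roof 0.20747511377794833 x pct [-0.0499  0.0555] y pct [-0.0531  0.0536]
plane [ 0.     -0.0005  0.2075] 23209
edge slope,x [0.0014 0.0554]
```

View pics/l_wrist.png

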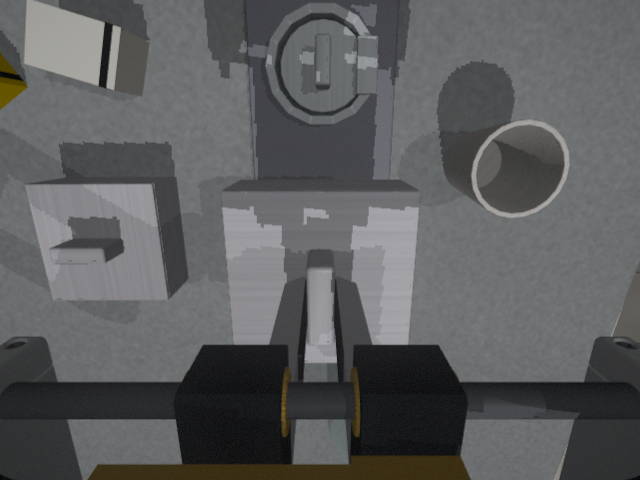

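Cover held square over the seat, its roof centred near (320,280), roof 1.5 mm off in tool x. Descend.

```bash
python3 - <<'E'
from plan import *
G=(.0013,.0002,.2595)
w=lambda z,ex:(*tcp(S0,0,z-.014,0,g=G),0,ex)
plan([w(.045,3),w(.0105,4)])
E
```

```text
n=5 [0,-0.008,0.004,0.631,-0.002,-0.001,-0]
   ->  [ 0.6368 -0.2442  0.3045] [-1.7999e+02  3.0000e-02  9.6480e+01]
n=5 [0,-0,-0,0.345,-0,0,-0]
   ->  [ 0.6368 -0.2442  0.27  ] [-1.7999e+02  3.0000e-02  9.6480e+01]
```

>>> {"name": "move_arm", "arguments": {"increments": [[[0, -0.003, 0.002, 0.2, -0.002, -0.001, 0], [0, -0.006, 0.004, 0.4, -0.002, -0.001, 0], [0, -0.008, 0.004, 0.631, -0.002, -0.001, 0], [0, -0.008, 0.004, 0.631, -0.002, -0.001, 0], [0, -0.008, 0.004, 0.631, -0.002, -0.001, 0], [0, -0.008, 0.004, 0.631, -0.002, -0.001, 0], [0, -0.008, 0.004, 0.631, -0.002, -0.001, 0]]]}}

```text
time: 23.28
tool_pos: [0.6374, -0.2441, 0.3076]
ee_rot: [3.138, 0.003, 1.684]
wrist_force: [0.1, -0.5, -3.1]
width: 0.0134
```

```bash
python3 - <<'E'
from plan import *
st()
G=(.0013,.0002,.2595)
w=lambda z,ex:(*tcp(S0,0,z-.014,0,g=G),0,ex)
plan([w(.0105,4)])
E
```

```text
t 23.28 pos [ 0.6374 -0.2441  0.3076] rpy [1.7977e+02 1.7000e-01 9.6480e+01] q [-0.449  0.414  1.165 -0.     1.558 -0.562] F [ 0.1 -0.5 -3.1] w 0.0134
n=5 [0,0.001,-0.008,0.376,0.003,0.002,-0]
   ->  [ 0.6368 -0.2442  0.27  ] [-1.7996e+02 -1.0000e-02  9.6480e+01]
```

>>> {"name": "move_arm", "arguments": {"increments": [[[0, 0, 0, 0.07, 0, 0, 0], [0, 0, 0, 0.14, 0, 0, 0], [0, 0, 0, 0.21, 0, 0, 0], [0, 0, 0, 0.28, 0, 0, 0], [0, 0, 0, 0.345, 0, 0, 0], [0, 0, 0, 0.345, 0, 0, 0], [0, 0, 0, 0.345, 0, 0, 0]]]}}

```text
time: 23.87
tool_pos: [0.637, -0.2438, 0.2698]
ee_rot: [-3.141, 0.0, 1.684]
wrist_force: [0.4, 1.1, -2.7]
width: 0.0136
```

```bash
python3 - <<'E'
from plan import *
st()
im,d,p=snap("side","m"); W=cloud(d,p)
cv2.imwrite("pics/m_crop.png",cv2.resize(im[200:360,320:520],None,fx=3.5,fy=3.5)[:,:,::-1])
E
```

```text
t 23.87 pos [ 0.637  -0.2438  0.2698] rpy [-1.7999e+02  2.0000e-02  9.6490e+01] q [-0.449  0.435  1.213 -0.     1.494 -0.562] F [ 0.4  1.1 -2.7] w 0.0136
```

View pics/m_crop.png

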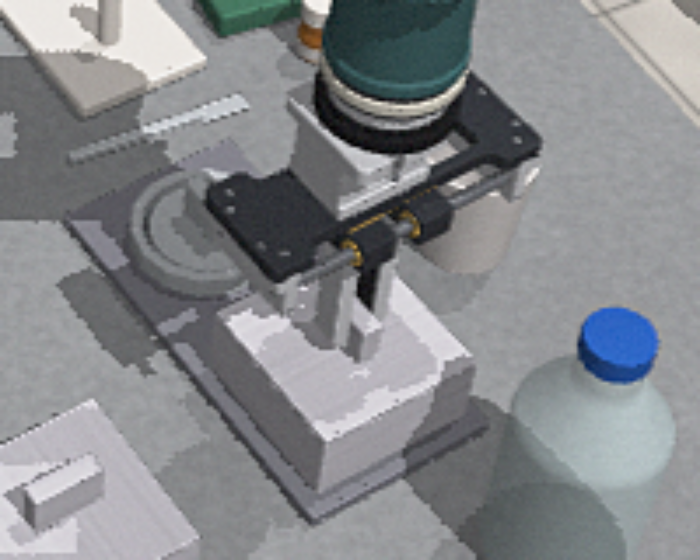

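The cover sits over seat 0 and rests flat on the tray. Release and go to the other cover.

>>> {"name": "move_arm", "arguments": {"increments": [[[0, 0, 0, 0.006, 0, 0, 0], [0.3, 0, 0, 0.006, 0, 0, 0], [0.3, 0, 0, 0.006, 0, 0, 0], [0.3, 0, 0, 0.006, 0, 0, 0], [0.3, 0, 0, 0.006, 0, 0, 0]]]}}

```text
time: 24.33
tool_pos: [0.6372, -0.2439, 0.2708]
ee_rot: [3.14, 0.002, 1.684]
wrist_force: [0.7, -0.0, -0.3]
width: 0.0279
```

>>> {"name": "move_arm", "arguments": {"increments": [[[0.3, 0, 0, -0.2, 0, 0, 0], [0.3, 0, 0, -0.5, 0, 0, 0], [0.5, 0, 0, -0.99, 0, 0, 0], [0.5, 0, 0, -0.99, 0, 0, 0], [0.5, 0, 0, -0.99, 0, 0, 0], [0.5, 0, 0, -0.99, 0, 0, 0]]]}}

```text
time: 24.83
tool_pos: [0.6369, -0.2437, 0.3698]
ee_rot: [3.139, 0.002, 1.684]
wrist_force: [-0.3, 0.1, 0.0]
width: 0.0465
```

```bash
python3 - <<'E'
from plan import *
from meas import *
st()
im,d,p=snap("wrist","n"); W=cloud(d,p)
print(rect(box(W,.57,.71,-.31,-.18,.084,.1)),rect(box(W,.57,.71,-.32,-.17,.056,.068)),S0)
plan([((.4412,-.2748,.38),Rdown(7.5),.5,4)])
E
```

```text
t 24.83 pos [ 0.6369 -0.2437  0.3698] rpy [1.7986e+02 1.2000e-01 9.6490e+01] q [-0.448  0.392  1.071 -0.     1.675 -0.562] F [-0.3  0.1  0. ] w 0.0465
(array([ 637.4, -242.3]), array([44.2, 13.9]), 'long-axis deg -83.7', 992, 'z 0.0917') (array([ 637.6, -242.6]), array([108.4, 108.2]), 'long-axis deg 6.4', 13721, 'z 0.0619') [ 0.6368 -0.2429  0.014 ]
n=7 [0.5,-0.044,-0.99,-0.061,-0,0,0.495]
n=8 [0.5,-0.725,-0.674,-0.061,-0,0,0.494]
   ->  [ 0.4412 -0.2748  0.38  ] [-1.80e+02  4.00e-02  7.48e+00]
```

View pics/n_wrist.png

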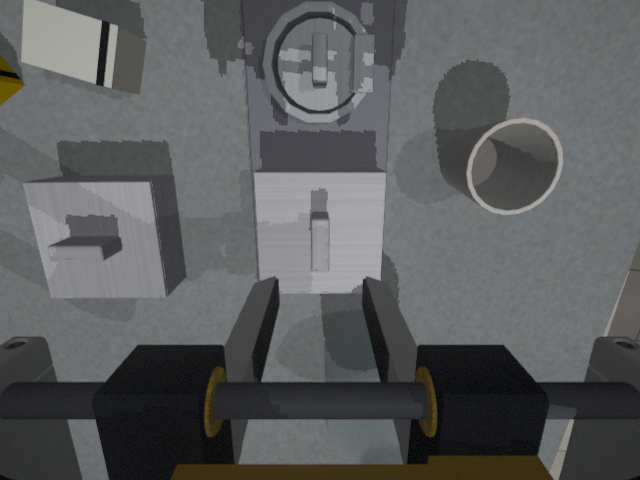

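Cover 0 is down over seat 0 at (320,235), roof at 62 mm as expected. Next cover A, at (97,240) in this view.

>>> {"name": "move_arm", "arguments": {"increments": [[[0.5, -0.044, -0.99, -0.061, 0, 0, 0.495], [0.5, -0.044, -0.99, -0.061, 0, 0, 0.495], [0.5, -0.044, -0.99, -0.061, 0, 0, 0.495], [0.5, -0.044, -0.99, -0.061, 0, 0, 0.495], [0.5, -0.044, -0.99, -0.061, 0, 0, 0.495], [0.5, -0.044, -0.99, -0.061, 0, 0, 0.495], [0.5, -0.044, -0.99, -0.061, 0, 0, 0.495], [0.5, -0.044, -0.99, -0.061, 0, 0, 0.495]]]}}

```text
time: 25.55
tool_pos: [0.5387, -0.2592, 0.372]
ee_rot: [-3.138, 0.001, 0.906]
wrist_force: [-0.9, -0.3, 0.5]
width: 0.0474
```

>>> {"name": "move_arm", "arguments": {"increments": [[[0.5, -0.725, -0.674, -0.061, 0, 0, 0.494], [0.5, -0.725, -0.674, -0.061, 0, 0, 0.494], [0.5, -0.725, -0.674, -0.061, 0, 0, 0.494], [0.5, -0.725, -0.674, -0.061, 0, 0, 0.494], [0.5, -0.725, -0.674, -0.061, 0, 0, 0.494], [0.5, -0.725, -0.674, -0.061, 0, 0, 0.494], [0.5, -0.725, -0.674, -0.061, 0, 0, 0.494], [0.5, -0.725, -0.674, -0.061, 0, 0, 0.494]]]}}

```text
time: 26.22
tool_pos: [0.4411, -0.2747, 0.3792]
ee_rot: [-3.14, 0.002, 0.131]
wrist_force: [0.4, 0.1, -0.1]
width: 0.0468
```

>>> {"name": "move_arm", "arguments": {"increments": [[[0.5, 0, 0, 0, 0, 0, 0], [0.5, 0, 0, 0, 0, 0, 0], [0.5, 0, 0, 0, 0, 0, 0]]]}}

```text
time: 26.47
tool_pos: [0.4413, -0.2748, 0.3805]
ee_rot: [3.141, 0.0, 0.131]
wrist_force: [-0.2, 0.2, 1.2]
width: 0.0469
```

```bash
python3 - <<'E'
from plan import *
from meas import *
im,d,p=snap("wrist","o"); W=cloud(d,p)
P=box(W,.36,.52,-.35,-.2,.074,.095); print(rect(P),rect(box(W,.36,.53,-.36,-.19,.044,.058)))
r=rect(P); a=float(r[2].split()[-1]); c=r[0]/1000; st()
plan([((*c,.29),Rdown(a),.5,2),((*c,.257),Rdown(a),.5,2)])
E
```

```text
(array([ 441.2, -274.2]), array([44.5, 13.5]), 'long-axis deg 7.3', 852, 'z 0.0816') (array([ 441.2, -274.2]), array([108.4, 108.4]), 'long-axis deg -83.2', 12401, 'z 0.0518')
t 26.52 pos [ 0.4413 -0.2748  0.3807] rpy [ 1.7998e+02 -1.0000e-02  7.5200e+00] q [-0.666  0.026  1.482 -0.     1.633  0.774] F [ 0.  -0.3 -0.4] w 0.0469
n=5 [0.5,-0.001,-0.006,0.907,0,-0,0.002]
   ->  [ 0.4412 -0.2742  0.29  ] [ 1.7998e+02 -1.0000e-02  7.3400e+00]
n=3 [0.5,0,-0,0.33,0,-0,0]
   ->  [ 0.4412 -0.2742  0.257 ] [ 1.7998e+02 -1.0000e-02  7.3400e+00]
```

View pics/o_wrist.png

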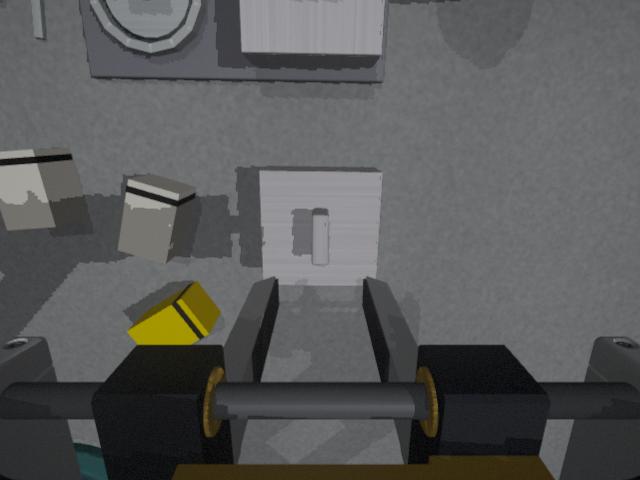

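Cover A centred at (320,235). Grip it.

>>> {"name": "move_arm", "arguments": {"increments": [[[0.5, 0, -0.003, 0.3, 0, 0, 0], [0.4, -0.001, -0.006, 0.6, 0, 0, 0.002], [0.4, -0.001, -0.006, 0.907, 0, 0, 0.002], [0.4, -0.001, -0.006, 0.907, 0, 0, 0.002], [0.4, -0.001, -0.006, 0.907, 0, 0, 0.002]]]}}

```text
time: 26.93
tool_pos: [0.4408, -0.2739, 0.2888]
ee_rot: [-3.139, 0.003, 0.128]
wrist_force: [0.0, -0.3, 1.2]
width: 0.0375
```

>>> {"name": "move_arm", "arguments": {"increments": [[[0.4, 0, 0, 0.15, 0, 0, 0], [0.4, 0, 0, 0.33, 0, 0, 0], [0.4, 0, 0, 0.33, 0, 0, 0], [0.4, 0, 0, 0.33, 0, 0, 0], [0.4, 0, 0, 0.33, 0, 0, 0], [0, 0, 0, 0.33, 0, 0, 0], [0, 0, 0, 0.33, 0, 0, 0], [0, 0, 0, 0.33, 0, 0, 0]]]}}

```text
time: 27.6
tool_pos: [0.4415, -0.2745, 0.2585]
ee_rot: [3.139, -0.002, 0.127]
wrist_force: [-0.8, -0.0, 0.4]
width: 0.0211
```

>>> {"name": "move_arm", "arguments": {"increments": [[[0, 0, 0, 0, 0, 0, 0], [0, 0, 0, 0, 0, 0, 0], [0, 0, 0, 0, 0, 0, 0], [0, 0, 0, 0, 0, 0, 0], [0, 0, 0, 0, 0, 0, 0], [0, 0, 0, 0, 0, 0, 0]]]}}

```text
time: 28.1
tool_pos: [0.4414, -0.2743, 0.258]
ee_rot: [3.14, -0.001, 0.127]
wrist_force: [-0.3, 0.6, 5.3]
width: 0.014
```

```bash
python3 - <<'E'
from plan import *
st()
p,R0=cur()
plan([(p+[0,0,.098],R0,0,0),((S1[0],S1[1],.37),Rdown(6.5),0,4)])
E
```

```text
t 28.1 pos [ 0.4414 -0.2743  0.258 ] rpy [ 1.7994e+02 -8.0000e-02  7.3000e+00] q [-0.665  0.096  1.658  0.     1.386  0.778] F [-0.3  0.6  5.3] w 0.014
n=3 [0,0.001,0.001,-0.98,0,0,0]
   ->  [ 0.4413 -0.2743  0.356 ] [ 1.7994e+02 -8.0000e-02  7.3000e+00]
n=4 [0,0.99,-0.726,-0.069,0,-0,0.004]
n=4 [0,0.99,-0.736,-0.069,0.001,-0.001,0.005]
n=5 [0,0.011,-0.008,-0.001,-0,0,-0]
   ->  [ 0.6207 -0.1038  0.37  ] [-1.7997e+02  1.0000e-02  6.4900e+00]
```

>>> {"name": "move_arm", "arguments": {"increments": [[[0, 0.001, 0.001, -0.3, 0, 0, 0], [0, 0.001, 0.001, -0.6, 0, 0, 0], [0, 0.001, 0.001, -0.98, 0, 0, 0], [0, 0.001, 0.001, -0.98, 0, 0, 0]]]}}

```text
time: 28.43
tool_pos: [0.4423, -0.2753, 0.3624]
ee_rot: [3.131, -0.01, 0.127]
wrist_force: [1.2, -0.9, -0.5]
width: 0.0138
```

>>> {"name": "move_arm", "arguments": {"increments": [[[0, 0.99, -0.726, -0.069, 0, 0, 0.004], [0, 0.99, -0.726, -0.069, 0, 0, 0.004], [0, 0.99, -0.726, -0.069, 0, 0, 0.004], [0, 0.99, -0.726, -0.069, 0, 0, 0.004]]]}}

```text
time: 28.77
tool_pos: [0.5336, -0.1854, 0.3601]
ee_rot: [-3.138, -0.002, 0.128]
wrist_force: [0.0, -1.2, -2.6]
width: 0.0142
```

>>> {"name": "move_arm", "arguments": {"increments": [[[0, 0.99, -0.736, -0.069, 0.001, -0.001, 0.005], [0, 0.99, -0.736, -0.069, 0.001, -0.001, 0.005], [0, 0.99, -0.736, -0.069, 0.001, -0.001, 0.005], [0, 0.99, -0.736, -0.069, 0.001, -0.001, 0.005], [0, 0.99, -0.736, -0.069, 0.001, -0.001, 0.005], [0, 0.99, -0.736, -0.069, 0.001, -0.001, 0.005], [0, 0.99, -0.736, -0.069, 0.001, -0.001, 0.005]]]}}

```text
time: 29.35
tool_pos: [0.619, -0.1057, 0.3679]
ee_rot: [-3.141, 0.003, 0.112]
wrist_force: [0.1, -0.6, -2.4]
width: 0.014
```

```bash
python3 - <<'E'
from covm import *
covmeas('p')
G=(.0003,.0003,.2582)
w=lambda z,ex:(*tcp(S1,0,z-.014,0,g=G,psi=6.5),0,ex)
plan([w(.045,4),w(.0105,4)])
E
```

```text
t 29.35 pos [ 0.619  -0.1057  0.3679] rpy [-179.95    0.18    6.42] q [-0.259  0.271  1.23  -0.     1.643  1.2  ] F [ 0.1 -0.6 -2.4] w 0.014
roof 0.20634169802045876 x pct [-0.0514  0.0538] y pct [-0.0536  0.053 ]
plane [0.0022 0.0007 0.2064] 22869
edge slope,x [-0.0004  0.0538]
n=6 [0,0.019,-0.021,0.656,-0,0.001,-0.001]
   ->  [ 0.6204 -0.1036  0.3032] [-1.7996e+02  1.0000e-02  6.4700e+00]
n=5 [0,-0,-0,0.345,-0,0,-0]
   ->  [ 0.6204 -0.1036  0.2687] [-1.7996e+02  1.0000e-02  6.4700e+00]
```

View pics/p_side.png

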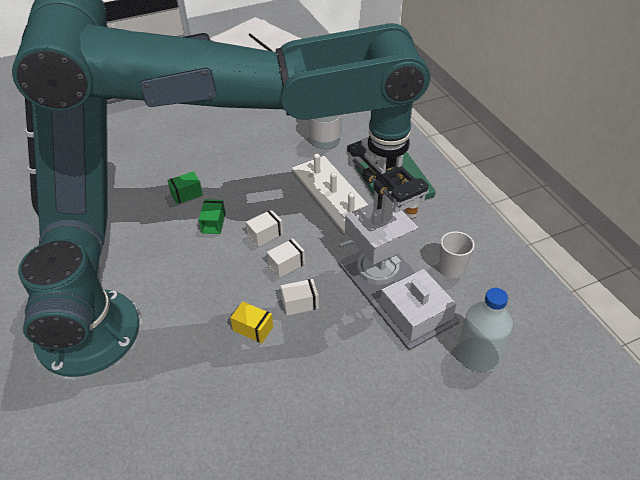

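Second cover over seat 1 (378,262), everything else undisturbed. Lower it.

>>> {"name": "move_arm", "arguments": {"increments": [[[0, 0.006, -0.006, 0.2, 0, 0, 0], [0, 0.012, -0.012, 0.4, 0, 0, 0], [0, 0.019, -0.021, 0.656, 0, 0.001, -0.001], [0, 0.019, -0.021, 0.656, 0, 0.001, -0.001], [0, 0.019, -0.021, 0.656, 0, 0.001, -0.001], [0, 0.019, -0.021, 0.656, 0, 0.001, -0.001], [0, 0.019, -0.021, 0.656, 0, 0.001, -0.001], [0, 0.019, -0.021, 0.656, 0, 0.001, -0.001]]]}}

```text
time: 30.12
tool_pos: [0.6216, -0.1027, 0.3061]
ee_rot: [3.141, -0.005, 0.114]
wrist_force: [0.6, 0.4, -2.6]
width: 0.0139
```

```bash
python3 - <<'E'
from covm import *
st()
G=(-.0002,-.0003,.2584)
w=lambda z,ex:(*tcp(S1,0,z-.014,0,g=G,psi=6.5),0,ex)
plan([w(.0105,4)])
E
```

```text
t 30.12 pos [ 0.6216 -0.1027  0.3061] rpy [179.95  -0.26   6.56] q [-2.540e-01  2.990e-01  1.319e+00  1.000e-03  1.519e+00  1.202e+00] F [ 0.6  0.4 -2.6] w 0.0139
n=5 [0,-0.01,0.012,0.372,0.001,-0.003,0.001]
   ->  [ 0.6209 -0.104   0.2689] [-1.7996e+02  1.0000e-02  6.4700e+00]
```

>>> {"name": "move_arm", "arguments": {"increments": [[[0, -0.005, 0.01, 0.07, 0, 0, 0], [0, -0.005, 0.01, 0.14, 0, 0, 0], [0, -0.005, 0.01, 0.21, 0, 0, 0], [0, -0.005, 0.01, 0.28, 0, 0, 0], [0, -0.005, 0.01, 0.36, 0, 0, 0], [0, -0.005, 0.01, 0.36, 0, 0, 0], [0, -0.005, 0.01, 0.36, 0, 0, 0]]]}}

```text
time: 30.7
tool_pos: [0.6208, -0.1033, 0.2674]
ee_rot: [-3.141, -0.001, 0.115]
wrist_force: [0.1, 0.7, -0.5]
width: 0.0143
```

```bash
python3 - <<'E'
from plan import *
st()
E
```

```text
t 30.7 pos [ 0.6208 -0.1033  0.2674] rpy [-1.7995e+02 -3.0000e-02  6.5900e+00] q [-2.550e-01  3.230e-01  1.367e+00  1.000e-03  1.451e+00  1.201e+00] F [ 0.1  0.7 -0.5] w 0.0143
```

>>> {"name": "move_arm", "arguments": {"increments": [[[0.3, 0, 0, 0, 0, 0, 0], [0.3, 0, 0, 0, 0, 0, 0], [0.3, 0, 0, 0, 0, 0, 0], [0.3, 0, 0, 0, 0, 0, 0]]]}}

```text
time: 31.03
tool_pos: [0.6209, -0.1035, 0.2677]
ee_rot: [-3.141, -0.001, 0.115]
wrist_force: [0.9, -0.2, 0.7]
width: 0.028
```

>>> {"name": "move_arm", "arguments": {"increments": [[[0.3, 0, 0, -0.2, 0, 0, 0], [0.3, 0, 0, -0.5, 0, 0, 0], [0.7, 0, 0, -0.99, 0, 0, 0], [0.7, 0, 0, -0.99, 0, 0, 0], [0.7, 0, 0, -0.99, 0, 0, 0], [0.7, 0, 0, -0.99, 0, 0, 0]]]}}

```text
time: 31.53
tool_pos: [0.6208, -0.1035, 0.3669]
ee_rot: [-3.141, -0.002, 0.115]
wrist_force: [-0.4, -0.1, -0.0]
width: 0.0516
```

```bash
python3 - <<'E'
from plan import *
from meas import *
st()
snap("wrist","q")
im,d,p=snap("side","q"); W=cloud(d,p)
im2,d2,p2=snap("scene","q"); W2=cloud(d2,p2)
for nm,b in dict(b0=(.36,.50,.055,.16),b1=(.38,.51,-.06,.05),b2=(.365,.49,-.17,-.07)).items():
    print(nm,rect(box(W,*b,.041,.058)),rect(box(W2,*b,.041,.058)))
E
```

```text
t 31.53 pos [ 0.6208 -0.1035  0.3669] rpy [-1.7999e+02 -1.1000e-01  6.5800e+00] q [-2.550e-01  2.730e-01  1.230e+00  1.000e-03  1.637e+00  1.201e+00] F [-0.4 -0.1 -0. ] w 0.0516
b0 (array([431.1, 105.9]), array([72.1, 54.1]), 'long-axis deg 13.8', 464, 'z 0.0458') (array([431.3, 106.9]), array([71.2, 49.3]), 'long-axis deg 13.6', 198, 'z 0.0470')
b1 (array([442.1,  -2.4]), array([72.8, 51.1]), 'long-axis deg 12.1', 525, 'z 0.0459') (array([441.7,  -2.7]), array([75.4, 51.2]), 'long-axis deg 10.7', 306, 'z 0.0466')
b2 (array([ 427.4, -116.9]), array([70.4, 52.3]), 'long-axis deg -10.1', 632, 'z 0.0456') (array([ 426.9, -115.9]), array([75.5, 48.4]), 'long-axis deg -8.1', 573, 'z 0.0469')
```

View pics/q_wrist.png

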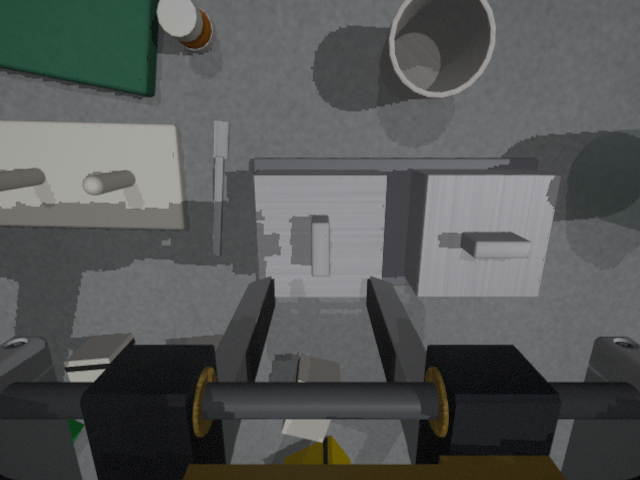

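View pics/q_side.png

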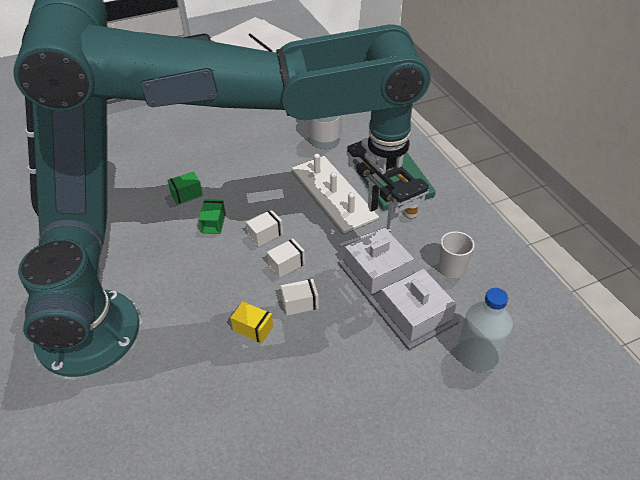

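Both covers rest flat on the tray: (320,235) and (485,235) in the wrist view. Next the beakers. First a quick kinematic fit, to choose tilt angles that the joint ranges allow.

```bash
cat > kin.py <<'E'
import numpy as np
from scipy.optimize import least_squares
D=[([.2079,.5091,.4038],[.088,1.372,1.684]),([.4644,.2812,.3205],[.103,1.521,1.518]),([.4654,.2826,.2121],[.193,1.647,1.300]),
([.6211,-.1053,.2257],[.357,1.41,1.376]),([.6212,-.1056,.3289],[.286,1.289,1.556]),([.5121,.4035,.327],[.34,1.224,1.583]),([.5118,.4096,.2144],[.418,1.352,1.367]),
([.6374,-.2451,.2295],[.465,1.254,1.425]),([.6363,-.245,.325],[.408,1.139,1.599]),([.5222,-.4021,.3819],[.336,1.12,1.682]),([.522,-.4028,.2594],[.391,1.294,1.453]),([.4413,-.2748,.3807],[.026,1.482,1.633]),([.4414,-.2743,.258],[.096,1.658,1.386])]
P=np.array([d[0] for d in D]);Q=np.array([d[1] for d in D])
r=np.sqrt(P[:,0]**2+P[:,1]**2-.0567**2);z=P[:,2]
def fk(q,k):
    h,L1,a,b,L3,r0=k; s=q[...,0]+q[...,1]; t=s+q[...,2]
    return r0+L1*np.sin(q[...,0])+a*np.sin(s)+b*np.cos(s)+L3*np.sin(t), h+L1*np.cos(q[...,0])+a*np.cos(s)-b*np.sin(s)+L3*np.cos(t)
def res(k): 
    R,Z=fk(Q,k); return np.r_[R-r,Z-z, .02*(k[4]-.1),.02*k[5]]
s=least_squares(res,[.16,.43,.4,0,.1,0]); K=s.x
if __name__=="__main__":
    print(K.round(4),np.abs(s.fun).max())
    # feasibility: grasp point at (rr,zz), tool angle t (from up)
    def ik(rr,zz,t):
        R=rr-.18*np.sin(t);Z=zz-.18*np.cos(t)
        f=lambda q:np.r_[np.array(fk(np.r_[q,t-q[0]-q[1]],K))-[R,Z]]
        o=least_squares(f,[.3,1.4]); return np.r_[o.x,t-o.x.sum()],np.abs(o.fun).max(),R,Z
    for nm,rr,zz in [("pick.44",.44,.023),("pick up",.44,.16),("peg.64",.645,.047),("peg.66",.66,.047),("peg.68",.675,.047),("peg.66up",.66,.13),("peg.68up",.675,.13)]:
        for deg in ([180,200,210,220,230] if "pick" in nm else [90,110,120,130,140]):
            q,e,R,Z=ik(rr,zz,np.deg2rad(deg)); print(nm,deg,q.round(2),"err %.3f"%e,"TCP",R.round(3),Z.round(3))
E
python3 kin.py
```

```text
[0.1166 0.4488 0.4987 0.1    0.116  0.0012] 0.0004823757619685787
pick.44 180 [-0.01  1.89  1.26] err 0.000 TCP 0.44 0.203
pick.44 200 [0.22 1.67 1.6 ] err 0.000 TCP 0.502 0.192
pick.44 210 [0.34 1.57 1.75] err 0.000 TCP 0.53 0.179
pick.44 220 [0.46 1.48 1.91] err 0.000 TCP 0.556 0.161
pick.44 230 [0.57 1.39 2.06] err 0.000 TCP 0.578 0.139
pick up 180 [-0.13  1.71  1.56] err 0.000 TCP 0.44 0.34
pick up 200 [0.1  1.52 1.87] err 0.000 TCP 0.502 0.329
pick up 210 [0.22 1.43 2.02] err 0.000 TCP 0.53 0.316
pick up 220 [0.33 1.35 2.16] err 0.000 TCP 0.556 0.298
pick up 230 [0.43 1.29 2.29] err 0.000 TCP 0.578 0.276
peg.64 90 [ 0.41  2.19 -1.04] err 0.000 TCP 0.465 0.047
peg.64 110 [ 0.15  2.17 -0.4 ] err 0.000 TCP 0.476 0.109
peg.64 120 [ 0.08  2.1  -0.09] err 0.000 TCP 0.489 0.137
peg.64 130 [0.06 2.01 0.2 ] err 0.000 TCP 0.507 0.163
peg.64 140 [0.08 1.9  0.46] err 0.000 TCP 0.529 0.185
peg.66 90 [ 0.43  2.16 -1.02] err 0.000 TCP 0.48 0.047
peg.66 110 [ 0.18  2.13 -0.39] err 0.000 TCP 0.491 0.109
peg.66 120 [ 0.11  2.07 -0.09] err 0.000 TCP 0.504 0.137
peg.66 130 [0.09 1.98 0.2 ] err 0.00
[... 223 characters left out ...]
00 TCP 0.519 0.137
peg.68 130 [0.12 1.94 0.2 ] err 0.000 TCP 0.537 0.163
peg.68 140 [0.14 1.83 0.47] err 0.000 TCP 0.559 0.185
peg.66up 90 [ 0.19  2.18 -0.8 ] err 0.000 TCP 0.48 0.13
peg.66up 110 [-0.01  2.1  -0.17] err 0.000 TCP 0.491 0.192
peg.66up 120 [-0.04  2.01  0.12] err 0.000 TCP 0.504 0.22
peg.66up 130 [-0.03  1.91  0.39] err 0.000 TCP 0.522 0.246
peg.66up 140 [0.01 1.79 0.65] err 0.000 TCP 0.544 0.268
peg.68up 90 [ 0.22  2.14 -0.79] err 0.000 TCP 0.495 0.13
peg.68up 110 [ 0.03  2.06 -0.17] err 0.000 TCP 0.506 0.192
peg.68up 120 [-0.    1.98  0.12] err 0.000 TCP 0.519 0.22
peg.68up 130 [0.   1.87 0.39] err 0.000 TCP 0.537 0.246
peg.68up 140 [0.04 1.75 0.65] err 0.000 TCP 0.559 0.268
```

```bash
cat >> plan.py <<'E'
TAU=47
def bk(P,beta,tau,g=.18):
    R=Rdown(180+beta,90+beta,tau) if abs(tau)>1e-9 else Rdown(180+beta)
    return np.asarray(P,float)-R.apply([0,0,g]),R
PEG=np.array([[.6455,.0805],[.638,.1647],[.6305,.2493]]); BP=[2.,9.5,16.8]
E
python3 - <<'E'
from plan import *
st()
b=(.4311,.1064); be=13.7
plan([((.58,-.03,.367),Rdown(66),.7,0),((.54,.04,.367),Rdown(126),.7,0),(*bk((*b,.19),be,10),.7,0),(*bk((*b,.10),be,TAU),.7,4),(*bk((*b,.0245),be,TAU),.7,3)])
E
```

```text
t 31.68 pos [ 0.6205 -0.1034  0.3636] rpy [-179.86    0.23    6.57] q [-2.560e-01  2.750e-01  1.234e+00  1.000e-03  1.637e+00  1.201e+00] F [-0.1 -0.1 -0.1] w 0.0633
n=8 [0.7,-0.278,-0.679,-0.027,-0.002,0.001,-0.578]
n=2 [0.7,0.052,-0.091,-0.004,-0.001,0,-0.082]
   ->  [ 0.58  -0.03   0.367] [1.7998e+02 2.0000e-02 6.5970e+01]
n=8 [0.7,0.413,-0.563,-0,0,0,-0.578]
n=2 [0.7,0.108,-0.004,-0,-0,0,-0.089]
   ->  [0.54  0.04  0.367] [-1.7999e+02  3.0000e-02  1.2600e+02]
n=8 [0.7,0.805,-0.153,-0.003,0.05,0.075,-0.571]
n=3 [0.7,0.194,0.168,0.023,0.016,0.023,-0.179]
   ->  [0.4615 0.1138 0.3672] [-179.96  -10.01 -166.32]
n=5 [0.7,-0.983,0.001,0.99,-0,0.326,-0]
n=6 [0.7,-0.35,0.001,0.1,-0,0.085,-0]
   ->  [0.5589 0.1376 0.2227] [-179.95  -47.   -166.35]
n=5 [0.7,-0.552,0,0.515,-0,0,-0]
   ->  [0.5589 0.1376 0.1473] [-179.95  -47.   -166.35]
```

>>> {"name": "move_arm", "arguments": {"increments": [[[0.7, -0.278, -0.679, -0.027, -0.002, 0.001, -0.578], [0.7, -0.278, -0.679, -0.027, -0.002, 0.001, -0.578], [0.7, -0.278, -0.679, -0.027, -0.002, 0.001, -0.578], [0.7, -0.278, -0.679, -0.027, -0.002, 0.001, -0.578], [0.7, -0.278, -0.679, -0.027, -0.002, 0.001, -0.578], [0.7, -0.278, -0.679, -0.027, -0.002, 0.001, -0.578], [0.7, -0.278, -0.679, -0.027, -0.002, 0.001, -0.578], [0.7, -0.278, -0.679, -0.027, -0.002, 0.001, -0.578]]]}}

```text
time: 32.35
tool_pos: [0.5851, -0.0391, 0.3668]
ee_rot: [-3.141, 0.001, 1.028]
wrist_force: [0.5, 0.8, 0.2]
width: 0.0661
```

>>> {"name": "move_arm", "arguments": {"increments": [[[0.7, 0.052, -0.091, -0.004, -0.001, 0, -0.082], [0.7, 0.052, -0.091, -0.004, -0.001, 0, -0.082]]]}}

```text
time: 32.52
tool_pos: [0.5797, -0.0292, 0.3674]
ee_rot: [3.141, 0.0, 1.155]
wrist_force: [-0.3, 0.8, -1.0]
width: 0.0655
```

>>> {"name": "move_arm", "arguments": {"increments": [[[0.7, 0.413, -0.563, 0, 0, 0, -0.578], [0.7, 0.413, -0.563, 0, 0, 0, -0.578], [0.7, 0.413, -0.563, 0, 0, 0, -0.578], [0.7, 0.413, -0.563, 0, 0, 0, -0.578], [0.7, 0.413, -0.563, 0, 0, 0, -0.578], [0.7, 0.413, -0.563, 0, 0, 0, -0.578], [0.7, 0.413, -0.563, 0, 0, 0, -0.578], [0.7, 0.413, -0.563, 0, 0, 0, -0.578]]]}}

```text
time: 33.18
tool_pos: [0.5457, 0.0305, 0.3678]
ee_rot: [3.14, 0.003, 2.061]
wrist_force: [0.5, -0.5, 0.7]
width: 0.0658
```

>>> {"name": "move_arm", "arguments": {"increments": [[[0.7, 0.108, -0.004, 0, 0, 0, -0.089], [0.7, 0.108, -0.004, 0, 0, 0, -0.089]]]}}

```text
time: 33.35
tool_pos: [0.5399, 0.0405, 0.3679]
ee_rot: [3.141, 0.002, 2.2]
wrist_force: [0.2, 0.2, 0.3]
width: 0.0658
```

>>> {"name": "move_arm", "arguments": {"increments": [[[0.7, 0.805, -0.153, -0.003, 0.05, 0.075, -0.571], [0.7, 0.805, -0.153, -0.003, 0.05, 0.075, -0.571], [0.7, 0.805, -0.153, -0.003, 0.05, 0.075, -0.571], [0.7, 0.805, -0.153, -0.003, 0.05, 0.075, -0.571], [0.7, 0.805, -0.153, -0.003, 0.05, 0.075, -0.571], [0.7, 0.805, -0.153, -0.003, 0.05, 0.075, -0.571], [0.7, 0.805, -0.153, -0.003, 0.05, 0.075, -0.571], [0.7, 0.805, -0.153, -0.003, 0.05, 0.075, -0.571]]]}}

```text
time: 34.02
tool_pos: [0.4808, 0.0958, 0.3683]
ee_rot: [-3.12, -0.133, 3.096]
wrist_force: [-0.2, 0.2, -0.4]
width: 0.0655
```

>>> {"name": "move_arm", "arguments": {"increments": [[[0.7, 0.194, 0.168, 0.023, 0.016, 0.023, -0.179], [0.7, 0.194, 0.168, 0.023, 0.016, 0.023, -0.179], [0.7, 0.194, 0.168, 0.023, 0.016, 0.023, -0.179], [0.7, 0.194, 0.168, 0.023, 0.016, 0.023, -0.179], [0.7, 0.194, 0.168, 0.023, 0.016, 0.023, -0.179]]]}}

```text
time: 34.43
tool_pos: [0.4619, 0.1136, 0.3685]
ee_rot: [-3.138, -0.171, -2.907]
wrist_force: [0.8, -0.3, 0.0]
width: 0.0661
```

```bash
cat > bm.py <<'E'
from plan import *
from meas import *
def bmeas(b,tag,cams=("wrist","side")):
    for n in cams:
        im,d,p=snap(n,tag); W=cloud(d,p); P=box(W,*b,.041,.058); print(n,rect(P))
E
python3 - <<'E'
from bm import *
st(); bmeas((.36,.50,.04,.17),"r")
b=(.4311,.1064); be=13.7
plan([(*bk((*b,.10),be,TAU),.7,4),(*bk((*b,.0245),be,TAU),.7,3)])
E
```

```text
t 34.43 pos [0.4619 0.1136 0.3685] rpy [-179.8    -9.8  -166.55] q [ 0.129 -0.01   1.547 -0.022  1.774 -1.68 ] F [ 0.8 -0.3  0. ] w 0.0661
wrist (array([431.1, 108.3]), array([70.4, 46.4]), 'long-axis deg 12.2', 3778, 'z 0.0459')
side (array([430.4, 105.7]), array([71.2, 52.1]), 'long-axis deg 13.2', 461, 'z 0.0461')
n=5 [0.7,-0.962,0.009,0.99,-0.001,0.323,-0.002]
n=6 [0.7,-0.373,0.002,0.112,0,0.09,-0.001]
   ->  [0.559  0.1376 0.2228] [ 179.96  -46.96 -166.24]
n=5 [0.7,-0.552,-0.001,0.515,-0,0,0]
   ->  [0.559  0.1376 0.1473] [ 179.96  -46.96 -166.24]
```

View pics/r_wrist.png

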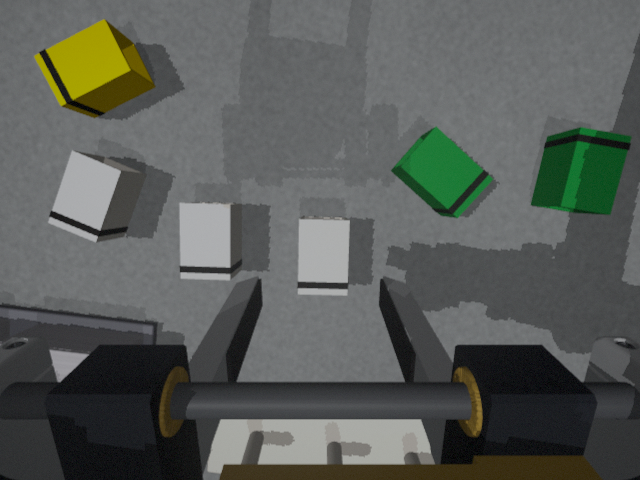

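White beaker b0 is centred at (324,255), band end farthest from the robot as described. It measures 70x46 mm. Replan with the wrist measurement.

```bash
python3 - <<'E'
from bm import *
im,d,p=snap("wrist"); W=cloud(d,p)
for b in ((.36,.50,.04,.17),(.38,.51,-.06,.05),(.365,.49,-.17,-.07)): print(rect(box(W,*b,.041,.058)))
b=(.4311,.1081); be=12.3
plan([(*bk((*b,.10),be,TAU),.7,4),(*bk((*b,.0245),be,TAU),.7,3)])
E
```

```text
(array([431.1, 108.1]), array([70.3, 46.1]), 'long-axis deg 12.2', 3777, 'z 0.0459')
(array([442.1,  -0.5]), array([70.2, 47.1]), 'long-axis deg 11.9', 3923, 'z 0.0459')
(array([ 427.6, -114.6]), array([70.5, 48.2]), 'long-axis deg -9.5', 4224, 'z 0.0459')
n=5 [0.7,-0.965,-0.003,0.99,-0.007,0.322,0.009]
n=6 [0.7,-0.374,0.001,0.113,-0.002,0.092,0.003]
   ->  [0.5597 0.1361 0.2227] [ 180.    -47.04 -167.74]
n=5 [0.7,-0.552,0,0.514,0,-0,-0]
   ->  [0.5597 0.1361 0.1473] [ 180.    -47.04 -167.74]
```

>>> {"name": "move_arm", "arguments": {"increments": [[[0.7, -0.965, -0.003, 0.99, -0.007, 0.322, 0.009], [0.7, -0.965, -0.003, 0.99, -0.007, 0.322, 0.009], [0.7, -0.965, -0.003, 0.99, -0.007, 0.322, 0.009], [0.7, -0.965, -0.003, 0.99, -0.007, 0.322, 0.009], [0.7, -0.965, -0.003, 0.99, -0.007, 0.322, 0.009]]]}}

```text
time: 35.0
tool_pos: [0.539, 0.1315, 0.2477]
ee_rot: [3.14, -0.691, -2.92]
wrist_force: [-0.0, -0.2, -0.1]
width: 0.0658
```

>>> {"name": "move_arm", "arguments": {"increments": [[[0.7, -0.374, 0.001, 0.113, -0.002, 0.092, 0.003], [0.7, -0.374, 0.001, 0.113, -0.002, 0.092, 0.003], [0.7, -0.374, 0.001, 0.113, -0.002, 0.092, 0.003], [0.7, -0.374, 0.001, 0.113, -0.002, 0.092, 0.003], [0.7, -0.374, 0.001, 0.113, -0.002, 0.092, 0.003], [0.7, -0.374, 0.001, 0.113, -0.002, 0.092, 0.003]]]}}

```text
time: 35.5
tool_pos: [0.5592, 0.1366, 0.2286]
ee_rot: [-3.141, -0.81, -2.926]
wrist_force: [0.3, 0.8, -0.1]
width: 0.0656
```

```bash
python3 - <<'E'
from bm import *
st(); bmeas((.36,.50,.04,.17),"s",("side",))
b=(.4311,.1081); be=12.3
plan([(*bk((*b,.0245),be,TAU),.7,3)])
E
```

```text
t 35.5 pos [0.5592 0.1366 0.2286] rpy [-179.97  -46.43 -167.64] q [ 0.153  0.51   1.29  -0.055  2.15  -1.644] F [ 0.3  0.8 -0.1] w 0.0656
side (array([430.1, 106.3]), array([70.7, 52.8]), 'long-axis deg 15.2', 395, 'z 0.0456')
n=6 [0.7,-0.589,-0.005,0.554,-0.001,0.006,0]
   ->  [0.5597 0.1361 0.1473] [ 179.94  -47.02 -167.64]
```

View pics/s_side.png

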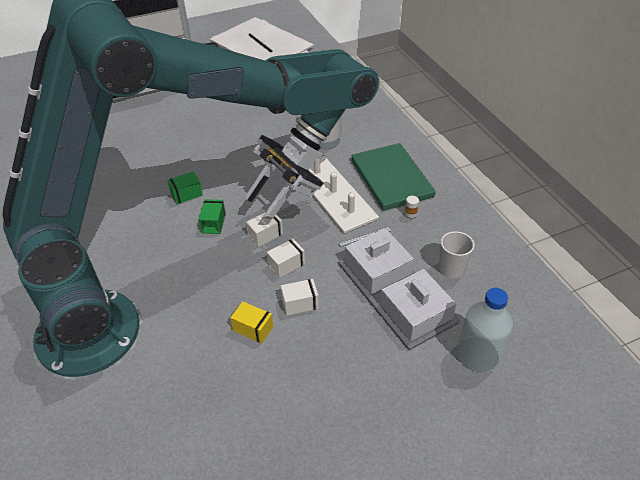

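>>> {"name": "move_arm", "arguments": {"increments": [[[0.7, -0.1, 0, 0.1, 0, 0, 0], [0.7, -0.2, 0, 0.19, 0, 0, 0], [0.7, -0.3, 0, 0.28, 0, 0, 0], [0.7, -0.4, 0, 0.37, 0, 0, 0], [0.7, -0.4, 0, 0.37, 0, 0, 0], [0.7, -0.4, 0, 0.37, 0, 0, 0], [0.7, -0.4, 0, 0.37, 0, 0, 0]]]}}

```text
time: 36.13
tool_pos: [0.5598, 0.1367, 0.1681]
ee_rot: [3.141, -0.822, -2.925]
wrist_force: [1.0, -0.3, 0.0]
width: 0.0661
```

```bash
python3 - <<'E'
from bm import *
st()
b=(.4311,.1081); be=12.3
plan([(*bk((*b,.0245),be,TAU),.7,3)])
E
```

```text
t 36.13 pos [0.5598 0.1367 0.1681] rpy [ 179.97  -47.09 -167.59] q [ 0.153  0.577  1.325 -0.052  2.06  -1.638] F [ 1.  -0.3  0. ] w 0.0661
n=4 [0.7,-0.151,-0.005,0.143,-0.001,-0.001,0.001]
   ->  [0.5597 0.1361 0.1473] [ 179.97  -47.   -167.72]
```

Tracking is now consistent. Final descent and close.

>>> {"name": "move_arm", "arguments": {"increments": [[[0.7, -0.075, -0.005, 0.07, 0, 0, 0], [0.7, -0.151, -0.005, 0.143, -0.001, -0.001, 0.001], [0.7, -0.151, -0.005, 0.143, -0.001, -0.001, 0.001], [0.7, -0.151, -0.005, 0.143, -0.001, -0.001, 0.001], [0, -0.151, -0.005, 0.143, -0.001, -0.001, 0.001], [0, -0.151, -0.005, 0.143, -0.001, -0.001, 0.001], [0, -0.151, -0.005, 0.143, -0.001, -0.001, 0.001], [0, -0.151, -0.005, 0.143, -0.001, -0.001, 0.001]]]}}

```text
time: 36.8
tool_pos: [0.5599, 0.1362, 0.1482]
ee_rot: [3.141, -0.818, -2.928]
wrist_force: [0.7, -0.6, -0.6]
width: 0.046
```

>>> {"name": "move_arm", "arguments": {"increments": [[[0, 0, 0, 0, 0, 0, 0], [0, 0, 0, 0, 0, 0, 0], [0, 0, 0, 0, 0, 0, 0], [0, 0, 0, 0, 0, 0, 0]]]}}

```text
time: 37.13
tool_pos: [0.5599, 0.1362, 0.1482]
ee_rot: [3.141, -0.818, -2.928]
wrist_force: [0.6, -0.7, 2.3]
width: 0.0457
```

```bash
python3 - <<'E'
from bm import *
st()
p,R=cur(); gp=p+R.apply([0,0,.18]); print("grasp pt",gp)
be=12.3
plan([(p+[0,0,.07],R,0,1),(*bk((.46,.12,.20),be,25),0,0),(*bk((.56,.18,.21),15,-10),0,0),(*bk((*PEG[2],.16),BP[2],-43),0,4)])
E
```

```text
t 37.13 pos [0.5599 0.1362 0.1482] rpy [ 179.99  -46.89 -167.74] q [ 0.152  0.599  1.335 -0.05   2.024 -1.635] F [ 0.6 -0.7  2.3] w 0.0457
grasp pt [0.43150678 0.10826884 0.02517786]
n=3 [0,0.511,0,-0.478,0,0,0]
   ->  [0.5599 0.1361 0.2182] [ 179.99  -46.89 -167.74]
n=4 [0,0.99,0.044,-0.651,0,-0.196,-0]
n=1 [0,0.18,0.011,-0.222,0,-0.047,-0]
   ->  [0.5343 0.1362 0.3631] [ 179.99  -25.02 -167.74]
n=6 [0,0.073,0.359,-0.233,0.004,-0.389,-0.031]
   ->  [0.5298 0.172  0.3873] [ 179.99   10.   -164.98]
n=8 [0,0.22,0.448,0.933,-0.009,-0.367,-0.018]
   ->  [0.5129 0.2138 0.2916] [ 179.98   43.03 -163.2 ]
```

>>> {"name": "move_arm", "arguments": {"increments": [[[0, 0.17, 0, -0.16, 0, 0, 0], [0, 0.34, 0, -0.32, 0, 0, 0], [0, 0.511, 0, -0.478, 0, 0, 0], [0, 0.511, 0, -0.478, 0, 0, 0]]]}}

```text
time: 37.47
tool_pos: [0.5608, 0.1364, 0.2223]
ee_rot: [-3.141, -0.812, -2.928]
wrist_force: [0.4, 0.1, 0.2]
width: 0.046
```

>>> {"name": "move_arm", "arguments": {"increments": [[[0, 0.99, 0.044, -0.651, 0, -0.196, 0], [0, 0.99, 0.044, -0.651, 0, -0.196, 0], [0, 0.99, 0.044, -0.651, 0, -0.196, 0], [0, 0.99, 0.044, -0.651, 0, -0.196, 0]]]}}

```text
time: 37.8
tool_pos: [0.5391, 0.1364, 0.3426]
ee_rot: [-3.141, -0.496, -2.928]
wrist_force: [1.1, -0.4, 0.4]
width: 0.0458
```

>>> {"name": "move_arm", "arguments": {"increments": [[[0, 0.18, 0.011, -0.222, 0, -0.047, 0], [0, 0.18, 0.011, -0.222, 0, -0.047, 0]]]}}

```text
time: 37.97
tool_pos: [0.534, 0.1363, 0.3667]
ee_rot: [-3.142, -0.429, -2.927]
wrist_force: [-0.1, -0.2, 1.0]
width: 0.0463
```

>>> {"name": "move_arm", "arguments": {"increments": [[[0, 0.073, 0.359, -0.233, 0.004, -0.389, -0.031], [0, 0.073, 0.359, -0.233, 0.004, -0.389, -0.031], [0, 0.073, 0.359, -0.233, 0.004, -0.389, -0.031], [0, 0.073, 0.359, -0.233, 0.004, -0.389, -0.031], [0, 0.073, 0.359, -0.233, 0.004, -0.389, -0.031], [0, 0.073, 0.359, -0.233, 0.004, -0.389, -0.031]]]}}

```text
time: 38.47
tool_pos: [0.5288, 0.1719, 0.3846]
ee_rot: [3.141, 0.172, -2.879]
wrist_force: [-1.2, -0.5, -1.3]
width: 0.0461
```

>>> {"name": "move_arm", "arguments": {"increments": [[[0, 0.22, 0.448, 0.933, -0.009, -0.367, -0.018], [0, 0.22, 0.448, 0.933, -0.009, -0.367, -0.018], [0, 0.22, 0.448, 0.933, -0.009, -0.367, -0.018], [0, 0.22, 0.448, 0.933, -0.009, -0.367, -0.018], [0, 0.22, 0.448, 0.933, -0.009, -0.367, -0.018], [0, 0.22, 0.448, 0.933, -0.009, -0.367, -0.018], [0, 0.22, 0.448, 0.933, -0.009, -0.367, -0.018], [0, 0.22, 0.448, 0.933, -0.009, -0.367, -0.018]]]}}

```text
time: 39.13
tool_pos: [0.5133, 0.2137, 0.2907]
ee_rot: [3.141, 0.745, -2.849]
wrist_force: [0.5, -0.5, -0.7]
width: 0.0458
```

```bash
python3 - <<'E'
from bm import *
st()
p,R=cur(); gp=p+R.apply([0,0,.18]); print("grasp pt",gp,PEG[2])
snap("side","t"); im,d,pp=snap("scene","t"); snap("wrist","t")
st()
plan([(*bk((*PEG[2],.125),BP[2],-43.1),0,3),(*bk((*PEG[2],.048),BP[2],-43.1),0,3)])
E
```

```text
t 39.13 pos [0.5133 0.2137 0.2907] rpy [ 179.96   42.69 -163.24] q [ 2.920e-01 -4.200e-02  1.815e+00  1.000e-03  6.230e-01 -1.572e+00] F [ 0.5 -0.5 -0.7] w 0.0458
grasp pt [0.63009866 0.2490447  0.15838341] [0.6305 0.2493]
t 39.28 pos [0.5137 0.2138 0.292 ] rpy [ 179.96   42.95 -163.24] q [ 2.920e-01 -4.300e-02  1.815e+00  1.000e-03  6.200e-01 -1.572e+00] F [-0.1  0.  -0.9] w 0.046
n=4 [0,0.249,0.002,0.254,0,-0.002,-0]
   ->  [0.5127 0.2138 0.2564] [ 179.96   43.13 -163.24]
n=6 [0,0.526,-0.001,0.562,0,0,-0]
   ->  [0.5128 0.2137 0.1794] [ 179.96   43.13 -163.24]
```

View pics/t_side.png

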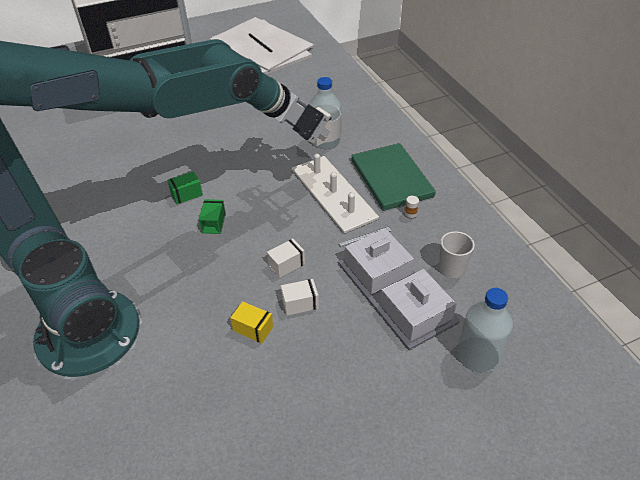

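View pics/t_scene.png

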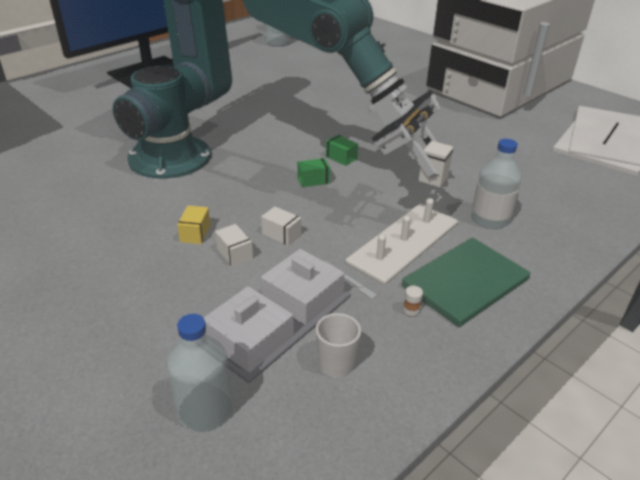

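The beaker is upright above the end peg, band end up (435,160 in the scene view). Lower it over the peg.

>>> {"name": "move_arm", "arguments": {"increments": [[[0, 0.08, 0, 0.085, 0, 0, 0], [0, 0.16, 0, 0.17, 0, -0.002, 0], [0, 0.249, 0.002, 0.254, 0, -0.002, 0], [0, 0.249, 0.002, 0.254, 0, -0.002, 0], [0, 0.249, 0.002, 0.254, 0, -0.002, 0]]]}}

```text
time: 39.7
tool_pos: [0.5121, 0.2137, 0.2552]
ee_rot: [3.141, 0.751, -2.849]
wrist_force: [-0.2, 0.1, -0.6]
width: 0.0459
```

>>> {"name": "move_arm", "arguments": {"increments": [[[0, 0.1, 0, 0.11, 0, 0, 0], [0, 0.2, 0, 0.22, 0, 0, 0], [0, 0.3, 0, 0.33, 0, 0, 0], [0, 0.4, 0, 0.43, 0, 0, 0], [0, 0.46, 0, 0.492, 0, 0, 0], [0, 0.46, 0, 0.492, 0, 0, 0], [0, 0.46, 0, 0.492, 0, 0, 0], [0, 0.46, 0, 0.492, 0, 0, 0]]]}}

```text
time: 40.37
tool_pos: [0.5128, 0.2141, 0.1899]
ee_rot: [3.141, 0.756, -2.849]
wrist_force: [0.2, -0.3, -0.8]
width: 0.0458
```

```bash
python3 - <<'E'
from bm import *
st()
p,R=cur(); gp=p+R.apply([0,0,.18]); print("grasp pt",gp,PEG[2])
im,d,pp=snap("scene","u"); cv2.imwrite("pics/u_crop.png",cv2.resize(im[130:290,340:520],None,fx=3.5,fy=3.5)[:,:,::-1])
plan([(*bk((*PEG[2],.0475),BP[2],-43.1),0,3)])
E
```

```text
t 40.37 pos [0.5128 0.2141 0.1899] rpy [ 179.96   43.34 -163.21] q [ 2.930e-01  8.200e-02  1.919e+00  1.000e-03  3.840e-01 -1.572e+00] F [ 0.2 -0.3 -0.8] w 0.0458
grasp pt [0.63109362 0.24988038 0.05903565] [0.6305 0.2493]
n=4 [0,0.078,-0.003,0.08,0,0.003,-0]
   ->  [0.5128 0.2137 0.1789] [ 179.96   43.09 -163.21]
```

View pics/u_crop.png

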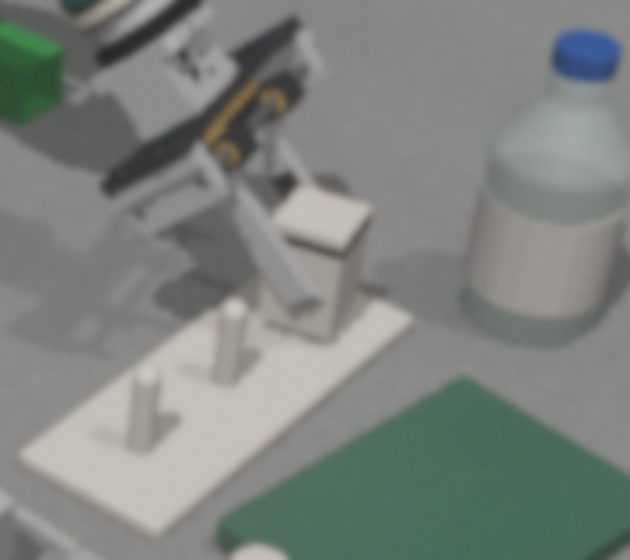

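It encloses the peg. Lower the last 11 mm, release and back off along the tool axis.

>>> {"name": "move_arm", "arguments": {"increments": [[[0, 0.026, 0, 0.026, 0, 0, 0], [0, 0.052, 0, 0.053, 0, 0, 0], [0, 0.078, -0.003, 0.08, 0, 0.002, 0], [0, 0.078, -0.003, 0.08, 0, 0.002, 0], [0, 0.078, -0.003, 0.08, 0, 0.002, 0], [0, 0.078, -0.003, 0.08, 0, 0.002, 0]]]}}

```text
time: 40.92
tool_pos: [0.5129, 0.2139, 0.1791]
ee_rot: [3.141, 0.756, -2.849]
wrist_force: [-1.2, 0.4, 4.2]
width: 0.0459
```

```bash
python3 - <<'E'
from bm import *
st()
p,R=cur(); gp=p+R.apply([0,0,.18]); print("grasp pt",gp,PEG[2])
E
```

```text
t 40.92 pos [0.5129 0.2139 0.1791] rpy [ 179.95   43.3  -163.21] q [ 0.293  0.099  1.927  0.003  0.36  -1.573] F [-1.2  0.4  4.2] w 0.0459
grasp pt [0.63105007 0.24971448 0.04809833] [0.6305 0.2493]
```

>>> {"name": "move_arm", "arguments": {"increments": [[[0.62, 0, 0, 0, 0, 0, 0], [0.62, 0, 0, 0, 0, 0, 0], [0.62, 0, 0, 0, 0, 0, 0], [0.62, 0, 0, -0.01, 0, 0, 0], [0.62, 0, 0, -0.2, 0, 0, 0], [0.62, 0, 0, -0.5, 0, 0, 0], [0.62, 0, 0, -0.8, 0, 0, 0], [0.62, 0, 0, -0.8, 0, 0, 0]]]}}

```text
time: 41.58
tool_pos: [0.4589, 0.1976, 0.2396]
ee_rot: [3.141, 0.757, -2.848]
wrist_force: [1.5, 0.9, -0.1]
width: 0.0585
```

```bash
python3 - <<'E'
from bm import *
st()
im,d,pp=snap("scene","v"); cv2.imwrite("pics/v_crop.png",cv2.resize(im[130:290,340:520],None,fx=3.5,fy=3.5)[:,:,::-1])
W=cloud(d,pp); print(rect(box(W,.57,.70,.2,.3,.076,.09)))
im,d,pp=snap("side"); W=cloud(d,pp)
for b in ((.38,.51,-.06,.05),(.365,.49,-.17,-.07)): print(rect(box(W,*b,.041,.058)))
b=(.442,-.0006); be=11.9
plan([(*bk((.46,.06,.17),be,-10),.7,0),(*bk((*b,.18),be,10),.7,4)])
E
```

```text
t 41.58 pos [0.4589 0.1976 0.2396] rpy [ 179.96   43.39 -163.19] q [ 0.293 -0.117  1.999  0.002  0.502 -1.573] F [ 1.5  0.9 -0.1] w 0.0585
(array([633.5, 247.9]), array([55.8, 48. ]), 'long-axis deg -71.2', 350, 'z 0.0826')
(array([441.7,  -2.6]), array([70.7, 51.4]), 'long-axis deg 13.4', 536, 'z 0.0458')
(array([ 427.3, -116.2]), array([70.4, 51.5]), 'long-axis deg -10.4', 626, 'z 0.0458')
n=4 [0.7,-0.186,-0.99,-0.99,0.019,0.282,0.038]
n=2 [0.7,0.059,-0.311,-0.292,0.006,0.086,0.011]
   ->  [0.4294 0.0535 0.3472] [-180.      9.98 -168.06]
n=8 [0.7,-0.336,-0.556,-0.043,-0,0.222,0]
   ->  [0.4726 0.0058 0.3573] [-180.    -10.   -168.06]
```

View pics/v_crop.png

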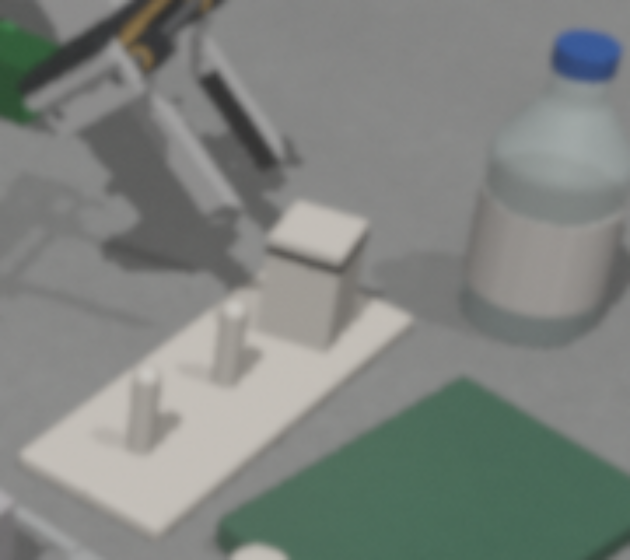

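Beaker 0 stands upside down over peg 2, top at 82 mm. Next b1, whose side-camera position is unchanged.

>>> {"name": "move_arm", "arguments": {"increments": [[[0.7, -0.186, -0.99, -0.99, 0.019, 0.282, 0.038], [0.7, -0.186, -0.99, -0.99, 0.019, 0.282, 0.038], [0.7, -0.186, -0.99, -0.99, 0.019, 0.282, 0.038], [0.7, -0.186, -0.99, -0.99, 0.019, 0.282, 0.038], [0.7, -0.186, -0.99, -0.99, 0.019, 0.282, 0.038]]]}}

```text
time: 42.1
tool_pos: [0.4387, 0.0845, 0.3242]
ee_rot: [3.139, 0.307, -2.919]
wrist_force: [1.9, 1.1, 0.5]
width: 0.0659
```

>>> {"name": "move_arm", "arguments": {"increments": [[[0.7, 0.059, -0.311, -0.292, 0.006, 0.086, 0.011], [0.7, 0.059, -0.311, -0.292, 0.006, 0.086, 0.011]]]}}

```text
time: 42.27
tool_pos: [0.4309, 0.0512, 0.348]
ee_rot: [-3.139, 0.169, -2.936]
wrist_force: [1.9, 0.5, 1.1]
width: 0.0657
```

>>> {"name": "move_arm", "arguments": {"increments": [[[0.7, -0.336, -0.556, -0.043, 0, 0.222, 0], [0.7, -0.336, -0.556, -0.043, 0, 0.222, 0], [0.7, -0.336, -0.556, -0.043, 0, 0.222, 0], [0.7, -0.336, -0.556, -0.043, 0, 0.222, 0], [0.7, -0.336, -0.556, -0.043, 0, 0.222, 0], [0.7, -0.336, -0.556, -0.043, 0, 0.222, 0], [0.7, -0.336, -0.556, -0.043, 0, 0.222, 0]]]}}

```text
time: 42.85
tool_pos: [0.4725, 0.0066, 0.3558]
ee_rot: [3.141, -0.176, -2.932]
wrist_force: [0.4, -0.5, 0.5]
width: 0.0657
```

```bash
python3 - <<'E'
from bm import *
st()
im,d,p=snap("wrist","w"); W=cloud(d,p)
for b in ((.38,.51,-.06,.05),(.365,.49,-.17,-.07)): print(rect(box(W,*b,.041,.058)))
r=rect(box(W,.38,.51,-.06,.05,.041,.058)); b=r[0]/1000; be=float(r[2].split()[-1])
st()
plan([(*bk((*b,.09),be,TAU),.7,4),(*bk((*b,.04),be,TAU),.7,4)])
E
```

```text
t 42.85 pos [0.4725 0.0066 0.3558] rpy [ 179.99  -10.06 -167.99] q [-0.089 -0.012  1.574 -0.052  1.747 -1.875] F [ 0.4 -0.5  0.5] w 0.0657
(array([442.1,  -0.5]), array([70.2, 46.8]), 'long-axis deg 11.6', 4115, 'z 0.0459')
(array([ 427.7, -114.6]), array([70.3, 47.8]), 'long-axis deg -9.5', 4358, 'z 0.0459')
t 42.9 pos [0.4724 0.0066 0.3563] rpy [-179.99  -10.04 -167.99] q [-0.09  -0.012  1.574 -0.052  1.747 -1.875] F [0.  0.1 0.4] w 0.0663
n=5 [0.7,-0.99,-0.012,0.988,-0.002,0.328,0.003]
n=6 [0.7,-0.341,-0.003,0.094,-0,0.083,0.001]
   ->  [0.5711 0.0259 0.2128] [-179.97  -47.03 -168.4 ]
n=6 [0.7,-0.366,0.001,0.341,-0,-0,0]
   ->  [0.5711 0.026  0.1627] [-179.97  -47.03 -168.4 ]
```

View pics/w_wrist.png

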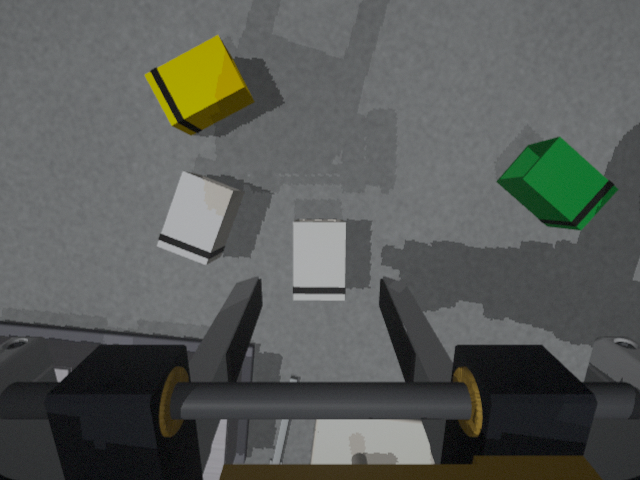

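b1 centred at (320,260), band end far. Descend with the tilt.

>>> {"name": "move_arm", "arguments": {"increments": [[[0.7, -0.99, -0.012, 0.988, -0.002, 0.328, 0.003], [0.7, -0.99, -0.012, 0.988, -0.002, 0.328, 0.003], [0.7, -0.99, -0.012, 0.988, -0.002, 0.328, 0.003], [0.7, -0.99, -0.012, 0.988, -0.002, 0.328, 0.003], [0.7, -0.99, -0.012, 0.988, -0.002, 0.328, 0.003]]]}}

```text
time: 43.32
tool_pos: [0.5518, 0.0221, 0.2352]
ee_rot: [3.137, -0.704, -2.934]
wrist_force: [0.1, 0.2, -0.2]
width: 0.0656
```

>>> {"name": "move_arm", "arguments": {"increments": [[[0.7, -0.341, -0.003, 0.094, 0, 0.083, 0.001], [0.7, -0.341, -0.003, 0.094, 0, 0.083, 0.001], [0.7, -0.341, -0.003, 0.094, 0, 0.083, 0.001], [0.7, -0.341, -0.003, 0.094, 0, 0.083, 0.001], [0.7, -0.341, -0.003, 0.094, 0, 0.083, 0.001]]]}}

```text
time: 43.73
tool_pos: [0.571, 0.025, 0.2182]
ee_rot: [-3.138, -0.813, -2.943]
wrist_force: [-0.3, -0.5, 0.3]
width: 0.0657
```

>>> {"name": "move_arm", "arguments": {"increments": [[[0.7, -0.12, 0, 0.11, 0, 0, 0], [0.7, -0.24, 0, 0.22, 0, 0, 0], [0.7, -0.366, 0.001, 0.341, 0, 0, 0], [0.7, -0.366, 0.001, 0.341, 0, 0, 0], [0.7, -0.366, 0.001, 0.341, 0, 0, 0], [0.7, -0.366, 0.001, 0.341, 0, 0, 0], [0.7, -0.366, 0.001, 0.341, 0, 0, 0]]]}}

```text
time: 44.32
tool_pos: [0.5717, 0.0251, 0.166]
ee_rot: [-3.139, -0.817, -2.942]
wrist_force: [-1.4, -0.1, -0.2]
width: 0.0656
```

```bash
python3 - <<'E'
from bm import *
st()
p,R=cur(); print(p+R.apply([0,0,.18]))
plan([(*bk((.4421,-.0005,.024),11.6,TAU),.7,4)])
E
```

```text
t 44.32 pos [0.5717 0.0251 0.166 ] rpy [-179.86  -46.82 -168.56] q [-0.014  0.568  1.343 -0.176  2.03  -1.797] F [-1.4 -0.1 -0.2] w 0.0656
[ 0.44312149 -0.00140668  0.04285224]
n=5 [0.7,-0.137,0.01,0.135,-0,0.002,-0.001]
   ->  [0.571  0.0259 0.1468] [-179.95  -47.   -168.42]
```

>>> {"name": "move_arm", "arguments": {"increments": [[[0.7, -0.065, 0.005, 0.06, 0, 0.001, 0], [0.7, -0.13, 0.01, 0.125, 0, 0.002, -0.001], [0.7, -0.13, 0.01, 0.125, 0, 0.002, -0.001], [0.7, -0.13, 0.01, 0.125, 0, 0.002, -0.001], [0, -0.13, 0.01, 0.125, 0, 0.002, -0.001], [0, -0.13, 0.01, 0.125, 0, 0.002, -0.001], [0, -0.13, 0.01, 0.125, 0, 0.002, -0.001], [0, -0.13, 0.01, 0.125, 0, 0.002, -0.001]]]}}

```text
time: 44.98
tool_pos: [0.5709, 0.026, 0.145]
ee_rot: [3.141, -0.825, -2.938]
wrist_force: [-0.0, 0.5, -0.3]
width: 0.0463
```

>>> {"name": "move_arm", "arguments": {"increments": [[[0, 0, 0, 0, 0, 0, 0], [0, 0, 0, 0, 0, 0, 0], [0, 0, 0, 0, 0, 0, 0], [0, 0, 0, 0, 0, 0, 0]]]}}

```text
time: 45.32
tool_pos: [0.5709, 0.026, 0.145]
ee_rot: [3.141, -0.825, -2.938]
wrist_force: [0.8, 0.6, -0.7]
width: 0.0457
```

```bash
python3 - <<'E'
from bm import *
st()
p,R=cur(); gp=p+R.apply([0,0,.18]); print("grasp pt",gp)
plan([(p+[0,0,.07],R,0,1),(*bk((.48,.03,.20),11.5,25),0,0),(*bk((.56,.1,.21),11,-10),0,0),(*bk((*PEG[1],.16),BP[1],-43),0,4)])
E
```

```text
t 45.32 pos [0.5709 0.026  0.145 ] rpy [ 179.96  -47.27 -168.35] q [-0.012  0.594  1.353 -0.173  2.003 -1.791] F [ 0.8  0.6 -0.7] w 0.0457
grasp pt [ 0.44138356 -0.00055411  0.02286759]
n=3 [0,0.514,0,-0.475,0,0,0]
   ->  [0.5709 0.026  0.215 ] [ 179.96  -47.27 -168.35]
n=4 [0,0.99,0.187,-0.774,-0,-0.209,0.001]
n=1 [0,0.126,0.034,-0.192,-0.001,-0.038,0]
   ->  [0.5545 0.0451 0.3631] [ 179.94  -25.04 -168.47]
n=6 [0,0.237,0.53,-0.155,-0,-0.389,0.006]
   ->  [0.5293 0.0941 0.3872] [-179.98    9.97 -169.01]
n=8 [0,0.191,0.518,0.937,0.007,-0.367,0.015]
   ->  [0.5169 0.1444 0.2916] [ 179.97   43.   -170.5 ]
```

>>> {"name": "move_arm", "arguments": {"increments": [[[0, 0.17, 0, -0.16, 0, 0, 0], [0, 0.34, 0, -0.32, 0, 0, 0], [0, 0.514, 0, -0.475, 0, 0, 0], [0, 0.514, 0, -0.475, 0, 0, 0]]]}}

```text
time: 45.65
tool_pos: [0.5719, 0.026, 0.2196]
ee_rot: [-3.14, -0.818, -2.94]
wrist_force: [1.1, 0.3, -1.2]
width: 0.0458
```

>>> {"name": "move_arm", "arguments": {"increments": [[[0, 0.99, 0.187, -0.774, 0, -0.209, 0.001], [0, 0.99, 0.187, -0.774, 0, -0.209, 0.001], [0, 0.99, 0.187, -0.774, 0, -0.209, 0.001], [0, 0.99, 0.187, -0.774, 0, -0.209, 0.001]]]}}

```text
time: 45.98
tool_pos: [0.5571, 0.0429, 0.3493]
ee_rot: [-3.138, -0.48, -2.941]
wrist_force: [1.8, -0.1, -0.2]
width: 0.0459
```

>>> {"name": "move_arm", "arguments": {"increments": [[[0, 0.126, 0.034, -0.192, -0.001, -0.038, 0], [0, 0.126, 0.034, -0.192, -0.001, -0.038, 0]]]}}

```text
time: 46.15
tool_pos: [0.5543, 0.0455, 0.3668]
ee_rot: [-3.142, -0.43, -2.94]
wrist_force: [0.8, -0.1, 0.0]
width: 0.0455
```

>>> {"name": "move_arm", "arguments": {"increments": [[[0, 0.237, 0.53, -0.155, 0, -0.389, 0.006], [0, 0.237, 0.53, -0.155, 0, -0.389, 0.006], [0, 0.237, 0.53, -0.155, 0, -0.389, 0.006], [0, 0.237, 0.53, -0.155, 0, -0.389, 0.006], [0, 0.237, 0.53, -0.155, 0, -0.389, 0.006], [0, 0.237, 0.53, -0.155, 0, -0.389, 0.006]]]}}

```text
time: 46.65
tool_pos: [0.5282, 0.094, 0.3849]
ee_rot: [3.142, 0.172, -2.95]
wrist_force: [-1.2, -0.0, -1.0]
width: 0.0458
```

>>> {"name": "move_arm", "arguments": {"increments": [[[0, 0.191, 0.518, 0.937, 0.007, -0.367, 0.015], [0, 0.191, 0.518, 0.937, 0.007, -0.367, 0.015], [0, 0.191, 0.518, 0.937, 0.007, -0.367, 0.015], [0, 0.191, 0.518, 0.937, 0.007, -0.367, 0.015], [0, 0.191, 0.518, 0.937, 0.007, -0.367, 0.015], [0, 0.191, 0.518, 0.937, 0.007, -0.367, 0.015], [0, 0.191, 0.518, 0.937, 0.007, -0.367, 0.015], [0, 0.191, 0.518, 0.937, 0.007, -0.367, 0.015]]]}}

```text
time: 47.32
tool_pos: [0.5173, 0.1442, 0.291]
ee_rot: [3.141, 0.745, -2.976]
wrist_force: [0.3, -0.1, -0.8]
width: 0.0455
```

>>> {"name": "move_arm", "arguments": {"increments": [[[0, 0, 0, 0, 0, 0, 0], [0, 0, 0, 0, 0, 0, 0]]]}}

```text
time: 47.48
tool_pos: [0.5177, 0.1442, 0.2923]
ee_rot: [3.141, 0.749, -2.977]
wrist_force: [-0.2, -0.6, -1.2]
width: 0.0462
```

```bash
python3 - <<'E'
from bm import *
st()
p,R=cur(); gp=p+R.apply([0,0,.18]); print("grasp pt",gp,PEG[1])
im,d,pp=snap("scene","x"); cv2.imwrite("pics/x_crop.png",cv2.resize(im[110:290,320:520],None,fx=3.3,fy=3.3)[:,:,::-1])
plan([(*bk((*PEG[1],.125),BP[1],-42.8),0,3),(*bk((*PEG[1],.059),BP[1],-42.8),0,3)])
E
```

```text
t 47.48 pos [0.5177 0.1442 0.2923] rpy [ 179.97   42.93 -170.54] q [ 0.166 -0.087  1.855 -0.     0.624 -1.57 ] F [-0.2 -0.6 -1.2] w 0.0462
grasp pt [0.63857151 0.16448508 0.1604994 ] [0.638  0.1647]
n=4 [0,0.24,0.003,0.257,0,0.002,-0]
   ->  [0.5174 0.1446 0.2571] [ 179.97   42.77 -170.54]
n=5 [0,0.449,-0.001,0.484,0,-0,-0]
   ->  [0.5173 0.1445 0.1911] [ 179.97   42.77 -170.54]
```

View pics/x_crop.png

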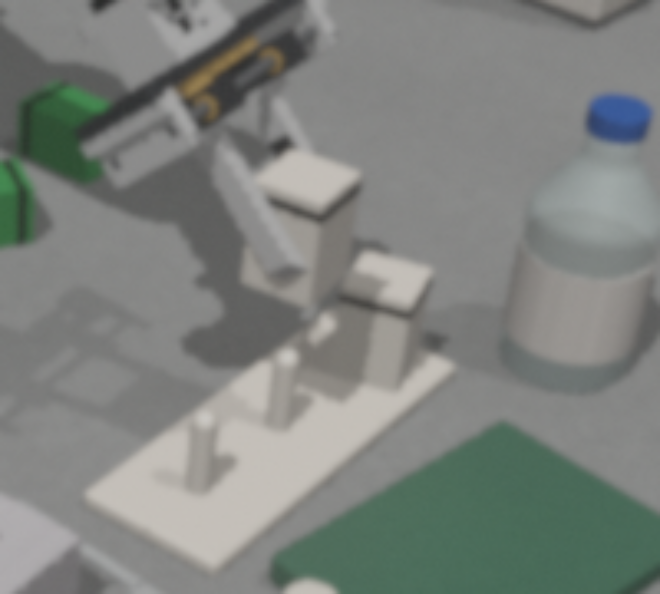

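The second beaker is upright above the middle peg. Lower it.

>>> {"name": "move_arm", "arguments": {"increments": [[[0, 0.08, 0, 0.085, 0, 0, 0], [0, 0.16, 0, 0.17, 0, 0.002, 0], [0, 0.24, 0.003, 0.257, 0, 0.002, 0], [0, 0.24, 0.003, 0.257, 0, 0.002, 0], [0, 0.24, 0.003, 0.257, 0, 0.002, 0]]]}}

```text
time: 47.95
tool_pos: [0.5165, 0.1446, 0.255]
ee_rot: [3.141, 0.744, -2.976]
wrist_force: [-0.3, -0.1, -0.4]
width: 0.0459
```

>>> {"name": "move_arm", "arguments": {"increments": [[[0, 0.1, 0, 0.11, 0, 0, 0], [0, 0.2, 0, 0.22, 0, 0, 0], [0, 0.3, 0, 0.33, 0, 0, 0], [0, 0.4, 0, 0.43, 0, 0, 0], [0, 0.449, -0.001, 0.484, 0, 0, 0], [0, 0.449, -0.001, 0.484, 0, 0, 0], [0, 0.449, -0.001, 0.484, 0, 0, 0], [0, 0.449, -0.001, 0.484, 0, 0, 0]]]}}

```text
time: 48.62
tool_pos: [0.5175, 0.1447, 0.1919]
ee_rot: [3.141, 0.75, -2.976]
wrist_force: [0.2, -0.5, -1.5]
width: 0.0459
```

```bash
python3 - <<'E'
from bm import *
st()
p,R=cur(); gp=p+R.apply([0,0,.18]); print("grasp pt",gp,PEG[1])
plan([(*bk((*PEG[1],.0472),BP[1],-42.8),0,3)])
E
```

```text
t 48.62 pos [0.5175 0.1447 0.1919] rpy [ 179.96   42.96 -170.52] q [ 0.167  0.04   1.958 -0.002  0.394 -1.568] F [ 0.2 -0.5 -1.5] w 0.0459
grasp pt [0.63842613 0.16507614 0.06012238] [0.638  0.1647]
n=4 [0,0.087,-0.002,0.091,0,0.002,-0]
   ->  [0.5173 0.1445 0.1793] [ 179.96   42.78 -170.52]
```

>>> {"name": "move_arm", "arguments": {"increments": [[[0, 0.029, 0, 0.03, 0, 0, 0], [0, 0.058, 0, 0.06, 0, 0, 0], [0, 0.088, -0.002, 0.092, 0, 0.002, 0], [0, 0.088, -0.002, 0.092, 0, 0.002, 0], [0, 0.088, -0.002, 0.092, 0, 0.002, 0], [0, 0.088, -0.002, 0.092, 0, 0.002, 0]]]}}

```text
time: 49.12
tool_pos: [0.5173, 0.1446, 0.1788]
ee_rot: [3.141, 0.747, -2.976]
wrist_force: [0.9, 0.1, 2.3]
width: 0.0456
```

>>> {"name": "move_arm", "arguments": {"increments": [[[0.62, 0, 0, 0, 0, 0, 0], [0.62, 0, 0, 0, 0, 0, 0], [0.62, 0, 0, 0, 0, 0, 0], [0.62, 0, 0, -0.01, 0, 0, 0], [0.62, 0, 0, -0.2, 0, 0, 0], [0.62, 0, 0, -0.5, 0, 0, 0], [0.62, 0, 0, -0.8, 0, 0, 0], [0.62, 0, 0, -0.8, 0, 0, 0]]]}}

```text
time: 49.78
tool_pos: [0.4623, 0.1355, 0.2407]
ee_rot: [3.141, 0.751, -2.976]
wrist_force: [-0.6, -0.1, 0.8]
width: 0.058
```

```bash
python3 - <<'E'
from bm import *
st()
im,d,pp=snap("scene","y"); cv2.imwrite("pics/y_crop.png",cv2.resize(im[110:290,320:520],None,fx=3.3,fy=3.3)[:,:,::-1])
W=cloud(d,pp); print(rect(box(W,.57,.70,.2,.3,.076,.09)),rect(box(W,.57,.70,.12,.2,.076,.09)))
im,d,pp=snap("side"); W=cloud(d,pp)
print(rect(box(W,.355,.50,-.19,-.06,.041,.058)))
b=(.4277,-.1146); be=-9.5
plan([(*bk((.45,-.03,.17),0,-10),.7,0),(*bk((*b,.18),be,10),.7,4)])
E
```

```text
t 49.78 pos [0.4623 0.1355 0.2407] rpy [ 179.95   43.04 -170.5 ] q [ 1.670e-01 -1.620e-01  2.034e+00 -1.000e-03  5.190e-01 -1.569e+00] F [-0.6 -0.1  0.8] w 0.058
(array([638.4, 263.7]), array([53.5, 47.3]), 'long-axis deg -69.5', 346, 'z 0.0826') (array([637.4, 164.2]), array([56.4, 48. ]), 'long-axis deg -78.2', 386, 'z 0.0828')
(array([ 427.7, -116.2]), array([71.3, 52.4]), 'long-axis deg -8.9', 634, 'z 0.0458')
n=4 [0.7,-0.142,-0.99,-0.819,0.03,0.231,0.061]
n=2 [0.7,0.031,-0.587,-0.451,0.018,0.132,0.035]
   ->  [ 0.4188 -0.03    0.3472] [-179.99   10.02  180.  ]
n=8 [0.7,-0.409,-0.898,-0.03,-0,0.222,0.106]
   ->  [ 0.4585 -0.1198  0.3573] [-179.99  -10.01  170.5 ]
```

View pics/y_crop.png

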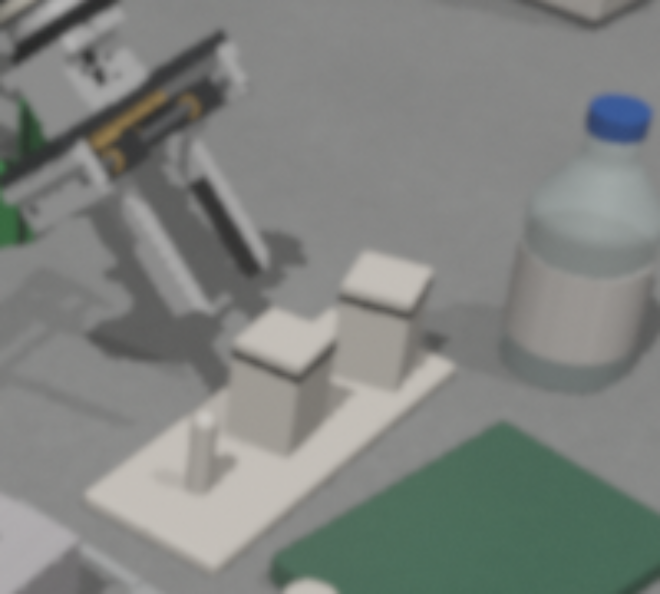

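The peg 1 beaker is placed. The peg 2 beaker has shifted about 15 mm since I set it down. The shift was already there before I lowered this one, with no contact force, so it looks like the announced knock. It still stands over its peg (top at 82.6 mm), and I'll check it closely later. Now b2.

>>> {"name": "move_arm", "arguments": {"increments": [[[0.7, -0.142, -0.99, -0.819, 0.03, 0.231, 0.061], [0.7, -0.142, -0.99, -0.819, 0.03, 0.231, 0.061], [0.7, -0.142, -0.99, -0.819, 0.03, 0.231, 0.061], [0.7, -0.142, -0.99, -0.819, 0.03, 0.231, 0.061]]]}}

```text
time: 50.22
tool_pos: [0.4361, 0.0277, 0.3088]
ee_rot: [3.131, 0.378, -3.089]
wrist_force: [1.5, 0.5, -0.2]
width: 0.0658
```

>>> {"name": "move_arm", "arguments": {"increments": [[[0.7, 0.031, -0.587, -0.451, 0.018, 0.132, 0.035], [0.7, 0.031, -0.587, -0.451, 0.018, 0.132, 0.035], [0.7, 0.031, -0.587, -0.451, 0.018, 0.132, 0.035]]]}}

```text
time: 50.47
tool_pos: [0.4206, -0.0336, 0.349]
ee_rot: [-3.137, 0.173, 3.137]
wrist_force: [0.7, -0.1, 0.1]
width: 0.0658
```

>>> {"name": "move_arm", "arguments": {"increments": [[[0.7, -0.409, -0.898, -0.03, 0, 0.222, 0.106], [0.7, -0.409, -0.898, -0.03, 0, 0.222, 0.106], [0.7, -0.409, -0.898, -0.03, 0, 0.222, 0.106], [0.7, -0.409, -0.898, -0.03, 0, 0.222, 0.106], [0.7, -0.409, -0.898, -0.03, 0, 0.222, 0.106], [0.7, -0.409, -0.898, -0.03, 0, 0.222, 0.106], [0.7, -0.409, -0.898, -0.03, 0, 0.222, 0.106]]]}}

```text
time: 51.05
tool_pos: [0.4585, -0.1185, 0.3557]
ee_rot: [-3.142, -0.177, 2.978]
wrist_force: [0.2, -0.0, -0.2]
width: 0.066
```

```bash
python3 - <<'E'
from bm import *
st()
im,d,p=snap("wrist","z"); W=cloud(d,p)
r=rect(box(W,.355,.50,-.19,-.05,.041,.058)); print(r); b=r[0]/1000; be=float(r[2].split()[-1])
snap("side","z")
im,d,pp=snap("scene","z"); cv2.imwrite("pics/z_crop.png",cv2.resize(im[110:290,320:520],None,fx=3.3,fy=3.3)[:,:,::-1])
W=cloud(d,pp); print(rect(box(W,.57,.70,.21,.32,.076,.09)),rect(box(W,.57,.70,.12,.2,.076,.09)))
st()
plan([(*bk((*b,.09),be,TAU),.7,4),(*bk((*b,.04),be,TAU),.7,4)])
E
```

```text
t 51.05 pos [ 0.4585 -0.1185  0.3557] rpy [-180.    -10.13  170.63] q [-0.362 -0.008  1.571 -0.035  1.752 -1.772] F [ 0.2 -0.  -0.2] w 0.066
(array([ 427.6, -114.8]), array([70.2, 46.4]), 'long-axis deg -9.9', 4090, 'z 0.0459')
(array([639.1, 262.1]), array([53.2, 46.7]), 'long-axis deg -69.8', 344, 'z 0.0826') (array([637.6, 164. ]), array([53. , 49.5]), 'long-axis deg -78.7', 395, 'z 0.0825')
t 51.2 pos [ 0.4583 -0.1186  0.3567] rpy [-179.95  -10.07  170.6 ] q [-0.362 -0.009  1.57  -0.036  1.753 -1.772] F [ 0.1 -0.4 -0.5] w 0.066
n=5 [0.7,-0.99,-0.018,0.988,-0.003,0.327,0.004]
n=6 [0.7,-0.345,-0.004,0.096,-0,0.083,0.001]
   ->  [ 0.5573 -0.1375  0.2127] [-179.97  -46.97  170.09]
n=6 [0.7,-0.365,0,0.341,-0,0,-0]
   ->  [ 0.5573 -0.1375  0.1628] [-179.97  -46.97  170.09]
```

View pics/z_crop.png

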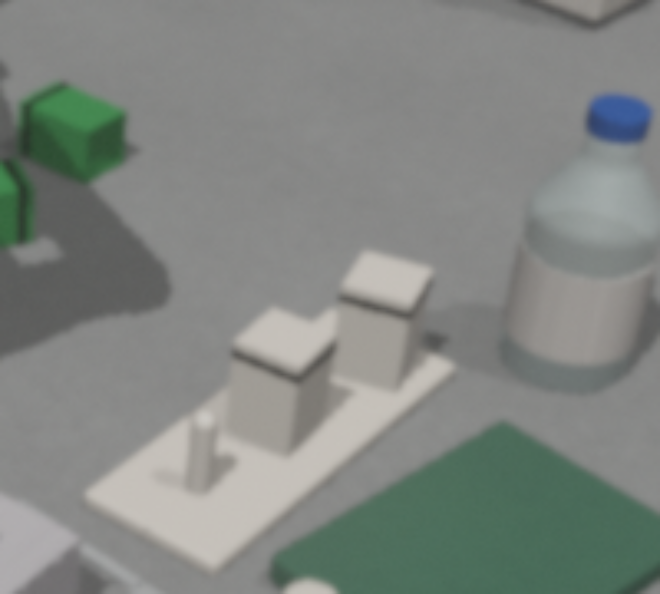

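View pics/z_side.png

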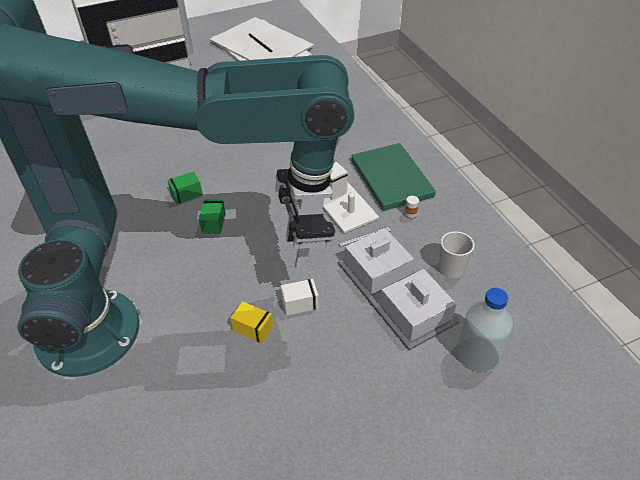

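View pics/z_wrist.png

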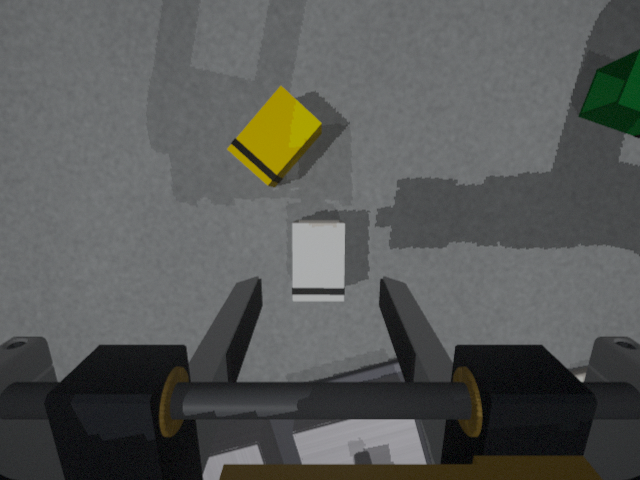

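b2 is at (319,260), unmoved. Descend with the tilt. By my numbers the gripper body clears the cover roof by about 37 mm.

>>> {"name": "move_arm", "arguments": {"increments": [[[0.7, -0.99, -0.018, 0.988, -0.003, 0.327, 0.004], [0.7, -0.99, -0.018, 0.988, -0.003, 0.327, 0.004], [0.7, -0.99, -0.018, 0.988, -0.003, 0.327, 0.004], [0.7, -0.99, -0.018, 0.988, -0.003, 0.327, 0.004], [0.7, -0.99, -0.018, 0.988, -0.003, 0.327, 0.004]]]}}

```text
time: 51.62
tool_pos: [0.538, -0.1342, 0.235]
ee_rot: [3.138, -0.704, 2.972]
wrist_force: [-0.7, 0.4, -1.3]
width: 0.0658
```

>>> {"name": "move_arm", "arguments": {"increments": [[[0.7, -0.345, -0.004, 0.096, 0, 0.083, 0.001], [0.7, -0.345, -0.004, 0.096, 0, 0.083, 0.001], [0.7, -0.345, -0.004, 0.096, 0, 0.083, 0.001], [0.7, -0.345, -0.004, 0.096, 0, 0.083, 0.001], [0.7, -0.345, -0.004, 0.096, 0, 0.083, 0.001]]]}}

```text
time: 52.03
tool_pos: [0.5573, -0.1385, 0.2178]
ee_rot: [-3.139, -0.811, 2.965]
wrist_force: [-0.8, 0.0, 1.1]
width: 0.0661
```

>>> {"name": "move_arm", "arguments": {"increments": [[[0.7, -0.12, 0, 0.11, 0, 0, 0], [0.7, -0.24, 0, 0.22, 0, 0, 0], [0.7, -0.365, 0, 0.341, 0, 0, 0], [0.7, -0.365, 0, 0.341, 0, 0, 0], [0.7, -0.365, 0, 0.341, 0, 0, 0], [0.7, -0.365, 0, 0.341, 0, 0, 0], [0.7, -0.365, 0, 0.341, 0, 0, 0]]]}}

```text
time: 52.62
tool_pos: [0.5579, -0.1389, 0.1656]
ee_rot: [-3.14, -0.816, 2.966]
wrist_force: [-0.0, 0.6, 0.1]
width: 0.0656
```

```bash
python3 - <<'E'
from bm import *
st()
p,R=cur(); print(p+R.apply([0,0,.18]))
plan([(*bk((.4276,-.1148,.024),-9.9,TAU),.7,4)])
E
```

```text
t 52.62 pos [ 0.5579 -0.1389  0.1656] rpy [-179.9   -46.75  169.92] q [-0.315  0.575  1.333 -0.116  2.042 -1.72 ] F [-0.   0.6  0.1] w 0.0656
[ 0.4287423  -0.11624632  0.04221766]
n=5 [0.7,-0.131,0.013,0.135,0,0.003,-0.001]
   ->  [ 0.5573 -0.1375  0.1468] [-180.    -47.02  170.05]
```

>>> {"name": "move_arm", "arguments": {"increments": [[[0.7, -0.06, 0.006, 0.06, 0, 0.001, 0], [0.7, -0.125, 0.013, 0.125, 0, 0.002, -0.001], [0.7, -0.125, 0.013, 0.125, 0, 0.002, -0.001], [0.7, -0.125, 0.013, 0.125, 0, 0.002, -0.001], [0, -0.125, 0.013, 0.125, 0, 0.002, -0.001], [0, -0.125, 0.013, 0.125, 0, 0.002, -0.001], [0, -0.125, 0.013, 0.125, 0, 0.002, -0.001], [0, -0.125, 0.013, 0.125, 0, 0.002, -0.001]]]}}

```text
time: 53.28
tool_pos: [0.5572, -0.1374, 0.1448]
ee_rot: [3.141, -0.824, 2.969]
wrist_force: [-0.1, 0.8, -0.7]
width: 0.0457
```

>>> {"name": "move_arm", "arguments": {"increments": [[[0, 0, 0, 0, 0, 0, 0], [0, 0, 0, 0, 0, 0, 0], [0, 0, 0, 0, 0, 0, 0], [0, 0, 0, 0, 0, 0, 0]]]}}

```text
time: 53.62
tool_pos: [0.5572, -0.1374, 0.1448]
ee_rot: [3.141, -0.824, 2.969]
wrist_force: [0.9, -0.5, -0.8]
width: 0.0461
```

```bash
python3 - <<'E'
from bm import *
st()
p,R=cur(); gp=p+R.apply([0,0,.18]); print("grasp pt",gp)
plan([(p+[0,0,.07],R,0,1),(*bk((.45,-.08,.21),-7,25),0,0),(*bk((.55,.01,.22),-2,-10),0,0),(*bk((*PEG[0],.16),BP[0],-43),0,4)])
E
```

```text
t 53.62 pos [ 0.5572 -0.1374  0.1448] rpy [179.96 -47.2  170.09] q [-0.314  0.6    1.343 -0.113  2.015 -1.716] F [ 0.9 -0.5 -0.8] w 0.0461
grasp pt [ 0.42712031 -0.11456224  0.02255666]
n=3 [0,0.514,0,-0.476,0,0,0]
   ->  [ 0.5572 -0.1374  0.2149] [179.96 -47.2  170.09]
n=4 [0,0.99,0.291,-0.543,0.014,-0.171,-0.018]
n=2 [0,0.356,0.134,-0.352,0.006,-0.076,-0.008]
   ->  [ 0.5255 -0.0893  0.3731] [-179.95  -24.97  172.98]
n=6 [0,0.273,0.988,-0.14,0.007,-0.388,-0.056]
   ->  [0.5188 0.0111 0.3973] [-179.99    9.97  178.  ]
n=5 [0,0.157,0.619,0.99,-0.019,-0.348,-0.038]
n=5 [0,0.034,0.033,0.042,-0.001,-0.019,-0.002]
   ->  [0.5228 0.0762 0.2917] [-179.99   43.01 -178.03]
```

>>> {"name": "move_arm", "arguments": {"increments": [[[0, 0.17, 0, -0.16, 0, 0, 0], [0, 0.34, 0, -0.32, 0, 0, 0], [0, 0.514, 0, -0.476, 0, 0, 0], [0, 0.514, 0, -0.476, 0, 0, 0]]]}}

```text
time: 53.95
tool_pos: [0.5582, -0.1377, 0.2195]
ee_rot: [-3.141, -0.817, 2.968]
wrist_force: [0.2, -0.7, -1.7]
width: 0.0459
```

>>> {"name": "move_arm", "arguments": {"increments": [[[0, 0.99, 0.291, -0.543, 0.014, -0.171, -0.018], [0, 0.99, 0.291, -0.543, 0.014, -0.171, -0.018], [0, 0.99, 0.291, -0.543, 0.014, -0.171, -0.018], [0, 0.99, 0.291, -0.543, 0.014, -0.171, -0.018]]]}}

```text
time: 54.28
tool_pos: [0.5352, -0.1028, 0.3312]
ee_rot: [3.14, -0.544, 3.006]
wrist_force: [1.2, -0.0, -1.1]
width: 0.0462
```

>>> {"name": "move_arm", "arguments": {"increments": [[[0, 0.356, 0.134, -0.352, 0.006, -0.076, -0.008], [0, 0.356, 0.134, -0.352, 0.006, -0.076, -0.008], [0, 0.356, 0.134, -0.352, 0.006, -0.076, -0.008]]]}}

```text
time: 54.53
tool_pos: [0.5254, -0.0888, 0.3758]
ee_rot: [-3.14, -0.432, 3.019]
wrist_force: [-0.2, 0.4, -1.6]
width: 0.0456
```

>>> {"name": "move_arm", "arguments": {"increments": [[[0, 0.273, 0.988, -0.14, 0.007, -0.388, -0.056], [0, 0.273, 0.988, -0.14, 0.007, -0.388, -0.056], [0, 0.273, 0.988, -0.14, 0.007, -0.388, -0.056], [0, 0.273, 0.988, -0.14, 0.007, -0.388, -0.056], [0, 0.273, 0.988, -0.14, 0.007, -0.388, -0.056], [0, 0.273, 0.988, -0.14, 0.007, -0.388, -0.056]]]}}

```text
time: 55.03
tool_pos: [0.5177, 0.0115, 0.3954]
ee_rot: [-3.141, 0.172, 3.108]
wrist_force: [-0.5, 0.2, -1.7]
width: 0.0458
```

>>> {"name": "move_arm", "arguments": {"increments": [[[0, 0.157, 0.619, 0.99, -0.019, -0.348, -0.038], [0, 0.157, 0.619, 0.99, -0.019, -0.348, -0.038], [0, 0.157, 0.619, 0.99, -0.019, -0.348, -0.038], [0, 0.157, 0.619, 0.99, -0.019, -0.348, -0.038], [0, 0.157, 0.619, 0.99, -0.019, -0.348, -0.038], [0, 0.157, 0.619, 0.99, -0.019, -0.348, -0.038]]]}}

```text
time: 55.53
tool_pos: [0.5209, 0.0728, 0.2917]
ee_rot: [3.14, 0.71, -3.112]
wrist_force: [-0.8, -0.2, -2.2]
width: 0.0461
```

>>> {"name": "move_arm", "arguments": {"increments": [[[0, 0.034, 0.033, 0.042, -0.001, -0.019, -0.002], [0, 0.034, 0.033, 0.042, -0.001, -0.019, -0.002], [0, 0.034, 0.033, 0.042, -0.001, -0.019, -0.002], [0, 0.034, 0.033, 0.042, -0.001, -0.019, -0.002]]]}}

```text
time: 55.87
tool_pos: [0.5232, 0.0757, 0.2915]
ee_rot: [3.141, 0.747, -3.108]
wrist_force: [0.3, -0.2, -2.2]
width: 0.0458
```

```bash
python3 - <<'E'
from bm import *
st()
p,R=cur(); gp=p+R.apply([0,0,.18]); print("grasp pt",gp,PEG[0])
im,d,pp=snap("scene","ab"); cv2.imwrite("pics/ab_crop.png",cv2.resize(im[110:290,320:520],None,fx=3.3,fy=3.3)[:,:,::-1])
plan([(*bk((*PEG[0],.125),BP[0],-42.8),0,3),(*bk((*PEG[0],.059),BP[0],-42.8),0,3)])
E
```

```text
t 55.87 pos [0.5232 0.0757 0.2915] rpy [ 179.99   42.8  -178.1 ] q [ 0.037 -0.107  1.874 -0.004  0.627 -1.564] F [ 0.3 -0.2 -2.2] w 0.0458
grasp pt [0.64542808 0.07979742 0.15944109] [0.6455 0.0805]
n=4 [0,0.236,0.004,0.255,-0.001,0.001,-0.001]
   ->  [0.5233 0.0762 0.2571] [ 179.98   42.78 -177.97]
n=5 [0,0.448,0,0.484,0,-0,0]
   ->  [0.5233 0.0762 0.1911] [ 179.98   42.78 -177.97]
```

View pics/ab_crop.png

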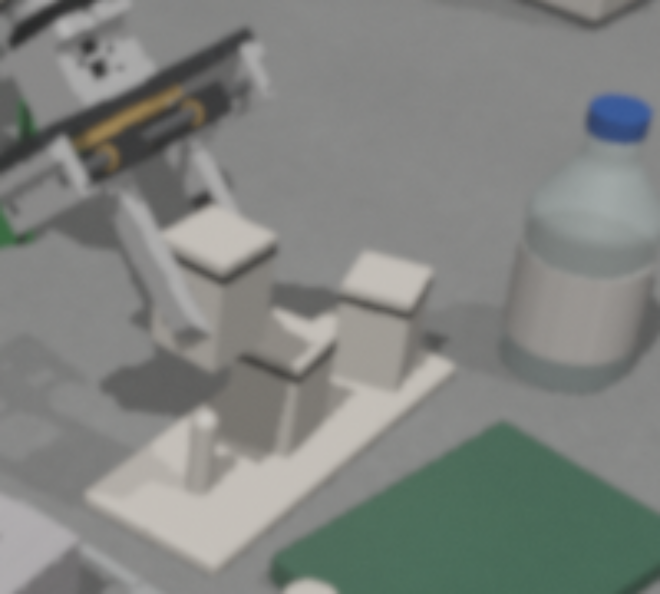

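Upright above the last peg. Lower and release.

>>> {"name": "move_arm", "arguments": {"increments": [[[0, 0.08, 0, 0.085, 0, 0, 0], [0, 0.16, 0.002, 0.17, 0, 0.001, 0], [0, 0.236, 0.004, 0.255, -0.001, 0.001, -0.001], [0, 0.236, 0.004, 0.255, -0.001, 0.001, -0.001], [0, 0.236, 0.004, 0.255, -0.001, 0.001, -0.001]]]}}

```text
time: 56.33
tool_pos: [0.5225, 0.0765, 0.2555]
ee_rot: [3.141, 0.745, -3.106]
wrist_force: [0.5, 0.7, -1.2]
width: 0.0461
```

>>> {"name": "move_arm", "arguments": {"increments": [[[0, 0.1, 0, 0.11, 0, 0, 0], [0, 0.2, 0, 0.22, 0, 0, 0], [0, 0.3, 0, 0.33, 0, 0, 0], [0, 0.4, 0, 0.43, 0, 0, 0], [0, 0.448, 0, 0.484, 0, 0, 0], [0, 0.448, 0, 0.484, 0, 0, 0], [0, 0.448, 0, 0.484, 0, 0, 0], [0, 0.448, 0, 0.484, 0, 0, 0]]]}}

```text
time: 57.0
tool_pos: [0.5237, 0.0767, 0.1924]
ee_rot: [3.141, 0.751, -3.105]
wrist_force: [-0.6, 0.8, -1.8]
width: 0.0458
```

```bash
python3 - <<'E'
from bm import *
st()
p,R=cur(); gp=p+R.apply([0,0,.18]); print("grasp pt",gp,PEG[0])
plan([(*bk((*PEG[0],.0468),BP[0],-42.8),0,3)])
E
```

```text
t 57.0 pos [0.5237 0.0767 0.1924] rpy [ 179.98   43.06 -177.92] q [ 0.039  0.021  1.976 -0.003  0.393 -1.566] F [-0.6  0.8 -1.8] w 0.0458
grasp pt [0.6465394  0.08118616 0.06087865] [0.6455 0.0805]
n=4 [0,0.096,-0.004,0.096,0.001,0.003,0.001]
   ->  [0.5233 0.0762 0.1788] [ 179.98   42.79 -178.04]
```

>>> {"name": "move_arm", "arguments": {"increments": [[[0, 0.031, 0, 0.031, 0, 0, 0], [0, 0.062, 0, 0.062, 0, 0, 0], [0, 0.094, -0.004, 0.094, 0.001, 0.002, 0.001], [0, 0.094, -0.004, 0.094, 0.001, 0.002, 0.001], [0, 0.094, -0.004, 0.094, 0.001, 0.002, 0.001], [0, 0.094, -0.004, 0.094, 0.001, 0.002, 0.001]]]}}

```text
time: 57.5
tool_pos: [0.5232, 0.0763, 0.1785]
ee_rot: [3.141, 0.748, -3.107]
wrist_force: [1.3, 1.2, 0.6]
width: 0.0458
```

>>> {"name": "move_arm", "arguments": {"increments": [[[0.62, 0, 0, 0, 0, 0, 0], [0.62, 0, 0, 0, 0, 0, 0], [0.62, 0, 0, 0, 0, 0, 0], [0.62, 0, 0, -0.01, 0, 0, 0], [0.62, 0, 0, -0.2, 0, 0, 0], [0.62, 0, 0, -0.5, 0, 0, 0], [0.62, 0, 0, -0.8, 0, 0, 0], [0.62, 0, 0, -0.8, 0, 0, 0]]]}}

```text
time: 58.17
tool_pos: [0.4675, 0.0745, 0.2407]
ee_rot: [3.141, 0.753, -3.107]
wrist_force: [0.1, 0.9, 0.2]
width: 0.0579
```

```bash
python3 - <<'E'
from bm import *
st()
im,d,pp=snap("scene","ac"); W=cloud(d,pp)
for y0,y1 in ((.215,.32),(.13,.2),(.03,.115)): print(rect(box(W,.57,.70,y0,y1,.079,.09)))
# go above rack between, tool down, camera view: 
plan([(*bk((.48,.12,.2),10,-20),.62,0),(*bk((.56,.20,.22),16,0),.62,4)])
E
```

```text
t 58.17 pos [0.4675 0.0745 0.2407] rpy [ 179.98   43.17 -178.03] q [ 0.039 -0.183  2.052 -0.006  0.52  -1.563] F [0.1 0.9 0.2] w 0.0579
(array([638. , 263.5]), array([52.5, 47.2]), 'long-axis deg -69.6', 307, 'z 0.0829')
(array([637.1, 164.7]), array([53., 49.]), 'long-axis deg -79.9', 351, 'z 0.0830')
(array([645.2,  79.5]), array([51. , 49.4]), 'long-axis deg -89.2', 398, 'z 0.0827')
n=3 [0.62,-0.42,0.284,-0.99,-0.036,0.199,-0.06]
n=1 [0.62,-0.036,0.091,-0.304,-0.011,0.057,-0.017]
   ->  [0.4193 0.1093 0.3691] [-180.     19.99 -169.97]
n=3 [0.62,-0.99,0.413,0.151,-0.007,0.141,-0.042]
n=6 [0.62,-0.585,0.197,-0.039,-0.005,0.081,-0.024]
   ->  [0.56 0.2  0.4 ] [ 1.7997e+02 -1.0000e-02 -1.6398e+02]
```

View pics/ac_scene.png

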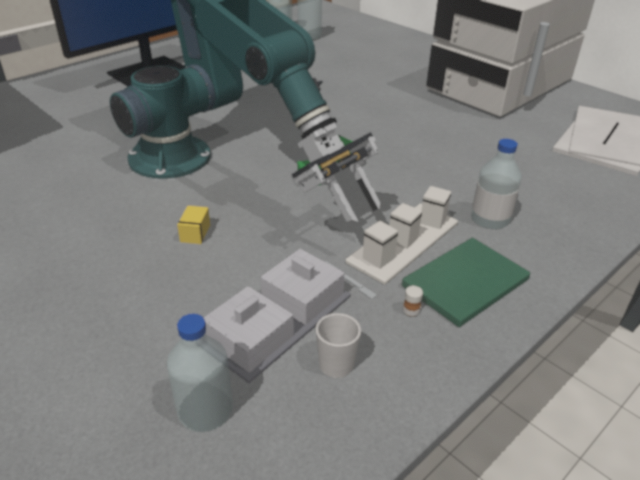

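All three beakers stand on the rack. The one on peg 2 sits about 15 mm off-centre after the knock, so I'll look from above and centre it.

>>> {"name": "move_arm", "arguments": {"increments": [[[0.62, -0.42, 0.284, -0.99, -0.036, 0.199, -0.06], [0.62, -0.42, 0.284, -0.99, -0.036, 0.199, -0.06], [0.62, -0.42, 0.284, -0.99, -0.036, 0.199, -0.06]]]}}

```text
time: 58.47
tool_pos: [0.4346, 0.0989, 0.3261]
ee_rot: [-3.135, 0.451, -3.004]
wrist_force: [2.0, 0.8, -0.2]
width: 0.0587
```

>>> {"name": "move_arm", "arguments": {"increments": [[[0.62, -0.036, 0.091, -0.304, -0.011, 0.057, -0.017], [0.62, -0.036, 0.091, -0.304, -0.011, 0.057, -0.017]]]}}

```text
time: 58.63
tool_pos: [0.4252, 0.1077, 0.3626]
ee_rot: [-3.141, 0.377, -2.974]
wrist_force: [1.2, -0.4, 1.8]
width: 0.0578
```

>>> {"name": "move_arm", "arguments": {"increments": [[[0.62, -0.99, 0.413, 0.151, -0.007, 0.141, -0.042], [0.62, -0.99, 0.413, 0.151, -0.007, 0.141, -0.042], [0.62, -0.99, 0.413, 0.151, -0.007, 0.141, -0.042], [0.62, -0.99, 0.413, 0.151, -0.007, 0.141, -0.042]]]}}

```text
time: 58.97
tool_pos: [0.5176, 0.1654, 0.375]
ee_rot: [-3.135, 0.147, -2.908]
wrist_force: [-0.1, -1.3, -0.8]
width: 0.0581
```

>>> {"name": "move_arm", "arguments": {"increments": [[[0.62, -0.585, 0.197, -0.039, -0.005, 0.081, -0.024], [0.62, -0.585, 0.197, -0.039, -0.005, 0.081, -0.024], [0.62, -0.585, 0.197, -0.039, -0.005, 0.081, -0.024], [0.62, -0.585, 0.197, -0.039, -0.005, 0.081, -0.024], [0.62, -0.585, 0.197, -0.039, -0.005, 0.081, -0.024], [0.62, -0.585, 0.197, -0.039, -0.005, 0.081, -0.024]]]}}

```text
time: 59.47
tool_pos: [0.5642, 0.1953, 0.3904]
ee_rot: [-3.139, 0.022, -2.872]
wrist_force: [0.4, -0.5, -0.1]
width: 0.058
```

```bash
python3 - <<'E'
from bm import *
st()
im,d,p=snap("wrist","ad"); W=cloud(d,p)
for y0,y1 in ((.212,.32),(.125,.205),(.03,.12)): print(rect(box(W,.57,.70,y0,y1,.078,.09)))
E
```

```text
t 59.47 pos [0.5642 0.1953 0.3904] rpy [-179.84    1.23 -164.57] q [ 0.239  0.188  1.286 -0.002  1.646 -1.601] F [ 0.4 -0.5 -0.1] w 0.058
(array([641.6, 259.1]), array([48.7, 33. ]), 'long-axis deg 19.9', 1371, 'z 0.0819')
(array([638. , 165.5]), array([46.9, 46.1]), 'long-axis deg 9.5', 1423, 'z 0.0819')
(array([645.4,  81.4]), array([47.5, 46.6]), 'long-axis deg 2.1', 2560, 'z 0.0820')
```

View pics/ad_wrist.png

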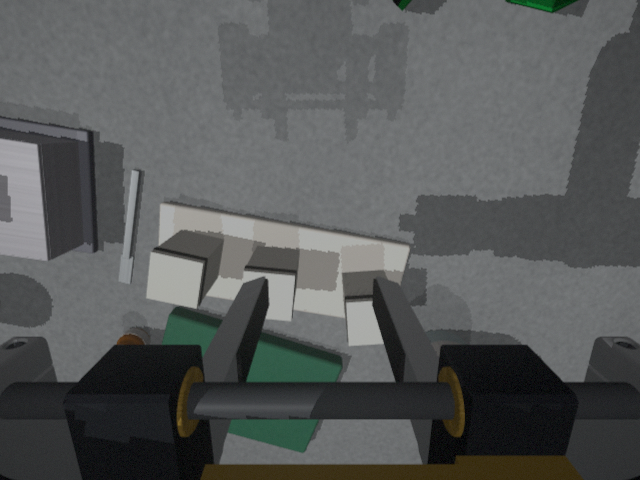

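Pegs 0 and 1 are centred within 1 mm. The peg 2 beaker sits at about (638.5, 264) mm, yaw 20°, pushed against its peg. I'll regrip it there and shift it back.

```bash
python3 - <<'E'
from bm import *
st()
P=np.array([.6385,.264,.0475]); t,R=bk(P,20,-43); z=R.apply([0,0,1])
plan([(*bk((.54,.22,.19),19,-43),.66,2),(t-.09*z,R,.66,4),(t-.03*z,R,.66,3)])
E
```

```text
t 59.52 pos [0.5641 0.1953 0.3908] rpy [-179.85    1.26 -164.57] q [ 0.239  0.188  1.286 -0.002  1.646 -1.601] F [ 0.2  0.5 -0.8] w 0.0584
n=5 [0.66,0.99,0.16,0.464,-0.012,-0.326,-0.026]
n=4 [0.66,0.457,0.084,-0.031,-0.005,-0.138,-0.011]
   ->  [0.4239 0.18   0.3216] [ 179.99   43.03 -161.  ]
n=7 [0.66,0.186,0.063,0.875,-0.007,0,-0.008]
   ->  [0.4655 0.201  0.245 ] [-179.97   43.03 -160.02]
n=5 [0.66,0,0.001,0.6,-0.001,0,-0]
   ->  [0.5039 0.2151 0.2011] [ 179.94   43.03 -160.02]
```

>>> {"name": "move_arm", "arguments": {"increments": [[[0.66, 0.99, 0.16, 0.464, -0.012, -0.326, -0.026], [0.66, 0.99, 0.16, 0.464, -0.012, -0.326, -0.026], [0.66, 0.99, 0.16, 0.464, -0.012, -0.326, -0.026], [0.66, 0.99, 0.16, 0.464, -0.012, -0.326, -0.026], [0.66, 0.99, 0.16, 0.464, -0.012, -0.326, -0.026]]]}}

```text
time: 59.93
tool_pos: [0.4627, 0.1843, 0.34]
ee_rot: [3.137, 0.534, -2.83]
wrist_force: [-0.3, -0.1, 0.4]
width: 0.0618
```

>>> {"name": "move_arm", "arguments": {"increments": [[[0.66, 0.457, 0.084, -0.031, -0.005, -0.138, -0.011], [0.66, 0.457, 0.084, -0.031, -0.005, -0.138, -0.011], [0.66, 0.457, 0.084, -0.031, -0.005, -0.138, -0.011], [0.66, 0.457, 0.084, -0.031, -0.005, -0.138, -0.011], [0.66, 0.457, 0.084, -0.031, -0.005, -0.138, -0.011]]]}}

```text
time: 60.35
tool_pos: [0.4263, 0.1807, 0.3251]
ee_rot: [-3.141, 0.754, -2.81]
wrist_force: [0.4, 0.4, -0.7]
width: 0.0619
```

```bash
python3 - <<'E'
from bm import *
im,d,p=snap("wrist","ae"); W=cloud(d,p); print(rect(box(W,.57,.70,.205,.32,.076,.09)))
im,d,pp=snap("scene"); W=cloud(d,pp); print(rect(box(W,.57,.70,.215,.32,.079,.09)))
st()
P=np.array([.6385,.264,.0475]); t,R=bk(P,20,-43); z=R.apply([0,0,1])
plan([(t-.09*z,R,.66,4),(t-.03*z,R,.66,3)])
E
```

```text
(array([638.1, 264.7]), array([48.1, 46.6]), 'long-axis deg 19.6', 1639, 'z 0.0821')
(array([638.7, 263. ]), array([54.6, 47.2]), 'long-axis deg -71.0', 303, 'z 0.0831')
t 60.45 pos [0.4265 0.1808 0.3248] rpy [-179.99   43.21 -160.99] q [ 0.263 -0.301  1.964  0.071  0.727 -1.674] F [ 0.2  0.6 -0.2] w 0.0621
n=7 [0.66,0.23,0.064,0.879,-0.008,0.002,-0.008]
   ->  [0.4654 0.201  0.245 ] [ 179.96   43.03 -160.  ]
n=5 [0.66,-0,-0,0.6,0,0,-0]
   ->  [0.5039 0.215  0.2011] [ 179.96   43.03 -160.  ]
```

View pics/ae_wrist.png

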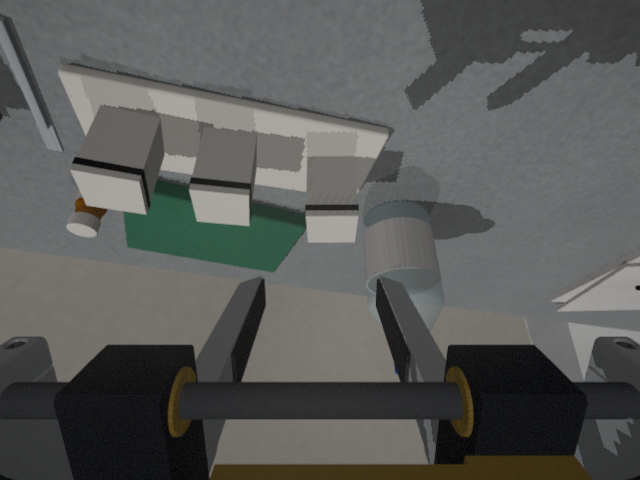

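The peg 2 beaker reads (638.1, 264.7), matching my target. Approach along its sides.

>>> {"name": "move_arm", "arguments": {"increments": [[[0.66, 0.08, 0.02, 0.3, -0.003, 0, -0.003], [0.66, 0.16, 0.04, 0.6, -0.006, 0.001, -0.006], [0.66, 0.23, 0.064, 0.879, -0.008, 0.002, -0.008], [0.66, 0.23, 0.064, 0.879, -0.008, 0.002, -0.008], [0.66, 0.23, 0.064, 0.879, -0.008, 0.002, -0.008], [0.66, 0.23, 0.064, 0.879, -0.008, 0.002, -0.008]]]}}

```text
time: 60.95
tool_pos: [0.4644, 0.2009, 0.2431]
ee_rot: [3.141, 0.749, -2.792]
wrist_force: [0.5, -0.5, 0.5]
width: 0.0621
```

```bash
python3 - <<'E'
from bm import *
st()
P=np.array([.6383,.2643,.0475]); t,R=bk(P,19.8,-43); z=R.apply([0,0,1])
plan([(t-.03*z,R,.66,3),(t,R,.66,3)])
E
```

```text
t 60.95 pos [0.4644 0.2009 0.2431] rpy [ 179.94   42.93 -159.99] q [ 0.282 -0.107  1.981  0.094  0.522 -1.701] F [ 0.5 -0.5  0.5] w 0.0621
n=5 [0.66,-0.02,0.005,0.593,0.002,-0.001,0.002]
   ->  [0.5035 0.2158 0.2011] [ 179.95   43.02 -160.24]
n=4 [0.66,-0,-0,0.3,0,0,-0]
   ->  [0.5228 0.2227 0.1792] [ 179.95   43.02 -160.24]
```

>>> {"name": "move_arm", "arguments": {"increments": [[[0.66, -0.005, 0.001, 0.15, 0, 0, 0], [0.66, -0.01, 0.003, 0.3, 0.001, 0, 0.001], [0.66, -0.015, 0.005, 0.45, 0.002, -0.001, 0.002], [0.66, -0.02, 0.005, 0.593, 0.002, -0.001, 0.002], [0.66, -0.02, 0.005, 0.593, 0.002, -0.001, 0.002], [0.66, -0.02, 0.005, 0.593, 0.002, -0.001, 0.002]]]}}

```text
time: 61.45
tool_pos: [0.5028, 0.2156, 0.2009]
ee_rot: [3.141, 0.751, -2.797]
wrist_force: [-0.9, 0.5, -1.0]
width: 0.0617
```

>>> {"name": "move_arm", "arguments": {"increments": [[[0.66, 0, 0, 0.1, 0, 0, 0], [0.66, 0, 0, 0.2, 0, 0, 0], [0.66, 0, 0, 0.3, 0, 0, 0], [0.66, 0, 0, 0.3, 0, 0, 0], [0.66, 0, 0, 0.3, 0, 0, 0]]]}}

```text
time: 61.87
tool_pos: [0.5214, 0.2224, 0.1785]
ee_rot: [3.141, 0.75, -2.797]
wrist_force: [0.5, 0.1, -0.4]
width: 0.0623
```

```bash
python3 - <<'E'
from bm import *
st(); p,R=cur(); print(p+R.apply([0,0,.18]))
im,d,pp=snap("scene","af"); cv2.imwrite("pics/af_crop.png",cv2.resize(im[110:290,320:520],None,fx=3.3,fy=3.3)[:,:,::-1])
E
```

```text
t 61.87 pos [0.5214 0.2224 0.1785] rpy [ 179.94   42.97 -160.23] q [ 0.293  0.122  1.901  0.1    0.371 -1.702] F [ 0.5  0.1 -0.4] w 0.0623
[0.63683246 0.26406181 0.0467775 ]
```

View pics/af_crop.png

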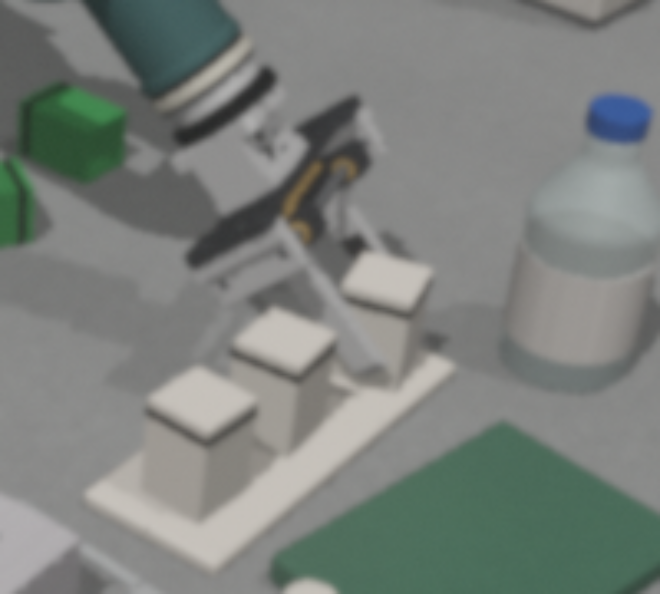

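>>> {"name": "move_arm", "arguments": {"increments": [[[0, 0, 0, 0, 0, 0, 0], [0, 0, 0, 0, 0, 0, 0], [0, 0, 0, 0, 0, 0, 0], [0, 0, 0, 0, 0, 0, 0], [0, 0, 0, 0, 0, 0, 0], [0, 0, 0, 0, 0, 0, 0]]]}}

```text
time: 62.42
tool_pos: [0.5213, 0.2224, 0.1778]
ee_rot: [3.141, 0.749, -2.796]
wrist_force: [-5.4, -2.5, 5.6]
width: 0.0456
```

```bash
python3 - <<'E'
from bm import *
st(); p,R=cur()
d=np.array([-.0072,-.0152,0])
plan([(p+[0,0,.004],R,0,2),(p+d+[0,0,.004],R,0,4),(p+d+[0,0,.0005],R,0,3)])
E
```

```text
t 62.42 pos [0.5213 0.2224 0.1778] rpy [ 179.95   42.93 -160.23] q [ 0.294  0.123  1.901  0.1    0.37  -1.702] F [-5.4 -2.5  5.6] w 0.0456
n=3 [0,-0.027,0,-0.029,0,0,0]
   ->  [0.5213 0.2224 0.1817] [ 179.95   42.93 -160.23]
n=5 [0,0.087,-0.119,-0.082,0,0,0]
   ->  [0.5141 0.2072 0.1818] [ 179.95   42.93 -160.23]
n=4 [0,0.024,0,0.026,0,0,0]
   ->  [0.5141 0.2072 0.1783] [ 179.95   42.93 -160.23]
```

>>> {"name": "move_arm", "arguments": {"increments": [[[0, -0.027, 0, -0.029, 0, 0, 0], [0, -0.027, 0, -0.029, 0, 0, 0], [0, -0.027, 0, -0.029, 0, 0, 0]]]}}

```text
time: 62.67
tool_pos: [0.5212, 0.2224, 0.1807]
ee_rot: [3.14, 0.747, -2.797]
wrist_force: [-0.2, -0.3, -2.0]
width: 0.046
```

>>> {"name": "move_arm", "arguments": {"increments": [[[0, 0.029, -0.04, -0.027, 0, 0, 0], [0, 0.058, -0.08, -0.054, 0, 0, 0], [0, 0.087, -0.119, -0.082, 0, 0, 0], [0, 0.087, -0.119, -0.082, 0, 0, 0], [0, 0.087, -0.119, -0.082, 0, 0, 0]]]}}

```text
time: 63.08
tool_pos: [0.5139, 0.2066, 0.1807]
ee_rot: [3.14, 0.748, -2.798]
wrist_force: [0.3, 1.0, -2.3]
width: 0.046
```

>>> {"name": "move_arm", "arguments": {"increments": [[[0, 0.012, 0, 0.013, 0, 0, 0], [0, 0.024, 0, 0.026, 0, 0, 0], [0, 0.024, 0, 0.026, 0, 0, 0], [0, 0.024, 0, 0.026, 0, 0, 0]]]}}

```text
time: 63.42
tool_pos: [0.5144, 0.2073, 0.1778]
ee_rot: [3.141, 0.749, -2.796]
wrist_force: [-0.4, -1.1, -0.6]
width: 0.0456
```

```bash
python3 - <<'E'
from bm import *
st(); p,R=cur(); print(p+R.apply([0,0,.18]))
E
```

```text
t 63.42 pos [0.5144 0.2073 0.1778] rpy [ 179.95   42.92 -160.22] q [ 0.266  0.098  1.93   0.152  0.37  -1.771] F [-0.4 -1.1 -0.6] w 0.0456
[0.62973345 0.24889994 0.04594681]
```

Centred and down. Release, back off, then rise clear for a final look.

>>> {"name": "move_arm", "arguments": {"increments": [[[0.62, 0, 0, 0, 0, 0, 0], [0.62, 0, 0, 0, 0, 0, 0], [0.62, 0, 0, 0, 0, 0, 0], [0.62, 0, 0, 0, 0, 0, 0], [0.62, 0, 0, -0.2, 0, 0, 0], [0.62, 0, 0, -0.5, 0, 0, 0], [0.62, 0, 0, -0.9, 0, 0, 0], [0.62, 0, 0, -0.9, 0, 0, 0]]]}}

```text
time: 64.08
tool_pos: [0.4556, 0.1862, 0.2502]
ee_rot: [-3.141, 0.76, -2.795]
wrist_force: [1.2, 0.8, 0.3]
width: 0.0583
```

>>> {"name": "move_arm", "arguments": {"increments": [[[0.62, -0.3, 0, -0.3, 0, 0, 0], [0.62, -0.6, 0, -0.6, 0, 0, 0], [0.62, -0.8, 0, -0.8, 0, 0, 0], [0.62, -0.8, 0, -0.8, 0, 0, 0], [0.62, -0.8, 0, -0.8, 0, 0, 0]]]}}

```text
time: 64.5
tool_pos: [0.4612, 0.1879, 0.3593]
ee_rot: [3.141, 0.754, -2.796]
wrist_force: [0.1, -0.5, -1.4]
width: 0.0582
```

>>> {"name": "move_arm", "arguments": {"increments": [[[0.62, 0, 0, 0, 0, 0, 0], [0.62, 0, 0, 0, 0, 0, 0], [0.62, 0, 0, 0, 0, 0, 0], [0.62, 0, 0, 0, 0, 0, 0]]]}}

```text
time: 64.83
tool_pos: [0.4604, 0.1877, 0.3543]
ee_rot: [3.14, 0.744, -2.797]
wrist_force: [-0.7, 0.1, -0.4]
width: 0.0584
```

```bash
python3 - <<'E'
from bm import *
st()
im,d,p=snap("wrist","ag"); W=cloud(d,p)
for y0,y1 in ((.205,.32),(.125,.205),(.03,.12)): print("wrist",rect(box(W,.57,.70,y0,y1,.076,.09)))
im,d,pp=snap("scene","ag"); W=cloud(d,pp)
for y0,y1 in ((.21,.32),(.125,.205),(.03,.12)): print("scene",rect(box(W,.57,.70,y0,y1,.079,.09)))
im,d,pp=snap("side","ag"); W=cloud(d,pp)
print(PEG)
for S in (S0,S1): 
    m=.07; print("cover roof",rect(box(W,S[0]-m,S[0]+m,S[1]-m,S[1]+m,.058,.066)),S)
E
```

```text
t 64.83 pos [0.4604 0.1877 0.3543] rpy [ 179.9    42.64 -160.26] q [ 0.254 -0.234  1.851  0.09   0.784 -1.701] F [-0.7  0.1 -0.4] w 0.0584
wrist (array([631.1, 250.3]), array([49.2, 46.4]), 'long-axis deg 20.0', 2274, 'z 0.0821')
wrist (array([637.4, 165.7]), array([49.1, 46.7]), 'long-axis deg 9.7', 2810, 'z 0.0821')
wrist (array([644.6,  81.4]), array([49.2, 47.3]), 'long-axis deg 2.1', 3575, 'z 0.0821')
scene (array([632. , 248.3]), array([52.5, 47. ]), 'long-axis deg -71.4', 303, 'z 0.0830')
scene (array([638.1, 162.7]), array([55. , 48.1]), 'long-axis deg -80.0', 351, 'z 0.0829')
scene (array([644.4,  79.4]), array([52.5, 48.6]), 'long-axis deg -86.7', 388, 'z 0.0827')
[[0.6455 0.0805]
 [0.638  0.1647]
 [0.6305 0.2493]]
cover roof (array([ 637. , -244.1]), array([111.3, 109.9]), 'long-axis deg -83.0', 1961, 'z 0.0618') [ 0.6368 -0.2429  0.014 ]
cover roof (array([ 620.8, -104.4]), array([111.6, 111.4]), 'long-axis deg 6.6', 1596, 'z 0.0618') [ 0.6207 -0.1038  0.014 ]
```

View pics/ag_scene.png

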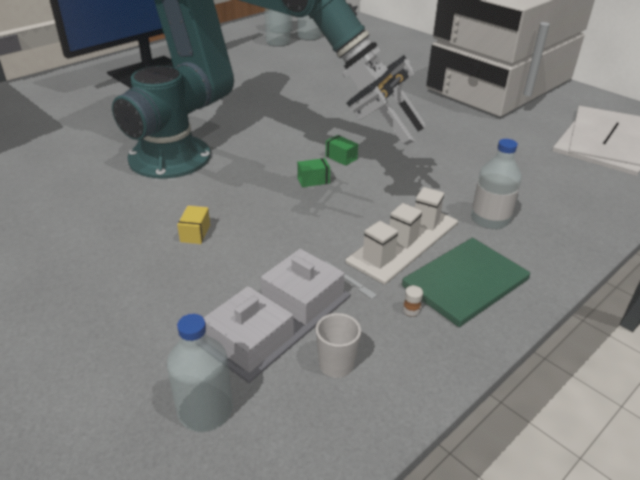

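View pics/ag_side.png

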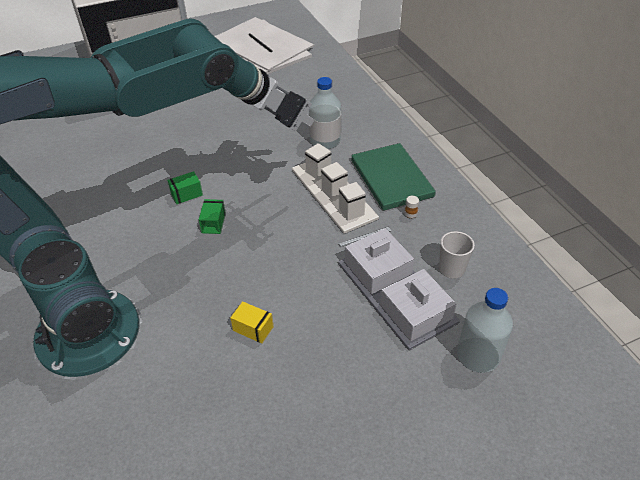

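The final views show all three beakers upside down on their pegs, centred within about 2 mm with tops at 82 mm. Both covers are flat on the tray with roofs at 62 mm. The bystanders and the green and yellow beakers have not moved, and the arm is clear of everything. Handing in.

```bash
python3 -c "
from bench import robot
print(robot.close_job())"
```

```text
the job is handed in; nothing more can be done
None
```

I finished the job and handed it in at about 65 s on the robot's clock.

- **Discs and covers:** I tilted each disc 17°, slid its far edge under the seat's lip and levelled it. Once both discs were seated, I put a cover over each. In the last pictures both cover roofs are at 62 mm, flat on the tray and within about 1 mm of the seat centres.
- **Beakers:** There were three white ones, and each now stands upside down over its own peg. The tops are at 82 mm and they are centred within about 2 mm.
- **Knocked beaker:** The beaker on the +y end peg (peg2) moved about 15 mm after I had placed it, when the arm was not touching it. I took this to be the announced knock and gripped it again to centre it.
- **Other things on the bench:** In the final views the spatula, solvent bottles, cup, notebook, jar and the green and yellow beakers look unmoved. The arm was clear of everything.

No final check failed. The cameras differed by up to 3 mm on beaker positions. The largest wrist force I saw was about 8 N. The discs themselves were last seen lying flat in their seats just before the covers went on.

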